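# Free the nested rotor sleeves and sort them by size

## Task

Three reducing sleeves are locked tight one inside another in a canted bucket of the centrifuge rotor. Working from the smallest outwards, twist each one anticlockwise until you feel its catches let go and draw it out along its slant, leaving the ones round it seated in the rotor until their turn, and stand each upright in the tray that already holds one of its size. Leave the stored sleeves standing in their trays and do not disturb the bottles and the dish near by.

Things in the scene. Friction and masses are not known exactly. Their poses are not given: they have to be found in the camera images.
- bucket_mouth (a point): Centre of the mouth of the loaded bucket of a dark four-place angle rotor (238 mm across, fixed on a stand). The bucket, an aluminium cup canted 32 degrees, is 63 mm across the rim, bore 51, 50 deep; its own z points out of the mouth, leaning in over the hub. Mouth about 112 mm over the bench, rims of this and the three empty buckets up to 129; hub no higher.
- small_center (a point): Centre, half-way up, of the nest's small sleeve: orange metal, round, 23 mm across, 76 long, bore 12.4; lower 40 mm sit in the medium sleeve; once free it drags about 3 N over its first 5 mm. Own z points out of its open end. Catches lock it: pulling is useless until it is turned anticlockwise (positive about own z, looking into the open end) by 20 to 57 degrees, a hidden amount, good to 9 either way; further on it locks again. Try by feel, gripping hard (smooth metal).
- medium_center (a point): Centre, half-way up, of the nest's medium sleeve: teal blue metal, round, 35.6 mm across, 80 long, bore 26; lower 42 mm sit in the large sleeve; once free it drags about 5.5 N over its first 5 mm. Own z points out of its open end. Catches lock it: pulling is useless until it is turned anticlockwise (positive about own z, looking into the open end) by 20 to 57 degrees, a hidden amount, good to 9 either way; further on it locks again. Try by feel, gripping hard (smooth metal).
- large_center (a point): Centre, half-way up, of the nest's large sleeve: silver-grey metal, round, 48 mm across, 88 long, bore 38.6; lower 50 mm sit in the bucket; once free it drags about 8 N over its first 5 mm. Own z points out of its open end. Catches lock it: pulling is useless until it is turned anticlockwise (positive about own z, looking into the open end) by 20 to 57 degrees, a hidden amount, good to 9 either way; further on it locks again. Try by feel, gripping hard (smooth metal).
- tray_small_floor (a point): Centre of the inner floor of the fixed open white card tray for small sleeves. Own z up; inside 90 mm along its x, 116 mm along its y; walls 49 mm above the floor. Its -y half is empty.
- stored_small_center (a point): Centre, half-way up, of the small sleeve already in that tray (orange, same size as the nest's small one), standing loose, 31 mm from the tray's centre on its +y side. Own z up.
- tray_medium_floor (a point): Centre of the inner floor of the fixed open white card tray for medium sleeves. Own z up; inside 90 mm along its x, 116 mm along its y; walls 49 mm above the floor. Its -y half is empty.
- stored_medium_center (a point): Centre, half-way up, of the medium sleeve already in that tray (teal blue, same size as the nest's medium one), standing loose, 31 mm from the tray's centre on its +y side. Own z up.
- tray_large_floor (a point): Centre of the inner floor of the fixed open white card tray for large sleeves. Own z up; inside 90 mm along its x, 116 mm along its y; walls 49 mm above the floor. Its -y half is empty.
- stored_large_center (a point): Centre, half-way up, of the large sleeve already in that tray (silver-grey, same size as the nest's large one), standing loose, 31 mm from the tray's centre on its +y side. Own z up.
- buffer_bottle_center (a point): Centre of a white bottle with white cap and blue band, 45 mm across, 110 high, standing loose behind the rotor. Leave alone.
- dye_bottle_center (a point): Centre of a white bottle with blue cap, 36 mm across, 85 high, standing loose behind the rotor. Leave alone.
- petri_dish_center (a point): Centre of a lidded clear dish, 61 mm across, 16 high, lying loose at the left. Leave alone.
Mind the look-alikes: they are no part of the job. Leave any green look-alike of the part that bears small_center alone.

How it is judged (in metres and radians):
On the way, in this order (a step that is already met when the one before it is completed fails the run):
1. the small sleeve is clear of the medium one, which is still seated in the large one, and that in the bucket (distance between small_center and medium_center above 0.085 m and distance between medium_center and large_center below 0.05 m and distance between large_center and bucket_mouth below 0.016 m), for 0.1 s.
2. the medium sleeve is clear of the large one, which is still seated in the bucket (distance between medium_center and large_center above 0.095 m and distance between large_center and bucket_mouth below 0.016 m), for 0.1 s.
At the end, for the whole second after the job is handed in: each of the three sleeves, and each of the three stored ones, stands upright (within 7 degrees) on the floor (within 6 mm) inside the tray for its size (x of small_center in the frame of tray_small_floor between -0.046 and 0.046 m and y of small_center in the frame of tray_small_floor between -0.059 and 0.059 m and z of small_center in the frame of tray_small_floor between 0.032 and 0.044 m and angle between each of small_center, stored_small_center, medium_center, stored_medium_center, large_center, stored_large_center's own z axis and vertical below 0.12 rad and x of stored_small_center in the frame of tray_small_floor between -0.046 and 0.046 m and y of stored_small_center in the frame of tray_small_floor between -0.059 and 0.059 m and z of stored_small_center in the frame of tray_small_floor between 0.032 and 0.044 m and x of medium_center in the frame of tray_medium_floor between -0.046 and 0.046 m and y of medium_center in the frame of tray_medium_floor between -0.059 and 0.059 m and z of medium_center in the frame of tray_medium_floor between 0.034 and 0.046 m and x of stored_medium_center in the frame of tray_medium_floor between -0.046 and 0.046 m and y of stored_medium_center in the frame of tray_medium_floor between -0.059 and 0.059 m and z of stored_medium_center in the frame of tray_medium_floor between 0.034 and 0.046 m and x of large_center in the frame of tray_large_floor between -0.046 and 0.046 m and y of large_center in the frame of tray_large_floor between -0.059 and 0.059 m and z of large_center in the frame of tray_large_floor between 0.038 and 0.05 m and x of stored_large_center in the frame of tray_large_floor between -0.046 and 0.046 m and y of stored_large_center in the frame of tray_large_floor between -0.059 and 0.059 m and z of stored_large_center in the frame of tray_large_floor between 0.038 and 0.05 m); the robot touches nothing.
It fails at once if the white-capped bottle is disturbed (moved more than 40 mm) (distance of buffer_bottle_center from where it was at the start of the episode above 0.04 m).
It fails at once if the blue-capped bottle is disturbed (moved more than 40 mm) (distance of dye_bottle_center from where it was at the start of the episode above 0.04 m).
It fails at once if the dish is disturbed (moved more than 40 mm) (distance of petri_dish_center from where it was at the start of the episode above 0.04 m).
It also fails if it takes over 72 s, if anything falls off the work surface, if the arm or the gripper's body presses on something with over 40 N, if the wrist force passes 120 N, or if a joint passes its speed limit or range.

## Robot

A 6-joint arm with a two-finger parallel gripper is mounted at the origin on a cart in front of the work surface, level with it; the furniture and walls round the work are solid. World frame = base frame: x ahead of the robot, y to its left, z up, the work surface at z = 0. Lengths are in m, angles in degrees, forces in N, time in s.
With the tool pointing down it reaches from about 0.4 to 0.825 m from the base axis. Payload 7 kg.
Tool frame: the origin (TCP) lies midway between the tips of the shut fingers; the grasp point (between the pads) lies 19 mm behind it; x points along the fingers, z is the direction in which the jaws open and shut, and the axes are right-handed (so a half turn about x gives the same grasp; the last joint's range is limited). The gripper opens to 88 mm and grips with 3 to 60 N. Pads are 19 mm wide; open, the fingers measure 130 mm over their backs; the gripper's body (78 mm by 193 mm) begins 47 mm behind the grasp point.
Start: joints at [-53.738, 20.546, 0.682, 0, -70.136, -16.507], TCP at [0.228, -0.635, 0.227] pointing down, gripper open.
Joint ranges: [-176.03, 176.03], [-82.01, 121.73], [-58.28, 71.71], [-173.87, 95.51], [-174.79, -0.11], [-173.66, 173.66]. Speed limits (degrees/s): [136.94, 136.94, 172.46, 180, 180, 180].

## Interface

Orientations are given as [roll, pitch, yaw] about the fixed x, y, z axes, in that order (R = Rz(yaw) Ry(pitch) Rx(roll)).
In Python, from plant import get_state, capture, close_job gives the robot as it stands.
- The arm moves only by the tool play_rows, never from a script. Its argument "series" is one flat list of numbers, 4 for each row, row after row: the shift along the tool's x, y, z in m, then the turn about the tool's x in rad. In form: [tx, ty, tz, spin, tx, ty, tz, spin, ...]. A call has exactly 5 rows; each row shifts and turns the commanded pose from where the row before left it, along the tool's axes as they then stand; what a row does not reach is not made up. A row lasts 1/12 s, in which the tool goes at most 41.7 mm and 7.16 degrees, less where a joint would pass 70% of its speed; a pose out of reach is approached as far as the arm can. A call is refused whole if a number of a shift passes 0.0417 or a number of a turn 0.125, either way. A call with a gripper value outside its range is refused whole. "jaw" is the opening in per cent of the stroke, from 0 (shut) to 100 (fully open), set as the call begins (left out, the last holds). The fingers move at their own pace and stop on an object; "squeeze" is the grip in N (left out, the last holds). Time passes only in rows, so rows that do not move let the fingers close, or fill a call up. It gives the time, the measured TCP pose, the force and the opening at its end, in the units of the state.
- get_state(): the state, without advancing time (a new reading comes with each control period).
- capture(name): name is "scene" or "top" or "wrist"; returns a dict with "img" (384x512x3 uint8, blue, green, red), "K" (3x3 intrinsics, pixels), "k1" (the pictures are not rectified: a ray, as slopes to the right and down, at radius r is drawn at 1 + k1 r^2 times it, then the intrinsics apply), "world_from_camera" (4x4, takes a point from camera to world coordinates). Camera axes: x right, y down, z forward; pixel columns grow to the right and rows downward; lengths in m; the calibration is good to about 2 mm. A picture is of the moment at which its call begins. There is no depth.
- close_job(): hands the job in, once; it reports no verdict.
The state is a dict: "time_s": time; "joints": joint angles; "qd": joint speeds; "joint_torque": joint torques, N m; "tcp_pos": TCP position; "eef_rot": TCP orientation; "contact_force": force on the tool from outside, world axes, zero at the start; "moment": the same for the moment, N m; "gripper_width": finger opening in m.
Only numpy, scipy, OpenCV 4.12 (cv2) and the standard library are available. Lean on these libraries where they do the work, as an engineer would, in place of code of your own. Each camera call takes 0.05 s, during which the arm holds its last target.

## Working session

There is one attempt and no reset: what is moved stays moved. The work goes in short steps, Python scripts to look and compute and a tool call to move; the robot and the scene stay as the last step left them, time stands still between calls to the robot, and variables do not carry over. Pictures are saved under pics/ and viewed, and the job is handed in when it is done.

Besides the shell and the picture viewer there is one more tool, called by a JSON object that holds its "name" and its "arguments", one argument or row to a line. play_rows: Moves the arm, as the interface text tells. Its arguments: {"type":"object","properties":{"series":{"type":"array","items":{"type":"number"}},"jaw":{"type":"number"},"squeeze":{"type":"number"}},"required":["series"]}

```bash
mkdir -p pics; ls
python3 - <<'E'
from plant import get_state,capture
import cv2,numpy as np
print(get_state())
for n in ["scene","top","wrist"]:
    c=capture(n); cv2.imwrite(f"pics/{n}0.png",c["img"]); np.savez(f"{n}0.npz",**c)
    print(n,c["K"].tolist(),c["k1"],np.round(c["world_from_camera"],4).tolist())
E
```

```text
pics
{'time_s': 0.0, 'joints': array([-5.37380478e+01,  2.05925973e+01,  6.32954067e-01, -1.89717420e-02,
       -7.01350017e+01, -1.65071636e+01]), 'qd': array([-0.00872876,  0.11902837, -0.05104868,  0.13917055, -0.02975121,
        0.03267666]), 'joint_torque': array([-5.69922977e-04, -5.82708621e+01,  2.93047339e+01,  6.99706480e+00,
        6.75002040e-03, -1.70778249e-04]), 'tcp_pos': array([ 0.2279525 , -0.63482546,  0.22560695]), 'eef_rot': array([  5.83718006,  89.90368887, 115.58550722]), 'contact_force': array([0.51407601, 0.25923506, 0.06409281]), 'moment': array([ 0.01023293, -0.0201906 , -0.00203035]), 'gripper_width': 0.08731011413898226}
scene [[451.49450435252646, 0.0, 251.25218168662119], [0.0, 451.49450435252646, 198.1953525945764], [0.0, 0.0, 1.0]] -0.18081521760502292 [[0.653, -0.3296, 0.6819, -0.2599], [-0.7571, -0.3101, 0.5751, -0.6782], [0.0219, -0.8918, -0.452, 0.7169], [0.0, 0.0, 0.0, 1.0]]
top [[374.6921031813121, 0.0, 251.44485637034097], [0.0, 374.6921031813121, 198.42288092805921], [0.0, 0.0, 1.0]] -0.023806429867861727 [[0.0049, -0.9968, 0.0795, 0.5084], [-0.9999, -0.004, 0.011, 0.043], [-0.0106, -0.0796, -0.9968, 1.1459], [0.0, 0.0, 0.0, 1.0]]
wrist [[305.75437501895584, 0.0, 256.4084712531159], [0.0, 305.75437501895584, 188.12676089401816], [0.0, 0.0, 1.0]] -0.08392733240109347 [[-0.338, 0.8957, 0.289, 0.1501], [0.9411, 0.3212, 0.1052, -0.6638], [0.0014, 0.3075, -0.9515, 0.3848], [0.0, 0.0, 0.0, 1.0]]
```

View pics/scene0.png

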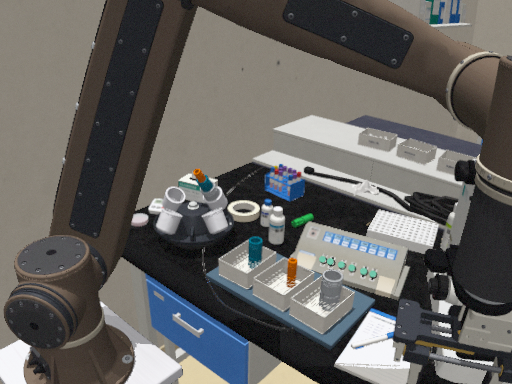

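View pics/top0.png

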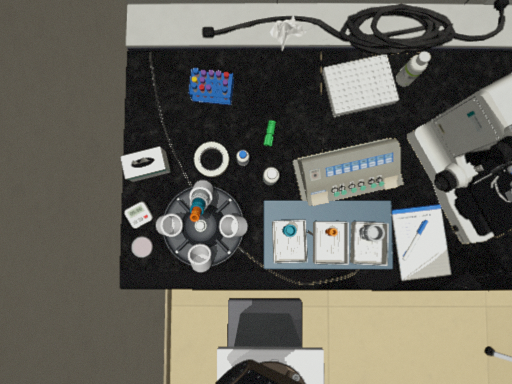

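View pics/wrist0.png

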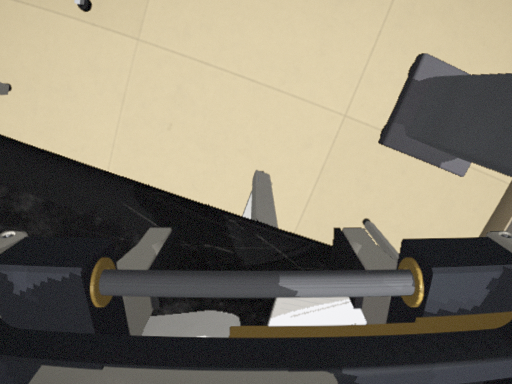

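```bash
cat > h.py <<'E'
import numpy as np,cv2
from scipy.spatial.transform import Rotation as R
def ray(c,px):
    K=np.array(c["K"]);k1=float(c["k1"]);T=np.array(c["world_from_camera"])
    p=cv2.undistortPoints(np.array(px,float).reshape(-1,1,2),K,np.array([k1,0,0,0])).reshape(-1,2)
    d=np.c_[p,np.ones(len(p))]@T[:3,:3].T
    return T[:3,3],d/np.linalg.norm(d,axis=1)[:,None]
def onz(c,px,z):
    o,d=ray(c,px); return o+d*((z-o[2])/d[:,2])[:,None]
def proj(c,P):
    K=np.array(c["K"]);k1=float(c["k1"]);T=np.linalg.inv(np.array(c["world_from_camera"]))
    q=np.array(P,float).reshape(-1,3)@T[:3,:3].T+T[:3,3]
    s=q[:,:2]/q[:,2:]; r2=(s**2).sum(1)[:,None]
    return (s*(1+k1*r2))*[K[0,0],K[1,1]]+[K[0,2],K[1,2]]
def tri(c1,p1,c2,p2):
    o1,d1=ray(c1,[p1]);o2,d2=ray(c2,[p2]);d1=d1[0];d2=d2[0]
    A=np.c_[d1,-d2];s=np.linalg.lstsq(A,o2-o1,rcond=None)[0]
    a=o1+s[0]*d1;b=o2+s[1]*d2
    return (a+b)/2,np.linalg.norm(a-b)
def crop(img,x0,y0,x1,y1,f,name):
    cv2.imwrite(name,cv2.resize(img[y0:y1,x0:x1],None,fx=f,fy=f,interpolation=cv2.INTER_CUBIC))
E
python3 - <<'E'
from h import *
s=np.load("scene0.npz");t=np.load("top0.npz")
crop(s["img"],125,155,245,255,6,"pics/s_rotor.png")
crop(t["img"],155,175,250,275,6,"pics/t_rotor.png")
crop(s["img"],200,225,370,345,4.5,"pics/s_tray.png")
crop(t["img"],260,200,400,275,5.5,"pics/t_tray.png")
E
```

```text
(no output)
```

View pics/s_rotor.png

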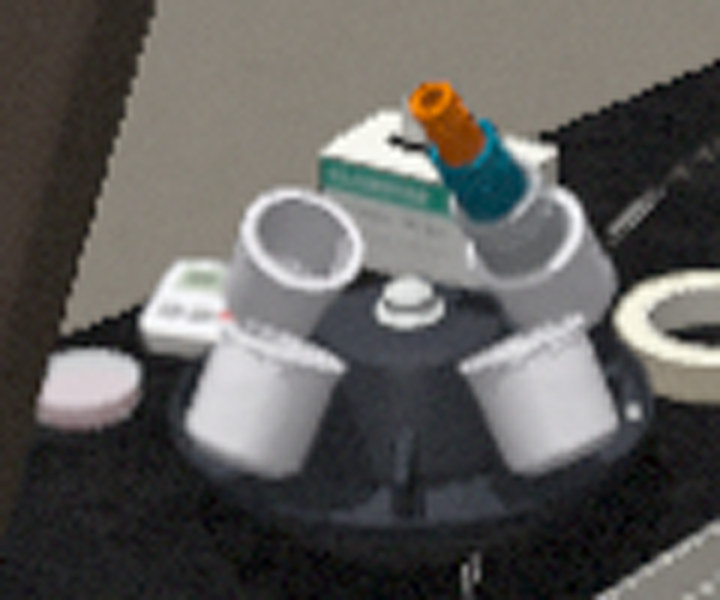

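View pics/t_rotor.png

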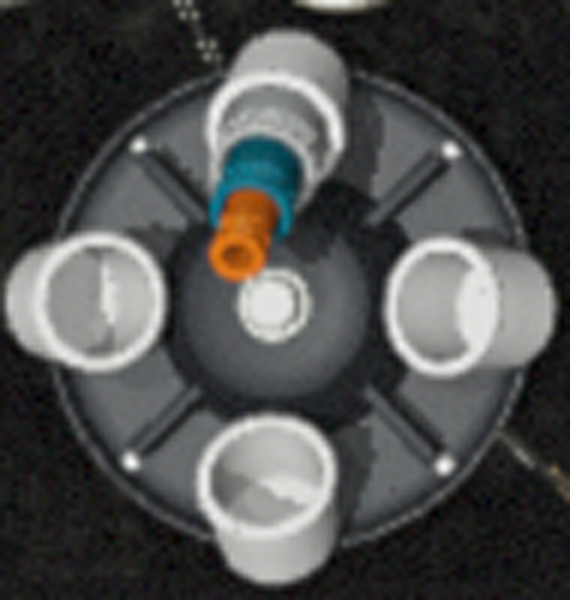

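View pics/s_tray.png

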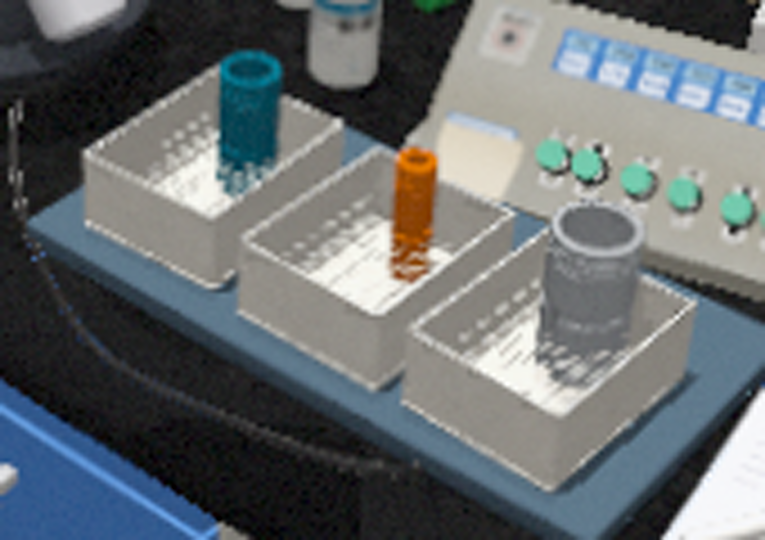

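View pics/t_tray.png

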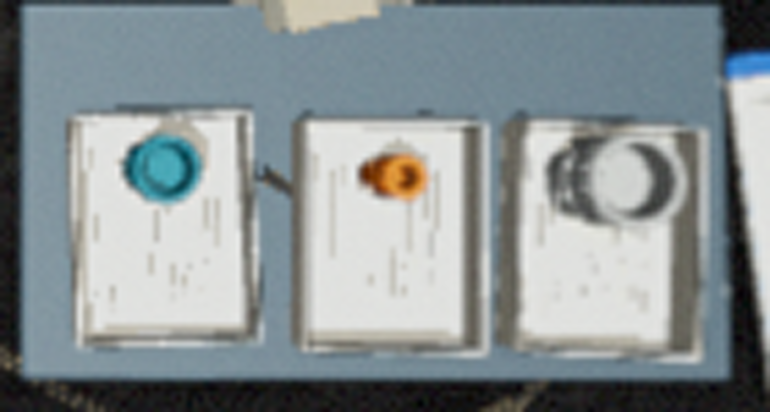

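Run:
```python
from h import *
s=np.load("scene0.npz");t=np.load("top0.npz")
f=lambda x,y:(x/6+155-.42,y/6+175-.42)
g=lambda x,y:(x/6+125-.42,y/6+155-.42)
tip,e=tri(s,g(433,97),t,f(238,254));print("tip",tip,e)
m=onz(t,[f(276,137),f(101,300),f(267,473),f(442,310)],0.112);print("mouths",m, "mean",m.mean(0))
for a,b in ((0,2),(1,3)):
    v=m[a]-m[b];print(np.linalg.norm(v[:2]),np.degrees(np.arctan2(v[1],v[0])))
# colour masks
def mask(im,lo,hi):
    h=cv2.cvtColor(im,cv2.COLOR_BGR2HSV);return cv2.inRange(h,lo,hi)
for nm,c in (("s",s),("t",t)):
    for col,lo,hi in (("or",(5,150,90),(18,255,255)),("teal",(85,120,50),(100,255,255))):
        k=mask(c["img"],lo,hi);n,l,st,ce=cv2.connectedComponentsWithStats(k)
        for i in range(1,n):
            if st[i,4]>25:
                pts=cv2.findNonZero((l==i).astype(np.uint8));print(nm,col,st[i],ce[i],cv2.fitLine(pts,cv2.DIST_L2,0,.01,.01).ravel())
```

```text
tip [0.53591941 0.19714009 0.20578344] 0.00080163892274165
mouths [[0.59311839 0.19549964 0.112     ]
 [0.51749882 0.27511616 0.112     ]
 [0.43898931 0.19727337 0.112     ]
 [0.51374205 0.11789948 0.112     ]] mean [0.51583714 0.19644716 0.112     ]
0.1541392884813104 -0.6593379322740508
0.1572615600791203 88.63114771701622
s or [193 169  12  13 100] [198.81 174.78] [  0.56484497   0.82519704 198.81       174.78      ]
s or [287 258  10  26 188] [291.53191489 269.60106383] [ 7.4948139e-02 -9.9718744e-01  2.9153192e+02  2.6960107e+02]
s teal [426   0   8  14  26] [430.92307692   4.5       ] [1.1750390e-01 9.9307245e-01 4.3092307e+02 4.5000000e+00]
s teal [430  15   9   9  66] [433.83333333  18.75757576] [ 2.2392748e-01 -9.7460580e-01  4.3383334e+02  1.8757576e+01]
s teal [196 175  17  17 123] [205.31707317 184.51219512] [6.8318114e-02 9.9766362e-01 2.0531708e+02 1.8451219e+02]
s teal [249 236  14  27 315] [254.8984127  248.07301587] [ 6.9622368e-02 -9.9757344e-01  2.5489841e+02  2.4807301e+02]
t or [190 207  11  15 122] [195.06557377 213.91803279] [  0.33640715  -0.9417166  195.06557    213.91803   ]
t or [326 229  11   7  59] [331.42372881 231.52542373] [9.9290764e-01 1.1888820e-01 3.3142374e+02 2.3152542e+02]
t teal [189 198  16  17 125] [197.96 204.2 ] [  0.9413008   0.3375689 197.96      204.2      ]
t teal [283 225  13  11 113] [289.2300885 230.       ] [  1.       0.     289.2301 230.    ]
```

Run:
```python
from h import *
s=np.load("scene0.npz");t=np.load("top0.npz")
M=R.from_euler("xyz",[5.83718,89.90369,115.5855],degrees=True).as_matrix();print(np.round(M,3))
# trays: inner-top corners in top crop (5.5x, origin 260,200); wall top z ~0.052
f=lambda x,y:(x/5.5+260-.41,y/5.5+200-.41)
# tray outer rims as seen
for nm,pts in (("med",[(72,115),(250,110),(260,340),(82,345)]),("small",[(298,118),(488,122),(488,353),(303,350)]),("large",[(508,118),(708,127),(700,358),(503,350)])):
    for z in (0.055,):
        p=onz(t,[f(*q) for q in pts],z);print(nm,np.round(p[:,:2],3).tolist(),p.mean(0).round(4))
g=lambda x,y:(x/4.5+200-.39,y/4.5+225-.39)
for nm,a,b in (("med",(250,68),(165,168)),("small",(417,160),(406,176)),("large",(597,230),(637,180))):
    print(nm,tri(s,g(*a),t,f(*b)))
# tray rim corners triangulated
for nm,a,b in (("med near-right", (220,212),(255,340)),("small nr",(380,313),(488,353)),("large nr",(556,410),(700,358)),("large fr",(696,300),(706,127)),("small nl",(243,238),(303,350)),("med nl",(86,152),(82,345))):
    print(nm,tri(s,g(*a),t,f(*b)))
```

```text
[[-0.001 -0.941 -0.338]
 [ 0.002 -0.338  0.941]
 [-1.     0.     0.002]]
med [[0.531, -0.007], [0.534, -0.101], [0.414, -0.106], [0.411, -0.012]] [ 0.4727 -0.0565  0.055 ]
small [[0.53, -0.126], [0.529, -0.227], [0.408, -0.225], [0.409, -0.128]] [ 0.4689 -0.1765  0.055 ]
large [[0.531, -0.237], [0.526, -0.343], [0.406, -0.336], [0.409, -0.233]] [ 0.468  -0.2872  0.055 ]
med (array([ 0.50346131, -0.05181549,  0.09712678]), np.float64(0.001084300000655177))
small (array([ 0.4995466 , -0.17426871,  0.09258555]), np.float64(0.00230035024712035))
large (array([ 0.49801055, -0.28828023,  0.10308471]), np.float64(0.0026400492807611468))
med near-right (array([ 0.41632047, -0.10261158,  0.06761125]), np.float64(0.0036366253095274663))
small nr (array([ 0.40809379, -0.22071695,  0.06760522]), np.float64(0.002708006142926741))
large nr (array([ 0.40541148, -0.32924315,  0.06858041]), np.float64(0.004844780577292115))
large fr (array([ 0.52535693, -0.33644586,  0.06668906]), np.float64(0.00281519448396182))
small nl (array([ 0.41004304, -0.1264573 ,  0.06585403]), np.float64(0.0003318568755886031))
med nl (array([ 0.41128049, -0.01102684,  0.06644488]), np.float64(0.002048031987715633))
```

```bash
cat > p.py <<'E'
from h import *
from plant import get_state
def st():
    s=get_state();M=R.from_euler("xyz",s["eef_rot"],degrees=True).as_matrix()
    return s,M,np.degrees(np.arctan2(M[1,2],M[0,2]))
def show():
    s,M,az=st();print("t",round(s["time_s"],2),"tcp",s["tcp_pos"].round(4),"az",az.round(2),"toolx",M[:,0].round(3),"F",s["contact_force"].round(1),"M",s["moment"].round(2),"w",round(s["gripper_width"]*1000,1),"j",s["joints"].round(1))
def plan(target,daz,n,start=None):
    s,M,az=st();p=np.array(s["tcp_pos"]) if start is None else np.array(start)
    step=(np.array(target)-p)/n;sp=-np.radians(daz)/n;C=M.copy()
    for k in range(n//5):
        o=[]
        for i in range(5):
            d=C.T@step;o+=[*np.round(d,4),round(sp,4)]
            C=C@R.from_euler("x",sp).as_matrix()
        print([float(x) for x in o])
E
python3 -c "
from p import *
show();plan([.545,.197,.25],159.2,25)"
```

```text
t 0.15 tcp [ 0.228  -0.6349  0.2259] az 109.75 toolx [-0.001  0.001 -1.   ] F [-0.2 -0.1 -0.4] M [ 0.04  0.   -0.01] w 87.5 j [-53.7  20.6   0.6  -0.  -70.1 -16.5]
[-0.0009, -0.0232, 0.027, -0.1111, -0.0009, -0.026, 0.0243, -0.1111, -0.0009, -0.0286, 0.0213, -0.1111, -0.0009, -0.0308, 0.018, -0.1111, -0.0009, -0.0326, 0.0144, -0.1111]
[-0.0009, -0.034, 0.0107, -0.1111, -0.0009, -0.0349, 0.0069, -0.1111, -0.0009, -0.0355, 0.003, -0.1111, -0.0009, -0.0356, -0.001, -0.1111, -0.0009, -0.0353, -0.0049, -0.1111]
[-0.0009, -0.0345, -0.0088, -0.1111, -0.0009, -0.0333, -0.0126, -0.1111, -0.0009, -0.0317, -0.0162, -0.1111, -0.0009, -0.0297, -0.0196, -0.1111, -0.0009, -0.0274, -0.0228, -0.1111]
[-0.0009, -0.0247, -0.0257, -0.1111, -0.0009, -0.0217, -0.0283, -0.1111, -0.0009, -0.0184, -0.0305, -0.1111, -0.0009, -0.0149, -0.0323, -0.1111, -0.0009, -0.0112, -0.0338, -0.1111]
[-0.0009, -0.0074, -0.0348, -0.1111, -0.0009, -0.0035, -0.0354, -0.1111, -0.0009, 0.0004, -0.0356, -0.1111, -0.0009, 0.0044, -0.0353, -0.1111, -0.0009, 0.0083, -0.0346, -0.1111]
```

{"name": "play_rows", "arguments": {
  "series": [-0.001, -0.023, 0.027, -0.111, -0.001, -0.026, 0.024, -0.111, -0.001, -0.0285, 0.021, -0.111, -0.001, -0.031, 0.018, -0.111, -0.001, -0.0325, 0.0145, -0.111],
  "jaw": 100,
  "squeeze": 60
}}

```text
time_s: 0.57
tcp_pos: [0.2917, -0.4677, 0.2312]
eef_rot: [-12.6, 90.0, 129.3]
contact_force: [2.0, 0.2, -0.2]
gripper_width: 0.0876
```

{"name": "play_rows", "arguments": {
  "series": [-0.001, -0.034, 0.0105, -0.111, -0.001, -0.035, 0.007, -0.111, -0.001, -0.0355, 0.003, -0.111, -0.001, -0.0355, -0.001, -0.111, -0.001, -0.0355, -0.005, -0.111]
}}

```text
time_s: 0.98
tcp_pos: [0.3556, -0.3013, 0.2366]
eef_rot: [-161.5, 90.0, 12.1]
contact_force: [1.2, -0.3, 0.2]
gripper_width: 0.0874
```

```bash
python3 -c "
from p import *
show();plan([.545,.197,.25],-91-st()[2] ,15)"
```

```text
t 0.98 tcp [ 0.3556 -0.3013  0.2366] az 173.66 toolx [ 0.  0. -1.] F [ 1.2 -0.3  0.2] M [ 0.02 -0.04  0.02] w 87.4 j [-16.   -0.  -23.6  -0.  -66.4   9.6]
[-0.0009, -0.0344, -0.0089, 0.3079, -0.0009, -0.0355, 0.002, 0.3079, -0.0009, -0.0332, 0.0126, 0.3079, -0.0009, -0.0278, 0.0221, 0.3079, -0.0009, -0.0198, 0.0295, 0.3079]
[-0.0009, -0.0099, 0.0341, 0.3079, -0.0009, 0.0009, 0.0355, 0.3079, -0.0009, 0.0116, 0.0336, 0.3079, -0.0009, 0.0212, 0.0285, 0.3079, -0.0009, 0.0289, 0.0207, 0.3079]
[-0.0009, 0.0338, 0.011, 0.3079, -0.0009, 0.0355, 0.0002, 0.3079, -0.0009, 0.0339, -0.0105, 0.3079, -0.0009, 0.0291, -0.0203, 0.3079, -0.0009, 0.0216, -0.0282, 0.3079]
```

{"name": "play_rows", "arguments": {
  "series": [-0.001, -0.0345, -0.009, -0.111, -0.001, -0.0335, -0.0125, -0.111, -0.001, -0.0315, -0.016, -0.111, -0.001, -0.0295, -0.0195, -0.111, -0.001, -0.0275, -0.023, -0.111]
}}

```text
time_s: 1.4
tcp_pos: [0.4193, -0.135, 0.2418]
eef_rot: [172.5, 90.0, 17.9]
contact_force: [1.0, -1.1, -0.5]
gripper_width: 0.0873
```

{"name": "play_rows", "arguments": {
  "series": [-0.001, -0.0245, -0.0255, -0.111, -0.001, -0.0215, -0.028, -0.111, -0.001, -0.0185, -0.0305, -0.111, -0.001, -0.015, -0.0325, -0.111, -0.001, -0.011, -0.034, -0.111]
}}

```text
time_s: 1.82
tcp_pos: [0.4833, 0.0311, 0.2467]
eef_rot: [169.5, 90.0, 46.8]
contact_force: [1.2, -1.6, 0.2]
gripper_width: 0.0877
```

{"name": "play_rows", "arguments": {
  "series": [-0.001, -0.0075, -0.035, -0.111, -0.001, -0.0035, -0.0355, -0.111, -0.001, 0.0005, -0.0355, -0.111, -0.001, 0.0045, -0.035, -0.111, -0.001, 0.008, -0.0345, -0.111]
}}

```text
time_s: 2.23
tcp_pos: [0.5472, 0.1968, 0.2514]
eef_rot: [-67.6, 90.0, -158.6]
contact_force: [0.2, -0.5, -0.1]
gripper_width: 0.0878
```

```bash
python3 -c "
from p import *
show()
from plant import capture
for n in ['wrist','scene']:
    c=capture(n);np.savez(n+'1.npz',**c)
    cv2.imwrite('pics/%s1.png'%n,c['img'])
"
```

```text
t 2.23 tcp [0.5472 0.1968 0.2514] az -90.92 toolx [-0. -0. -1.] F [ 0.2 -0.5 -0.1] M [-0.13  0.02  0.05] w 87.8 j [ 39.   10.9  -9.3  -0.  -69.8  50. ]
```

View pics/wrist1.png

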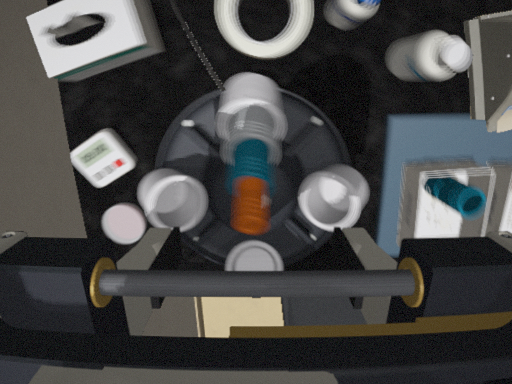

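View pics/scene1.png

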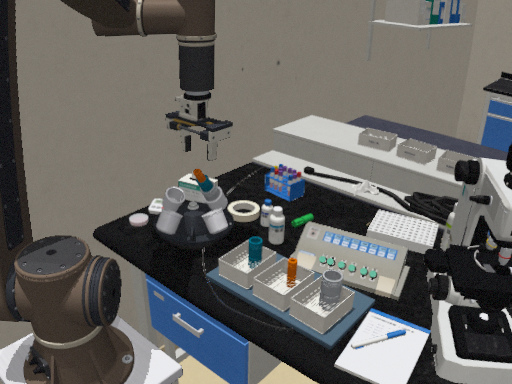

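```bash
python3 -c "
from p import *
show()
w=dict(np.load('wrist1.npz'))
print(proj(w,[[.536,.197,.206],[.5414,.1969,.1963],[.594,.196,.1115]]))
crop(w['img'],190,60,320,270,3.5,'pics/w1c.png')
plan([.5414,.1969,.177],0,5)
"
```

```text
t 2.33 tcp [0.5482 0.199  0.2504] az -90.83 toolx [-0.001 -0.    -1.   ] F [-0.5 -0.6 -0.9] M [-0.2   0.25 -0.01] w 87.9 j [ 39.2  11.1  -9.1   0.  -69.8  50. ]
[[255.87870599 226.72614394]
 [255.91272235 214.7785473 ]
 [256.0761293  130.56945644]]
[0.0147, -0.0014, 0.0004, -0.0, 0.0147, -0.0014, 0.0004, -0.0, 0.0147, -0.0014, 0.0004, -0.0, 0.0147, -0.0014, 0.0004, -0.0, 0.0147, -0.0014, 0.0004, -0.0]
```

View pics/w1c.png

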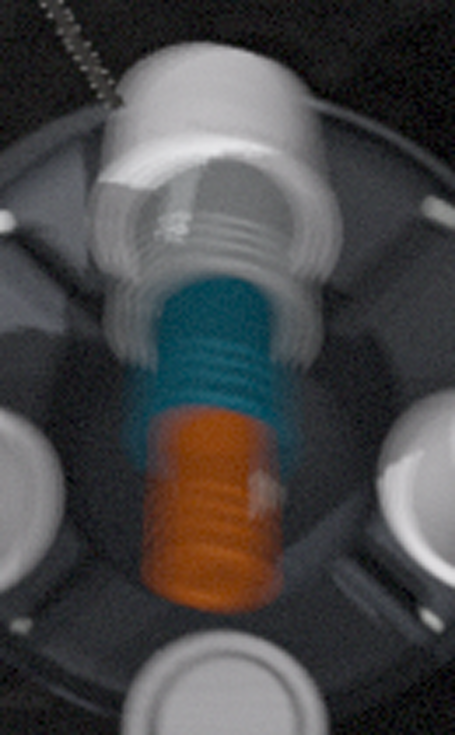

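{"name": "play_rows", "arguments": {
  "series": [0.0147, -0.0014, 0.0004, 0.063, 0.0147, -0.0014, 0.0005, 0.063, 0.0147, -0.0013, 0.0006, 0.063, 0.0147, -0.0012, 0.0007, 0.063, 0.0147, -0.0011, 0.0008, 0.063]
}}

```text
time_s: 2.75
tcp_pos: [0.5398, 0.1926, 0.1772]
eef_rot: [-46.3, 90.0, -155.9]
contact_force: [-0.4, 0.3, 0.1]
gripper_width: 0.0877
```

```bash
python3 -c "
from p import *
show()
from plant import capture
for n in ['wrist']:
    c=capture(n);np.savez(n+'2.npz',**c)
    cv2.imwrite('pics/%s2.png'%n,c['img'])
"
```

```text
t 2.75 tcp [0.5398 0.1926 0.1772] az -109.52 toolx [-0. -0. -1.] F [-0.4  0.3  0.1] M [-0.09  0.13  0.04] w 87.7 j [ 39.2  13.2 -16.4  -0.  -60.4  31.3]
```

View pics/wrist2.png

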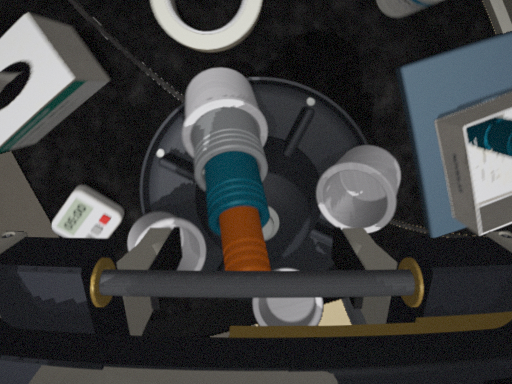

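{"name": "play_rows", "arguments": {
  "series": [0, 0, -0.004, 0, 0, 0, 0, 0, 0, 0, 0, 0, 0, 0, 0, 0, 0, 0, 0, 0],
  "jaw": 0,
  "squeeze": 60
}}

```text
time_s: 3.22
tcp_pos: [0.5418, 0.197, 0.1789]
eef_rot: [145.0, 89.9, 35.7]
contact_force: [0.1, -0.9, -0.5]
gripper_width: 0.0598
```

```bash
python3 -c "
from p import *
show()"
```

```text
t 3.22 tcp [0.5418 0.197  0.1789] az -109.26 toolx [ 0.001  0.001 -1.   ] F [ 0.1 -0.9 -0.5] M [-0.08  0.17 -0.03] w 59.8 j [ 39.4  13.4 -16.    0.  -60.6  31.3]
```

{"name": "play_rows", "arguments": {
  "series": [0, 0, 0, 0, 0, 0, 0, 0, 0, 0, 0, 0, 0, 0, 0, 0, 0, 0, 0, 0]
}}

```text
time_s: 3.63
tcp_pos: [0.5416, 0.1971, 0.1782]
eef_rot: [164.0, 90.0, 54.7]
contact_force: [-1.1, 1.9, 2.3]
gripper_width: 0.027
```

{"name": "play_rows", "arguments": {
  "series": [0, 0, 0, 0, 0, 0, 0, 0, 0, 0, 0, 0, 0, 0, 0, 0, 0, 0, 0, 0]
}}

```text
time_s: 4.05
tcp_pos: [0.5418, 0.1981, 0.1788]
eef_rot: [167.1, 89.9, 57.9]
contact_force: [-3.9, 5.2, 3.9]
gripper_width: 0.0233
```

```bash
python3 -c "
from p import *
show()"
```

```text
t 4.05 tcp [0.5418 0.1981 0.1788] az -109.25 toolx [ 0.001  0.002 -1.   ] F [-3.9  5.2  3.9] M [1.85 1.15 0.24] w 23.3 j [ 39.5  13.4 -16.   -0.1 -60.5  31.3]
```

{"name": "play_rows", "arguments": {
  "series": [0, 0, 0, -0.12, 0, 0, 0, -0.12, 0, 0, 0, -0.12, 0, 0, 0, -0.12, 0, 0, 0, -0.12]
}}

```text
time_s: 4.47
tcp_pos: [0.5411, 0.1943, 0.1787]
eef_rot: [-29.5, 89.7, -104.1]
contact_force: [2.8, -12.1, 4.6]
gripper_width: 0.0218
```

```bash
python3 -c "
from p import *
show()"
```

```text
t 4.47 tcp [0.5411 0.1943 0.1787] az -74.61 toolx [-0.001 -0.004 -1.   ] F [  2.8 -12.1   4.6] M [-6.27 -1.29 -1.  ] w 21.8 j [ 39.3  13.4 -16.1   0.2 -60.8  66. ]
```

{"name": "play_rows", "arguments": {
  "series": [-0.0017, -0.001, -0.0003, 0, -0.0017, -0.001, -0.0003, 0, 0, 0, 0, 0, 0, 0, 0, 0, 0, 0, 0, 0]
}}

```text
time_s: 4.88
tcp_pos: [0.5399, 0.1941, 0.1803]
eef_rot: [-26.4, 89.7, -101.4]
contact_force: [9.0, -9.5, -8.1]
gripper_width: 0.0223
```

```bash
python3 -c "
from p import *
show()"
```

```text
t 4.88 tcp [0.5399 0.1941 0.1803] az -75.0 toolx [-0.001 -0.005 -1.   ] F [ 9.  -9.5 -8.1] M [-4.16 -3.59 -0.54] w 22.3 j [ 39.4  13.2 -16.1   0.2 -60.9  65.5]
```

{"name": "play_rows", "arguments": {
  "series": [-0.0017, -0.001, -0.0003, 0, -0.0017, -0.001, -0.0003, 0, 0, 0, 0, 0, 0, 0, 0, 0, 0, 0, 0, 0]
}}

```text
time_s: 5.3
tcp_pos: [0.5386, 0.1945, 0.1817]
eef_rot: [-23.6, 89.7, -98.6]
contact_force: [19.3, -7.4, -25.7]
gripper_width: 0.0221
```

```bash
python3 -c "
from p import *
show()"
```

```text
t 5.3 tcp [0.5386 0.1945 0.1817] az -75.03 toolx [-0.001 -0.004 -1.   ] F [ 19.3  -7.4 -25.7] M [-3.76 -7.29 -0.48] w 22.1 j [ 39.5  13.  -16.2   0.2 -61.   65.3]
```

{"name": "play_rows", "arguments": {
  "series": [0.0034, 0.002, 0.0006, 0, 0.0034, 0.002, 0.0006, 0, 0, 0, 0, -0.105, 0, 0, 0, -0.105, 0, 0, 0, 0]
}}

```text
time_s: 5.72
tcp_pos: [0.5409, 0.1918, 0.1793]
eef_rot: [-42.3, 89.5, -104.9]
contact_force: [-3.2, -15.3, 12.5]
gripper_width: 0.023
```

```bash
python3 -c "
from p import *
show()"
```

```text
t 5.72 tcp [0.5409 0.1918 0.1793] az -62.62 toolx [-0.002 -0.008 -1.   ] F [ -3.2 -15.3  12.5] M [-7.17  0.5  -1.12] w 23.0 j [ 39.2  13.3 -16.1   0.3 -60.9  78. ]
```

{"name": "play_rows", "arguments": {
  "series": [-0.0017, -0.001, -0.0005, 0, -0.0017, -0.001, -0.0005, 0, -0.0017, -0.001, -0.0005, 0, 0, 0, 0, 0, 0, 0, 0, 0]
}}

```text
time_s: 6.13
tcp_pos: [0.5391, 0.1927, 0.1814]
eef_rot: [-34.2, 89.6, -97.2]
contact_force: [15.4, -14.0, -14.3]
gripper_width: 0.0233
```

```bash
python3 -c "
from p import *
show()"
```

```text
t 6.13 tcp [0.5391 0.1927 0.1814] az -63.02 toolx [-0.001 -0.007 -1.   ] F [ 15.4 -14.  -14.3] M [-6.45 -5.98 -0.9 ] w 23.3 j [ 39.4  13.  -16.2   0.3 -61.1  77.4]
```

{"name": "play_rows", "arguments": {
  "series": [0.0051, 0.003, 0.0015, 0, 0, 0, 0, 0, 0, 0, 0, 0.12, 0, 0, 0, 0.12, 0, 0, 0, 0.12],
  "jaw": 42
}}

```text
time_s: 6.55
tcp_pos: [0.5414, 0.1971, 0.1782]
eef_rot: [152.9, 90.0, 69.1]
contact_force: [0.3, 0.3, -1.2]
gripper_width: 0.0365
```

{"name": "play_rows", "arguments": {
  "series": [0, 0, 0, 0.12, 0, 0, 0, 0.12, 0, 0, 0, 0.12, 0, 0, 0, 0.12, 0, 0, 0, 0]
}}

```text
time_s: 6.97
tcp_pos: [0.5411, 0.1975, 0.1783]
eef_rot: [-151.8, 89.9, 96.9]
contact_force: [-2.5, 2.8, 2.3]
gripper_width: 0.0365
```

```bash
python3 -c "
from p import *
show()
from plant import capture
for n in ['wrist']:
    c=capture(n);np.savez(n+'3.npz',**c)
    crop(c['img'],170,60,320,280,3,'pics/%s3.png'%n)
plan([.5414,.197,.178],0,5)"
```

```text
t 6.97 tcp [0.5411 0.1975 0.1783] az -111.31 toolx [-0.     0.001 -1.   ] F [-2.5  2.8  2.3] M [0.63 1.15 0.05] w 36.5 j [ 39.5  13.4 -16.   -0.1 -60.6  29.3]
[0.0001, 0.0001, 0.0001, -0.0, 0.0001, 0.0001, 0.0001, -0.0, 0.0001, 0.0001, 0.0001, -0.0, 0.0001, 0.0001, 0.0001, -0.0, 0.0001, 0.0001, 0.0001, -0.0]
```

View pics/wrist3.png

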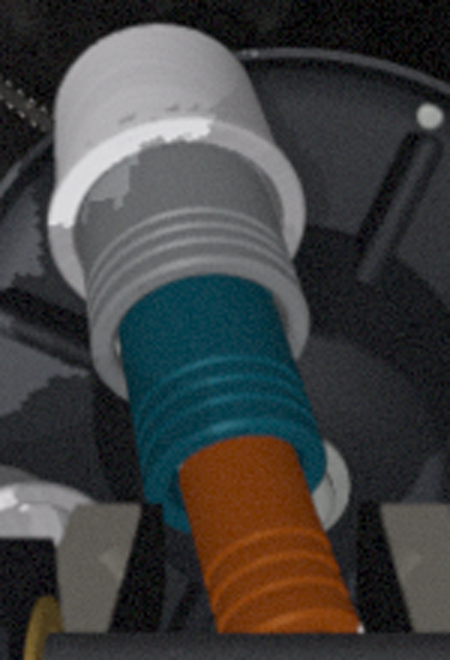

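{"name": "play_rows", "arguments": {
  "series": [-0.0017, -0.001, 0.0004, 0, 0, 0, 0, 0, 0, 0, 0, 0, 0, 0, 0, 0, 0, 0, 0, 0],
  "jaw": 0
}}

```text
time_s: 7.43
tcp_pos: [0.5407, 0.1977, 0.1806]
eef_rot: [164.3, 89.9, 53.4]
contact_force: [-4.7, 4.4, 5.8]
gripper_width: 0.0246
```

{"name": "play_rows", "arguments": {
  "series": [0, 0, 0, 0, 0, 0, 0, -0.105, 0, 0, 0, -0.105, 0, 0, 0, -0.105, 0, 0, 0, 0]
}}

```text
time_s: 7.85
tcp_pos: [0.5405, 0.197, 0.1805]
eef_rot: [124.4, 89.9, 31.8]
contact_force: [-3.8, 2.6, 7.9]
gripper_width: 0.0222
```

```bash
python3 -c "
from p import *
show()"
```

```text
t 7.85 tcp [0.5405 0.197  0.1805] az -92.56 toolx [ 0.001  0.    -1.   ] F [-3.8  2.6  7.9] M [0.86 1.54 0.13] w 22.2 j [ 39.5  13.2 -16.    0.  -60.8  47.9]
```

{"name": "play_rows", "arguments": {
  "series": [-0.0017, -0.001, 0, 0, -0.0017, -0.001, 0, 0, -0.0017, -0.001, 0, 0, 0, 0, 0, 0, 0, 0, 0, 0]
}}

```text
time_s: 8.27
tcp_pos: [0.5372, 0.1967, 0.1848]
eef_rot: [-37.0, 90.0, -130.0]
contact_force: [0.0, -0.3, -0.0]
gripper_width: 0.0222
```

```bash
python3 -c "
from p import *
show()"
```

```text
t 8.27 tcp [0.5372 0.1967 0.1848] az -92.98 toolx [-0.    -0.001 -1.   ] F [ 0.  -0.3 -0. ] M [-0.08  0.24  0.02] w 22.2 j [ 39.7  12.7 -16.    0.  -61.3  47.3]
```

{"name": "play_rows", "arguments": {
  "series": [-0.0102, -0.0064, 0.0002, 0, -0.0102, -0.0064, 0.0002, 0, -0.0102, -0.0064, 0.0002, 0, -0.0102, -0.0064, 0.0002, 0, -0.0102, -0.0064, 0.0002, 0]
}}

```text
time_s: 8.68
tcp_pos: [0.5047, 0.1977, 0.2377]
eef_rot: [134.0, 89.9, 41.1]
contact_force: [0.1, -0.2, -0.6]
gripper_width: 0.022
```

```bash
python3 -c "
from p import *
show()
from plant import capture
for n in ['scene']:
    c=capture(n);np.savez(n+'4.npz',**c)
    crop(c['img'],125,135,245,255,5,'pics/%s4.png'%n)
show()
plan([.46,-.174,.25],180,25)"
```

```text
t 8.68 tcp [0.5047 0.1977 0.2377] az -92.96 toolx [ 0.001  0.001 -1.   ] F [ 0.1 -0.2 -0.6] M [-0.08  0.17  0.09] w 22.0 j [ 42.1   7.5 -15.2   0.  -67.2  44.9]
t 8.73 tcp [0.5048 0.198  0.24  ] az -92.93 toolx [ 0.003  0.002 -1.   ] F [-0.2 -0.2  0.5] M [-0.09  0.25  0.06] w 22.2 j [ 42.2   7.4 -15.1   0.  -67.2  44.9]
[-0.0004, -0.001, 0.015, -0.1257, -0.0004, -0.0029, 0.0147, -0.1257, -0.0004, -0.0047, 0.0142, -0.1257, -0.0004, -0.0065, 0.0135, -0.1257, -0.0004, -0.0081, 0.0126, -0.1257]
[-0.0004, -0.0096, 0.0115, -0.1257, -0.0004, -0.011, 0.0102, -0.1257, -0.0004, -0.0122, 0.0087, -0.1257, -0.0004, -0.0132, 0.0071, -0.1257, -0.0004, -0.014, 0.0054, -0.1257]
[-0.0004, -0.0145, 0.0036, -0.1257, -0.0004, -0.0149, 0.0018, -0.1257, -0.0004, -0.015, -0.0001, -0.1257, -0.0004, -0.0149, -0.002, -0.1257, -0.0004, -0.0145, -0.0038, -0.1257]
[-0.0004, -0.0139, -0.0056, -0.1257, -0.0004, -0.0131, -0.0073, -0.1257, -0.0004, -0.0121, -0.0089, -0.1257, -0.0004, -0.0109, -0.0103, -0.1257, -0.0004, -0.0095, -0.0116, -0.1257]
[-0.0004, -0.008, -0.0127, -0.1257, -0.0004, -0.0063, -0.0136, -0.1257, -0.0004, -0.0046, -0.0143, -0.1257, -0.0004, -0.0027, -0.0147, -0.1257, -0.0004, -0.0009, -0.015, -0.1257]
```

View pics/scene4.png

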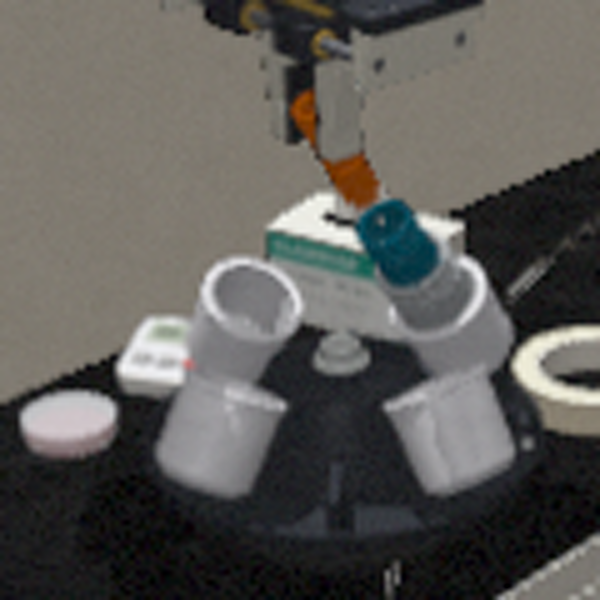

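```bash
python3 -c "
from p import *
plan([.475,-.174,.23],-177.6,25)"
```

```text
[0.0004, -0.0004, 0.0149, 0.124, 0.0004, 0.0014, 0.0149, 0.124, 0.0004, 0.0032, 0.0146, 0.124, 0.0004, 0.005, 0.0141, 0.124, 0.0004, 0.0067, 0.0133, 0.124]
[0.0004, 0.0083, 0.0124, 0.124, 0.0004, 0.0098, 0.0113, 0.124, 0.0004, 0.0111, 0.01, 0.124, 0.0004, 0.0123, 0.0085, 0.124, 0.0004, 0.0132, 0.0069, 0.124]
[0.0004, 0.014, 0.0053, 0.124, 0.0004, 0.0145, 0.0035, 0.124, 0.0004, 0.0148, 0.0017, 0.124, 0.0004, 0.0149, -0.0002, 0.124, 0.0004, 0.0148, -0.002, 0.124]
[0.0004, 0.0144, -0.0038, 0.124, 0.0004, 0.0138, -0.0056, 0.124, 0.0004, 0.013, -0.0073, 0.124, 0.0004, 0.012, -0.0088, 0.124, 0.0004, 0.0109, -0.0102, 0.124]
[0.0004, 0.0095, -0.0115, 0.124, 0.0004, 0.008, -0.0126, 0.124, 0.0004, 0.0064, -0.0135, 0.124, 0.0004, 0.0047, -0.0142, 0.124, 0.0004, 0.0029, -0.0146, 0.124]
```

{"name": "play_rows", "arguments": {
  "series": [0, -0.0004, 0.015, 0.124, 0, 0.0014, 0.015, 0.124, 0, 0.0032, 0.0146, 0.124, 0, 0.005, 0.014, 0.124, 0, 0.0067, 0.0133, 0.124]
}}

```text
time_s: 9.15
tcp_pos: [0.499, 0.1226, 0.2365]
eef_rot: [169.7, 90.0, 40.9]
contact_force: [0.2, -0.5, -0.9]
gripper_width: 0.0221
```

{"name": "play_rows", "arguments": {
  "series": [0, 0.0083, 0.0124, 0.124, 0, 0.0098, 0.0113, 0.124, 0, 0.011, 0.01, 0.124, 0, 0.0123, 0.0085, 0.124, 0, 0.0132, 0.007, 0.124]
}}

```text
time_s: 9.57
tcp_pos: [0.4929, 0.0481, 0.2365]
eef_rot: [-163.1, 90.0, 32.5]
contact_force: [1.6, 0.4, 0.2]
gripper_width: 0.0218
```

{"name": "play_rows", "arguments": {
  "series": [0, 0.014, 0.0053, 0.124, 0, 0.0145, 0.0035, 0.124, 0, 0.0148, 0.0017, 0.124, 0, 0.015, -0.0002, 0.124, 0, 0.0148, -0.002, 0.124]
}}

```text
time_s: 9.98
tcp_pos: [0.4868, -0.0263, 0.2365]
eef_rot: [-137.4, 89.9, 22.8]
contact_force: [0.4, 0.1, -0.2]
gripper_width: 0.0221
```

{"name": "play_rows", "arguments": {
  "series": [0, 0.0144, -0.0038, 0.124, 0, 0.0138, -0.0056, 0.124, 0, 0.013, -0.0073, 0.124, 0, 0.012, -0.0088, 0.124, 0, 0.0109, -0.0102, 0.124]
}}

```text
time_s: 10.4
tcp_pos: [0.4808, -0.1006, 0.2365]
eef_rot: [-110.4, 90.0, 14.2]
contact_force: [1.1, -0.7, 0.1]
gripper_width: 0.0219
```

{"name": "play_rows", "arguments": {
  "series": [0.012, 0.0095, -0.0115, 0.124, 0.012, 0.008, -0.0126, 0.124, 0.012, 0.0064, -0.0135, 0.124, 0.012, 0.0047, -0.0142, 0.124, 0.012, 0.0029, -0.0146, 0.124]
}}

```text
time_s: 10.82
tcp_pos: [0.4749, -0.175, 0.176]
eef_rot: [-86.7, 89.9, 2.4]
contact_force: [0.6, 0.5, -1.4]
gripper_width: 0.0221
```

```bash
python3 -c "
from p import *
show()
from plant import capture
for n in ['scene','wrist']:
    c=capture(n);np.savez(n+'5.npz',**c)
    cv2.imwrite('pics/%s5.png'%n,c['img'])
show()
plan([.463,-.176,.0725],0,5)"
```

```text
t 10.82 tcp [ 0.4749 -0.175   0.176 ] az 89.08 toolx [ 0.001  0.    -1.   ] F [ 0.6  0.5 -1.4] M [-0.03 -0.03  0.03] w 22.1 j [  2.    6.9 -24.5  -0.  -58.5 -93. ]
t 10.92 tcp [ 0.4734 -0.1754  0.1744] az 89.1 toolx [-0.003  0.    -1.   ] F [-0.7  0.4 -0.9] M [-0.02  0.01  0.01] w 21.6 j [  2.    7.  -24.6  -0.  -58.5 -92.9]
[0.0204, 0.002, -0.0002, -0.0, 0.0204, 0.002, -0.0002, -0.0, 0.0204, 0.002, -0.0002, -0.0, 0.0204, 0.002, -0.0002, -0.0, 0.0204, 0.002, -0.0002, -0.0]
```

View pics/scene5.png

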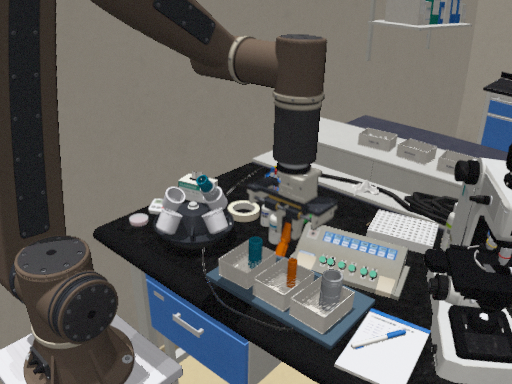

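View pics/wrist5.png

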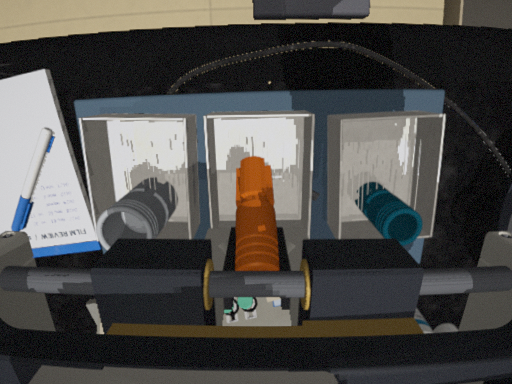

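```bash
python3 -c "
from p import *
w=dict(np.load('wrist5.npz'))
crop(w['img'],70,80,450,280,2,'pics/w5c.png')
print(onz(w,[(208,116),(312,114),(83,118),(196,117),(332,117),(440,112)],.0655).round(4))
"
```

```text
[[ 0.4103 -0.2164  0.0655]
 [ 0.4109 -0.1271  0.0655]
 [ 0.4074 -0.3278  0.0655]
 [ 0.4108 -0.2268  0.0655]
 [ 0.4137 -0.1097  0.0655]
 [ 0.4102 -0.013   0.0655]]
```

View pics/w5c.png

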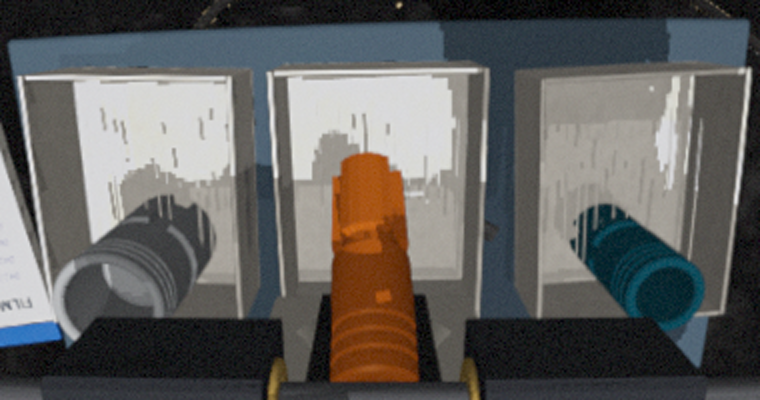

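{"name": "play_rows", "arguments": {
  "series": [0.0204, 0.002, 0.0002, 0, 0.0204, 0.002, 0.0002, 0, 0.0204, 0.002, 0.0002, 0, 0.0204, 0.002, 0.0002, 0, 0.0204, 0.002, 0.0002, 0]
}}

```text
time_s: 11.33
tcp_pos: [0.4656, -0.1727, 0.0742]
eef_rot: [-90.6, 89.9, -1.0]
contact_force: [0.7, 0.2, -0.9]
gripper_width: 0.0224
```

{"name": "play_rows", "arguments": {
  "series": [0, 0.005, 0, 0, 0, 0.005, 0, 0, 0, 0.005, 0, 0, 0, 0.005, 0, 0, 0, 0.005, 0, 0],
  "squeeze": 25
}}

```text
time_s: 11.75
tcp_pos: [0.4453, -0.1729, 0.0775]
eef_rot: [-93.4, 89.3, -3.8]
contact_force: [8.1, -0.2, 4.0]
gripper_width: 0.0225
```

```bash
python3 -c "
from p import *
show()
from plant import capture
for n in ['scene','wrist']:
    c=capture(n);np.savez(n+'6.npz',**c)
crop(c['img'],130,60,380,300,3,'pics/w6.png')
c=dict(np.load('scene6.npz'));crop(c['img'],200,190,360,330,4,'pics/s6.png')
show()"
```

```text
t 11.75 tcp [ 0.4453 -0.1729  0.0775] az 89.57 toolx [ 0.012 -0.001 -1.   ] F [ 8.1 -0.2  4. ] M [ 0.04 -3.14  0.06] w 22.5 j [  2.5  10.7 -35.5   0.1 -43.1 -93. ]
t 11.85 tcp [ 0.4442 -0.173   0.0774] az 89.55 toolx [ 0.01  -0.001 -1.   ] F [ 6.2 -0.6  0.1] M [-0.07 -2.43  0.04] w 22.6 j [  2.5  10.7 -35.6   0.1 -43.2 -93. ]
```

View pics/s6.png

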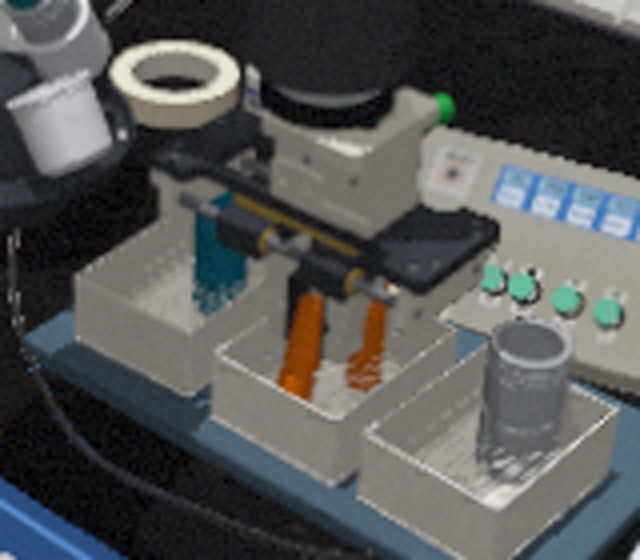

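View pics/w6.png

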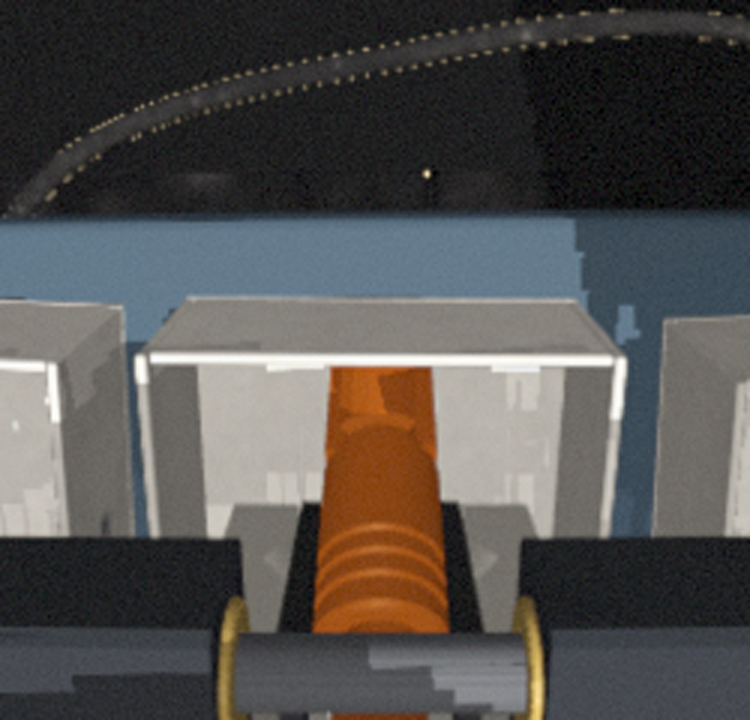

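{"name": "play_rows", "arguments": {
  "series": [0, 0.004, 0, 0, 0, 0.004, 0, 0, 0, 0.004, 0, 0, 0, 0.004, 0, 0, 0, 0.003, 0, 0]
}}

```text
time_s: 12.27
tcp_pos: [0.4251, -0.1729, 0.0772]
eef_rot: [-93.2, 89.4, -3.6]
contact_force: [5.5, -1.1, 1.9]
gripper_width: 0.0226
```

```bash
python3 -c "
from p import *
show()
from plant import capture
for n in ['scene']:
    c=capture(n);np.savez(n+'7.npz',**c)
crop(c['img'],200,190,360,330,4,'pics/s7.png')
show()"
```

```text
t 12.27 tcp [ 0.4251 -0.1729  0.0772] az 89.55 toolx [ 0.01  -0.001 -1.   ] F [ 5.5 -1.1  1.9] M [-0.09 -2.26  0.03] w 22.6 j [  2.6   9.1 -37.7   0.1 -42.7 -93.2]
t 12.32 tcp [ 0.4245 -0.1728  0.0771] az 89.53 toolx [ 0.009 -0.    -1.   ] F [4.8 0.2 2.2] M [-0.01 -2.05 -0.01] w 22.4 j [  2.6   9.1 -37.7   0.1 -42.7 -93.2]
```

View pics/s7.png

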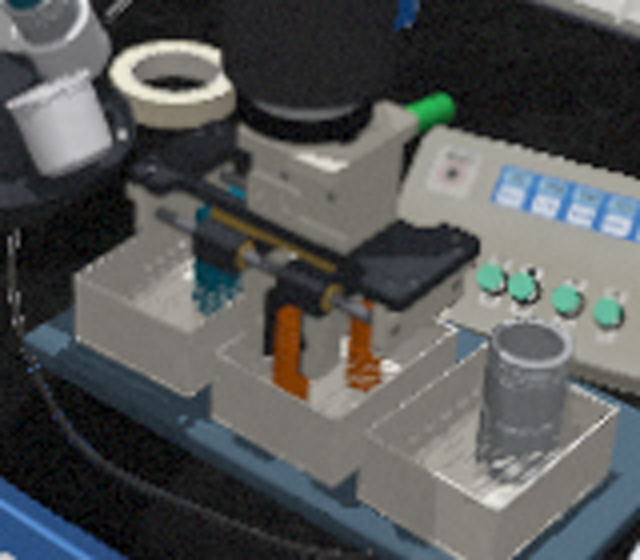

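{"name": "play_rows", "arguments": {
  "series": [0, 0.002, 0, 0, 0.004, 0, 0, 0, 0.004, 0, 0, 0, 0.004, 0, 0, 0, 0, 0, 0, 0]
}}

```text
time_s: 12.73
tcp_pos: [0.4216, -0.173, 0.0639]
eef_rot: [-98.0, 89.7, -8.5]
contact_force: [3.1, 1.5, 9.6]
gripper_width: 0.0224
```

```bash
python3 -c "
from p import *
show()"
```

```text
t 12.73 tcp [ 0.4216 -0.173   0.0639] az 89.52 toolx [ 0.005 -0.001 -1.   ] F [3.1 1.5 9.6] M [ 0.48 -1.23 -0.  ] w 22.4 j [  2.6  10.2 -38.7   0.1 -40.8 -93.2]
```

{"name": "play_rows", "arguments": {
  "series": [0, 0, 0, 0, 0, 0, 0, 0, 0, 0, 0, 0, -0.01, 0, 0, 0, -0.03, 0, 0, 0],
  "jaw": 37
}}

```text
time_s: 13.15
tcp_pos: [0.4151, -0.1726, 0.0991]
eef_rot: [85.0, 89.5, 174.4]
contact_force: [1.5, 0.8, 0.2]
gripper_width: 0.0328
```

{"name": "play_rows", "arguments": {
  "series": [-0.04, -0.01, 0, 0, -0.04, -0.01, 0, 0, -0.02, -0.02, -0.01, -0.1, 0, -0.02, -0.02, -0.12, 0, -0.02, -0.02, -0.12]
}}

```text
time_s: 13.57
tcp_pos: [0.5046, -0.2172, 0.204]
eef_rot: [-101.8, 89.9, 7.5]
contact_force: [0.4, 1.8, -0.6]
gripper_width: 0.0321
```

```bash
python3 -c "
from p import *
show()
from plant import capture
for n in ['scene','top']:
    c=capture(n);np.savez(n+'8.npz',**c)
    cv2.imwrite('pics/%s8.png'%n,c['img'])
c=dict(np.load('scene8.npz'));crop(c['img'],120,160,360,330,3,'pics/s8.png')
show()"
```

```text
t 13.57 tcp [ 0.5046 -0.2172  0.204 ] az 109.28 toolx [ 0.002  0.    -1.   ] F [ 0.4  1.8 -0.6] M [ 0.14 -0.01 -0.03] w 32.1 j [ -2.9   9.6 -17.3  -0.  -63.  -67.8]
t 13.67 tcp [ 0.5056 -0.2181  0.2012] az 109.17 toolx [-0.002 -0.    -1.   ] F [-1.4  0.3 -2.3] M [0.06 0.1  0.01] w 32.7 j [ -2.9  10.  -17.2   0.  -62.9 -67.9]
```

View pics/s8.png

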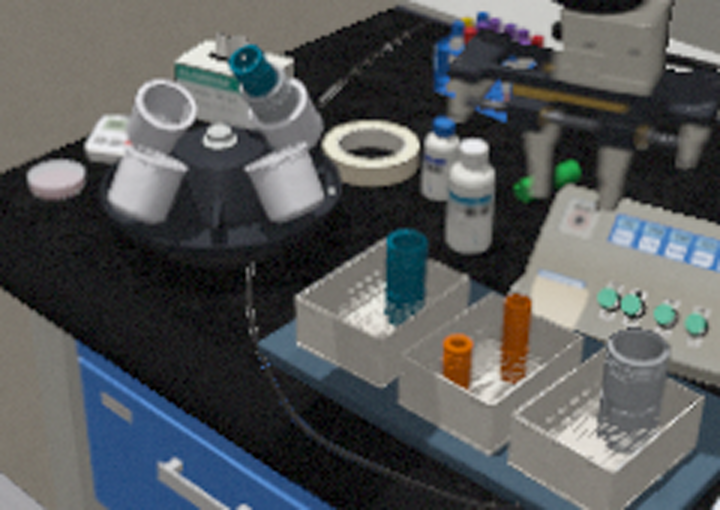

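```bash
python3 -c "
from p import *
plan([.5575,.1966,.205],69-109.2,15)"
```

```text
[-0.0003, -0.0123, 0.025, 0.0468, -0.0003, -0.0112, 0.0255, 0.0468, -0.0003, -0.01, 0.026, 0.0468, -0.0003, -0.0087, 0.0265, 0.0468, -0.0003, -0.0075, 0.0268, 0.0468]
[-0.0003, -0.0062, 0.0272, 0.0468, -0.0003, -0.0049, 0.0274, 0.0468, -0.0003, -0.0037, 0.0276, 0.0468, -0.0003, -0.0024, 0.0278, 0.0468, -0.0003, -0.0011, 0.0278, 0.0468]
[-0.0003, 0.0002, 0.0279, 0.0468, -0.0003, 0.0015, 0.0278, 0.0468, -0.0003, 0.0028, 0.0277, 0.0468, -0.0003, 0.0041, 0.0276, 0.0468, -0.0003, 0.0054, 0.0273, 0.0468]
```

{"name": "play_rows", "arguments": {
  "series": [-0.001, -0.0123, 0.025, 0.0468, -0.001, -0.0112, 0.0255, 0.0468, 0, -0.01, 0.026, 0.0468, 0, -0.0087, 0.0265, 0.0468, 0, -0.0075, 0.0268, 0.0468],
  "jaw": 65,
  "squeeze": 60
}}

```text
time_s: 14.08
tcp_pos: [0.5204, -0.0776, 0.2034]
eef_rot: [84.6, 89.8, 179.9]
contact_force: [0.4, 0.3, 0.7]
gripper_width: 0.0555
```

{"name": "play_rows", "arguments": {
  "series": [0, -0.0062, 0.0272, 0.0468, 0, -0.0049, 0.0274, 0.0468, 0, -0.0037, 0.0276, 0.0468, 0, -0.0024, 0.0278, 0.0468, 0, -0.0011, 0.0278, 0.0468]
}}

```text
time_s: 14.5
tcp_pos: [0.5385, 0.0604, 0.2035]
eef_rot: [112.3, 89.9, -165.8]
contact_force: [0.9, 0.5, 0.0]
gripper_width: 0.0568
```

{"name": "play_rows", "arguments": {
  "series": [0, 0.0002, 0.0279, 0.0468, 0, 0.0015, 0.0278, 0.0468, 0, 0.0028, 0.0277, 0.0468, 0, 0.0041, 0.0276, 0.0468, 0, 0.0054, 0.0273, 0.0468]
}}

```text
time_s: 14.92
tcp_pos: [0.5569, 0.1982, 0.2034]
eef_rot: [138.6, 89.8, -152.9]
contact_force: [1.0, -0.6, 0.1]
gripper_width: 0.057
```

```bash
python3 -c "
from p import *
show()
from plant import capture
for n in ['top']:
    c=capture(n)
s=dict(np.load('scene8.npz'));crop(s['img'],180,165,240,225,8,'pics/s9.png')
t=dict(np.load('top8.npz'));crop(t['img'],155,175,250,275,6,'pics/t9.png')
show()
plan([.56,.1966,.1475],0,5)"
```

```text
t 14.92 tcp [0.5569 0.1982 0.2034] az 68.49 toolx [-0.002 -0.001 -1.   ] F [ 1.  -0.6  0.1] M [-0.07 -0.06  0.02] w 57.0 j [  38.5   13.7  -12.    -0.   -64.4 -150. ]
t 14.97 tcp [0.558  0.2022 0.2031] az 68.38 toolx [-0.001 -0.    -1.   ] F [3.6 3.8 1.3] M [ 0.56 -0.55  0.02] w 56.9 j [  38.7   13.9  -11.8   -0.   -64.3 -150.4]
[0.0111, -0.0008, -0.0009, -0.0, 0.0111, -0.0008, -0.0009, -0.0, 0.0111, -0.0008, -0.0009, -0.0, 0.0111, -0.0008, -0.0009, -0.0, 0.0111, -0.0008, -0.0009, -0.0]
```

View pics/s9.png

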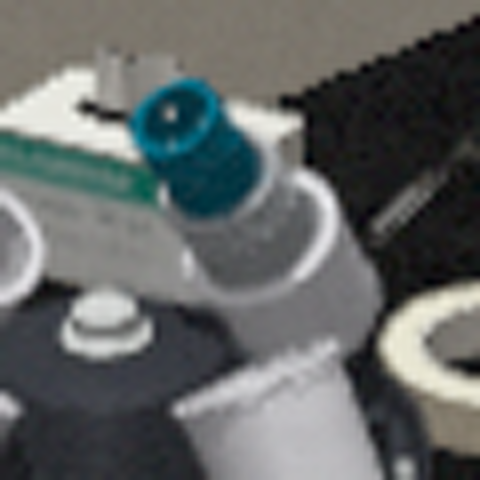

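View pics/t9.png

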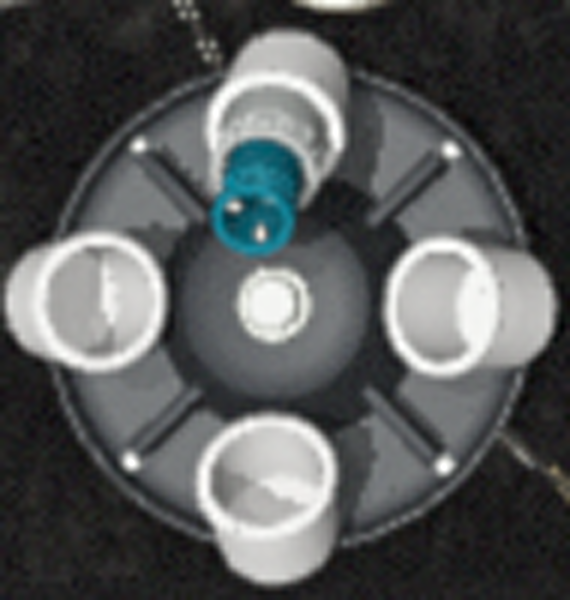

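```bash
python3 -c "
from p import *
s=dict(np.load('scene8.npz'));t=dict(np.load('top8.npz'))
print(tri(s,(178/8+180-.44,121/8+165-.44),t,(253/6+155-.42,217/6+175-.42)))
show()"
```

```text
(array([0.55319201, 0.19612342, 0.17249179]), np.float64(0.00022818242587720785))
t 14.97 tcp [0.558  0.2022 0.2031] az 68.38 toolx [-0.001 -0.    -1.   ] F [3.6 3.8 1.3] M [ 0.56 -0.55  0.02] w 56.9 j [  38.7   13.9  -11.8   -0.   -64.3 -150.4]
```

{"name": "play_rows", "arguments": {
  "series": [0.0111, -0.0008, -0.0009, 0, 0.0111, -0.0008, -0.0009, 0, 0.0111, -0.0008, -0.0009, 0, 0.0111, -0.0008, -0.0009, 0, 0.0111, -0.0008, -0.0009, 0]
}}

```text
time_s: 15.38
tcp_pos: [0.56, 0.1906, 0.1468]
eef_rot: [141.7, 89.9, -149.7]
contact_force: [-3.5, 1.0, 10.9]
gripper_width: 0.0569
```

```bash
python3 -c "
from p import *
show();plan([.5595,.1966,.1475],0,5)"
```

```text
t 15.38 tcp [0.56   0.1906 0.1468] az 68.61 toolx [-0.001 -0.001 -1.   ] F [-3.5  1.  10.9] M [0.94 0.58 0.06] w 56.9 j [  37.7   16.4  -16.3   -0.   -57.3 -149.1]
[-0.0001, 0.0005, 0.0011, -0.0, -0.0001, 0.0005, 0.0011, -0.0, -0.0001, 0.0005, 0.0011, -0.0, -0.0001, 0.0005, 0.0011, -0.0, -0.0001, 0.0005, 0.0011, -0.0]
```

{"name": "play_rows", "arguments": {
  "series": [-0.0022, 0.001, 0.0055, 0, 0, 0, 0, 0, 0, 0, 0, 0, 0, 0, 0, 0, 0, 0, 0, 0],
  "jaw": 0
}}

```text
time_s: 15.8
tcp_pos: [0.5622, 0.198, 0.151]
eef_rot: [-28.1, 89.9, 40.6]
contact_force: [2.2, 1.4, -1.6]
gripper_width: 0.0376
```

```bash
python3 -c "
from p import *
show();plan([.5595,.1966,.149],0,5)"
```

```text
t 15.8 tcp [0.5622 0.198  0.151 ] az 68.68 toolx [ 0.001  0.001 -1.   ] F [ 2.2  1.4 -1.6] M [ 0.52 -0.67  0.02] w 37.6 j [  38.2   16.5  -15.6   -0.   -57.8 -149.5]
[0.0004, 0.0004, -0.0005, -0.0, 0.0004, 0.0004, -0.0005, -0.0, 0.0004, 0.0004, -0.0005, -0.0, 0.0004, 0.0004, -0.0005, -0.0, 0.0004, 0.0004, -0.0005, -0.0]
```

{"name": "play_rows", "arguments": {
  "series": [0.001, 0.003, -0.001, 0, 0, 0, 0, 0, 0, 0, 0, 0, 0, 0, 0, 0, 0, 0, 0, 0]
}}

```text
time_s: 16.22
tcp_pos: [0.5601, 0.1985, 0.1503]
eef_rot: [-42.2, 89.8, 26.5]
contact_force: [7.4, 1.4, -3.2]
gripper_width: 0.0373
```

{"name": "play_rows", "arguments": {
  "series": [0, 0, 0, -0.12, 0, 0, 0, -0.12, 0, 0, 0, -0.12, 0, 0, 0, -0.12, 0, 0, 0, -0.12]
}}

```text
time_s: 16.63
tcp_pos: [0.5588, 0.1942, 0.1509]
eef_rot: [168.4, 89.7, -88.2]
contact_force: [3.0, -17.2, 10.5]
gripper_width: 0.0352
```

```bash
python3 -c "
from p import *
show()"
```

```text
t 16.63 tcp [0.5588 0.1942 0.1509] az 103.33 toolx [ 0.    -0.005 -1.   ] F [  3.  -17.2  10.5] M [-7.87 -1.28 -1.53] w 35.2 j [  38.2   16.2  -16.1    0.3  -57.8 -115.1]
```

{"name": "play_rows", "arguments": {
  "series": [-0.0017, 0.001, 0.0003, 0, -0.0017, 0.001, 0.0003, 0, -0.0017, 0.001, 0.0003, 0, 0, 0, 0, 0, 0, 0, 0, 0]
}}

```text
time_s: 17.05
tcp_pos: [0.5561, 0.194, 0.1546]
eef_rot: [168.1, 89.7, -88.9]
contact_force: [11.0, -14.6, -4.6]
gripper_width: 0.0347
```

```bash
python3 -c "
from p import *
show()"
```

```text
t 17.05 tcp [0.5561 0.194  0.1546] az 102.97 toolx [ 0.    -0.006 -1.   ] F [ 11.  -14.6  -4.6] M [-5.93 -4.08 -0.66] w 34.7 j [  38.4   15.8  -16.2    0.3  -58.2 -115.6]
```

{"name": "play_rows", "arguments": {
  "series": [-0.0017, 0.001, 0.0003, 0, -0.0017, 0.001, 0.0003, 0, -0.0017, 0.001, 0.0003, 0, 0, 0, 0, 0, 0, 0, 0, 0]
}}

```text
time_s: 17.47
tcp_pos: [0.5529, 0.1942, 0.1599]
eef_rot: [167.5, 89.7, -89.5]
contact_force: [9.3, -13.7, -2.5]
gripper_width: 0.035
```

```bash
python3 -c "
from p import *
show()"
```

```text
t 17.47 tcp [0.5529 0.1942 0.1599] az 102.97 toolx [ 0.    -0.005 -1.   ] F [  9.3 -13.7  -2.5] M [-5.78 -3.75 -0.57] w 35.0 j [  38.6   15.3  -16.2    0.3  -58.7 -115.8]
```

```bash
python3 -c "
from p import *
from plant import capture
c=capture('scene');np.savez('scene10.npz',**c)
crop(c['img'],160,150,240,230,7,'pics/s10.png')
show()"
```

```text
t 17.52 tcp [0.5529 0.1942 0.1599] az 102.97 toolx [ 0.    -0.005 -1.   ] F [  9.1 -13.4  -3. ] M [-5.79 -3.68 -0.52] w 34.8 j [  38.6   15.3  -16.2    0.3  -58.7 -115.8]
```

View pics/s10.png

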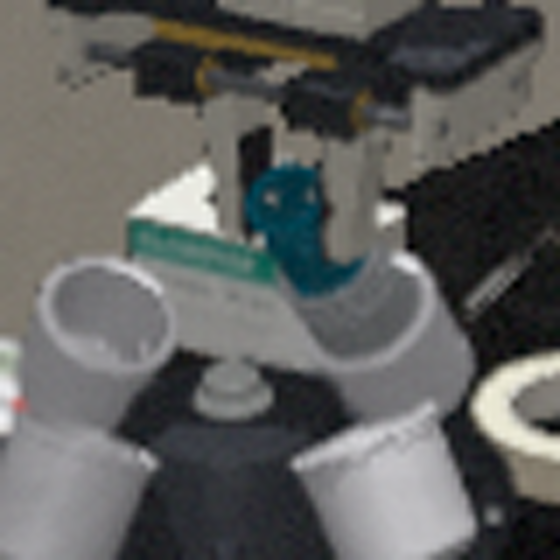

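```bash
python3 -c "
from p import *
s=dict(np.load('scene10.npz'));a=np.array([-.53,.009,.848])
for k in (0,.006,.011): print((proj(s,np.array([.5537,.1967,.1755])+k*a)-[160,150])*7)
"
python3 - <<'E'
from h import *
a=np.load('scene8.npz')['img'];crop(a,160,150,240,230,7,'pics/s8b.png')
E
```

```text
[[292.68436987 200.41860567]]
[[286.67397678 191.4550796 ]]
[[281.6361721  183.94075118]]
```

View pics/s8b.png

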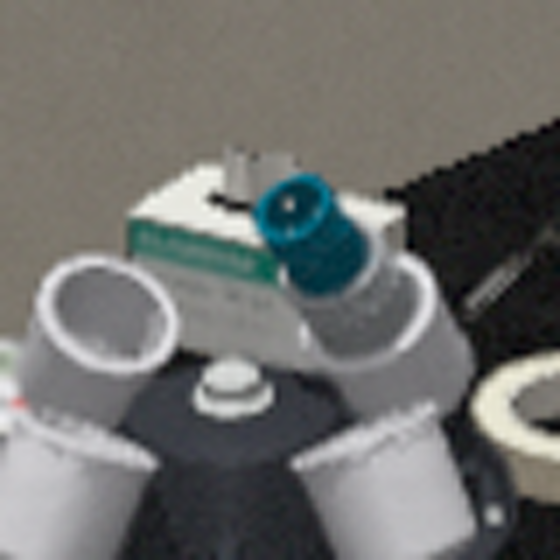

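{"name": "play_rows", "arguments": {
  "series": [-0.0051, 0.0031, 0.0008, 0, -0.0051, 0.0031, 0.0008, 0, -0.0068, 0.0041, 0.001, 0, -0.0068, 0.0041, 0.001, 0, -0.0068, 0.0041, 0.001, 0]
}}

```text
time_s: 17.93
tcp_pos: [0.5327, 0.1968, 0.1903]
eef_rot: [137.5, 89.9, -119.5]
contact_force: [-0.3, -0.1, -1.6]
gripper_width: 0.0347
```

```bash
python3 -c "
from p import *
show()
from plant import capture
c=capture('scene');np.savez('scene11.npz',**c)
crop(c['img'],160,130,240,230,6,'pics/s11.png')
"
```

```text
t 17.93 tcp [0.5327 0.1968 0.1903] az 102.98 toolx [-0.001 -0.002 -1.   ] F [-0.3 -0.1 -1.6] M [0.07 0.09 0.02] w 34.7 j [  40.    12.1  -16.     0.   -62.  -117.1]
```

View pics/s11.png

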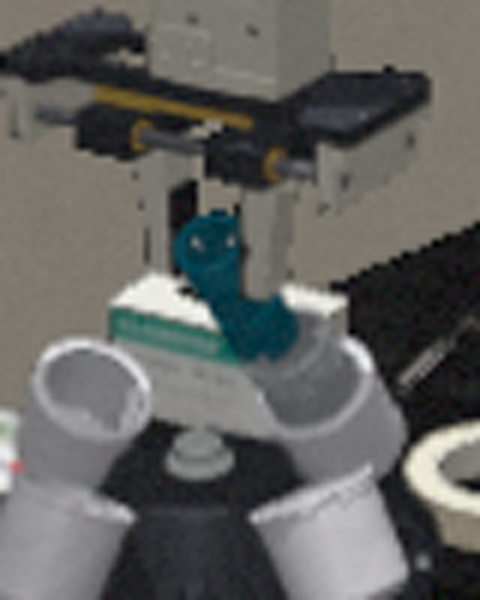

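{"name": "play_rows", "arguments": {
  "series": [-0.0068, 0.0041, 0.001, 0, -0.0068, 0.0041, 0.001, 0, -0.0068, 0.0041, 0.001, 0, -0.0068, 0.0041, 0.001, 0, -0.0068, 0.0041, 0.001, 0]
}}

```text
time_s: 18.4
tcp_pos: [0.5116, 0.1988, 0.2251]
eef_rot: [-35.5, 90.0, 67.5]
contact_force: [0.2, -0.1, -1.2]
gripper_width: 0.0347
```

```bash
python3 -c "
from p import *
show()
plan([.474,-.057,.225],169,25)"
```

```text
t 18.4 tcp [0.5116 0.1988 0.2251] az 103.07 toolx [ 0.  0. -1.] F [ 0.2 -0.1 -1.2] M [-0.06  0.01  0.01] w 34.7 j [  41.7    8.7  -15.5   -0.   -65.8 -118.6]
[0.0, 0.0038, -0.0096, -0.118, 0.0, 0.0049, -0.0091, -0.118, 0.0, 0.0059, -0.0085, -0.118, 0.0, 0.0069, -0.0077, -0.118, 0.0, 0.0077, -0.0069, -0.118]
[0.0, 0.0085, -0.0059, -0.118, 0.0, 0.0091, -0.0049, -0.118, 0.0, 0.0096, -0.0037, -0.118, 0.0, 0.01, -0.0026, -0.118, 0.0, 0.0102, -0.0014, -0.118]
[0.0, 0.0103, -0.0002, -0.118, 0.0, 0.0103, 0.001, -0.118, 0.0, 0.0101, 0.0022, -0.118, 0.0, 0.0098, 0.0034, -0.118, 0.0, 0.0093, 0.0045, -0.118]
[0.0, 0.0087, 0.0056, -0.118, 0.0, 0.008, 0.0066, -0.118, 0.0, 0.0071, 0.0075, -0.118, 0.0, 0.0062, 0.0083, -0.118, 0.0, 0.0052, 0.0089, -0.118]
[0.0, 0.0041, 0.0095, -0.118, 0.0, 0.003, 0.0099, -0.118, 0.0, 0.0018, 0.0102, -0.118, 0.0, 0.0006, 0.0103, -0.118, 0.0, -0.0007, 0.0103, -0.118]
```

{"name": "play_rows", "arguments": {
  "series": [0, 0.0038, -0.0096, -0.118, 0, 0.0049, -0.0091, -0.118, 0, 0.0059, -0.0085, -0.118, 0, 0.0069, -0.0077, -0.118, 0, 0.0077, -0.0069, -0.118]
}}

```text
time_s: 18.82
tcp_pos: [0.5042, 0.1472, 0.2249]
eef_rot: [-89.3, 90.0, 48.0]
contact_force: [1.0, 0.7, -1.3]
gripper_width: 0.035
```

{"name": "play_rows", "arguments": {
  "series": [0, 0.0085, -0.0059, -0.118, 0, 0.0091, -0.0049, -0.118, 0, 0.0096, -0.0037, -0.118, 0, 0.01, -0.0026, -0.118, 0, 0.0102, -0.0014, -0.118]
}}

```text
time_s: 19.23
tcp_pos: [0.4968, 0.096, 0.2249]
eef_rot: [-135.9, 90.0, 35.1]
contact_force: [0.1, 1.0, -2.4]
gripper_width: 0.035
```

{"name": "play_rows", "arguments": {
  "series": [0, 0.0103, -0.0002, -0.118, 0, 0.0103, 0.001, -0.118, 0, 0.0101, 0.0022, -0.118, 0, 0.0098, 0.0034, -0.118, 0, 0.0093, 0.0045, -0.118]
}}

```text
time_s: 19.65
tcp_pos: [0.4895, 0.0449, 0.2249]
eef_rot: [-168.3, 90.0, 36.5]
contact_force: [-0.2, -0.5, -2.1]
gripper_width: 0.0348
```

{"name": "play_rows", "arguments": {
  "series": [0, 0.0087, 0.0056, -0.118, 0, 0.008, 0.0066, -0.118, 0, 0.0071, 0.0075, -0.118, 0, 0.0062, 0.0083, -0.118, 0, 0.0052, 0.0089, -0.118]
}}

```text
time_s: 20.07
tcp_pos: [0.482, -0.0063, 0.2249]
eef_rot: [146.2, 90.0, 24.8]
contact_force: [-0.6, -0.4, -2.1]
gripper_width: 0.0347
```

{"name": "play_rows", "arguments": {
  "series": [0.012, 0.0041, 0.0095, -0.118, 0.012, 0.003, 0.0099, -0.118, 0.012, 0.0018, 0.0102, -0.118, 0.012, 0.0006, 0.0103, -0.118, 0.012, -0.0007, 0.0103, -0.118]
}}

```text
time_s: 20.48
tcp_pos: [0.4747, -0.0574, 0.1644]
eef_rot: [105.2, 89.9, 17.6]
contact_force: [0.2, 0.1, -1.5]
gripper_width: 0.0349
```

```bash
python3 -c "
from p import *
show()
from plant import capture
for n in ['scene','wrist']:
    c=capture(n);np.savez(n+'12.npz',**c)
    cv2.imwrite('pics/%s12.png'%n,c['img'])
c=dict(np.load('scene12.npz'));crop(c['img'],120,140,360,340,3,'pics/s12.png')
show()
plan([.472,-.057,.087],0,5)"
```

```text
t 20.48 tcp [ 0.4747 -0.0574  0.1644] az -87.57 toolx [ 0.001  0.    -1.   ] F [ 0.2  0.1 -1.5] M [-0.04  0.11  0.02] w 34.9 j [ 16.8   4.9 -28.6  -0.  -56.5  75.7]
t 20.58 tcp [ 0.4731 -0.058   0.163 ] az -87.81 toolx [-0.003 -0.    -1.   ] F [ 0.4  0.2 -1.3] M [-0.12  0.16  0.01] w 35.1 j [ 16.7   5.  -28.7  -0.  -56.5  75.5]
[0.0152, -0.0002, -0.0002, -0.0, 0.0152, -0.0002, -0.0002, -0.0, 0.0152, -0.0002, -0.0002, -0.0, 0.0152, -0.0002, -0.0002, -0.0, 0.0152, -0.0002, -0.0002, -0.0]
```

View pics/s12.png

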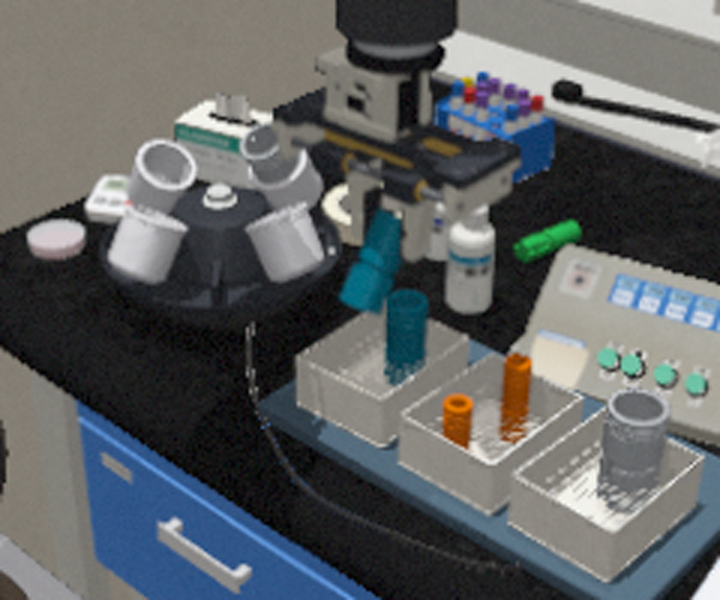

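View pics/wrist12.png

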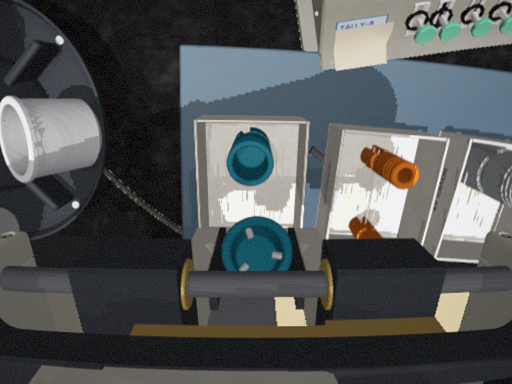

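{"name": "play_rows", "arguments": {
  "series": [0.0152, 0, 0, 0, 0.0152, 0, 0, 0, 0.0152, 0, 0, 0, 0.0152, 0, 0, 0, 0.0152, 0, 0, 0]
}}

```text
time_s: 21.0
tcp_pos: [0.4756, -0.0565, 0.0889]
eef_rot: [97.6, 89.9, 9.4]
contact_force: [-0.0, 0.6, -0.5]
gripper_width: 0.0346
```

{"name": "play_rows", "arguments": {
  "series": [0, -0.005, 0, 0, 0, -0.005, 0, 0, 0, -0.005, 0, 0, 0, -0.004, 0, 0, 0, -0.004, 0, 0],
  "squeeze": 25
}}

```text
time_s: 21.42
tcp_pos: [0.4578, -0.0565, 0.0924]
eef_rot: [96.1, 89.3, 8.3]
contact_force: [8.8, 0.3, 2.7]
gripper_width: 0.0354
```

```bash
python3 -c "
from p import *
show()
from plant import capture
for n in ['scene']:
    c=capture(n);np.savez(n+'13.npz',**c)
crop(c['img'],180,180,340,310,4,'pics/s13.png')
"
```

```text
t 21.42 tcp [ 0.4578 -0.0565  0.0924] az -87.86 toolx [ 0.013  0.002 -1.   ] F [8.8 0.3 2.7] M [ 0.1  -3.25 -0.02] w 35.4 j [ 17.6   7.9 -36.5   0.2 -44.8  74.4]
```

View pics/s13.png

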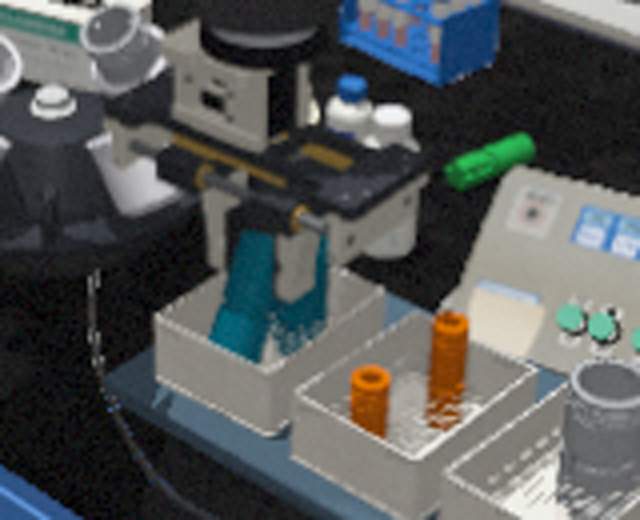

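{"name": "play_rows", "arguments": {
  "series": [0.001, -0.005, 0, 0, 0.001, -0.005, 0, 0, 0.001, -0.005, 0, 0, 0.001, -0.005, 0, 0, 0.001, -0.004, 0, 0]
}}

```text
time_s: 21.88
tcp_pos: [0.4306, -0.0579, 0.0859]
eef_rot: [99.3, 89.6, 11.4]
contact_force: [4.5, 0.0, 1.0]
gripper_width: 0.0352
```

```bash
python3 -c "
from p import *
show()
from plant import capture
for n in ['scene']:
    c=capture(n);np.savez(n+'14.npz',**c)
crop(c['img'],180,180,340,310,4,'pics/s14.png')
"
```

```text
t 21.88 tcp [ 0.4306 -0.0579  0.0859] az -87.92 toolx [ 0.007  0.001 -1.   ] F [4.5 0.  1. ] M [ 0.04 -1.92 -0.05] w 35.2 j [ 18.6   6.1 -39.8   0.1 -43.6  73.4]
```

View pics/s14.png

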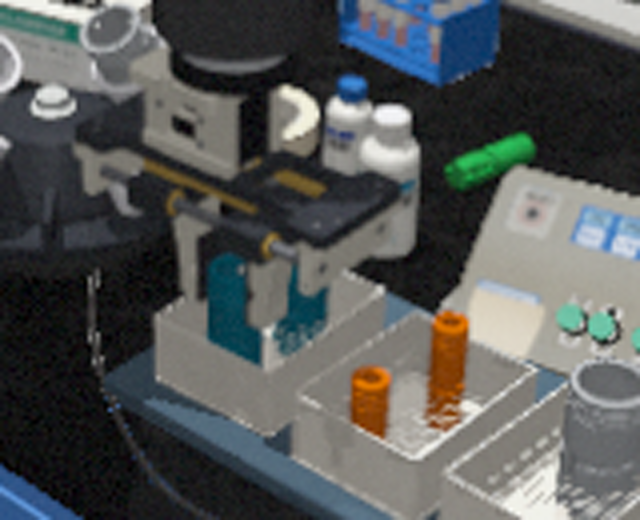

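{"name": "play_rows", "arguments": {
  "series": [0.004, 0, 0, 0, 0.004, 0, 0, 0, 0.004, 0, 0, 0, 0.003, 0, 0, 0, 0, 0, 0, 0]
}}

```text
time_s: 22.35
tcp_pos: [0.43, -0.0584, 0.0698]
eef_rot: [90.3, 89.8, 2.5]
contact_force: [2.1, 2.2, 15.1]
gripper_width: 0.0353
```

```bash
python3 -c "
from p import *
show()
"
```

```text
t 22.35 tcp [ 0.43   -0.0584  0.0698] az -87.87 toolx [ 0.003  0.    -1.   ] F [ 2.1  2.2 15.1] M [ 0.77 -0.76  0.04] w 35.3 j [ 18.6   7.7 -40.8   0.1 -41.3  73.5]
```

{"name": "play_rows", "arguments": {
  "series": [-0.001, 0, 0, 0, 0, 0, 0, 0, 0, 0, 0, 0, -0.02, 0, 0, 0, -0.04, 0, 0, 0],
  "jaw": 52
}}

```text
time_s: 22.77
tcp_pos: [0.4235, -0.0598, 0.1257]
eef_rot: [-80.3, 89.3, -168.3]
contact_force: [1.3, 0.1, -0.3]
gripper_width: 0.0455
```

{"name": "play_rows", "arguments": {
  "series": [-0.04, 0, 0, 0, -0.035, 0, 0, 0, 0, 0.02, -0.03, 0, 0, 0.02, -0.03, 0, 0, 0.02, -0.03, 0],
  "jaw": 80
}}

```text
time_s: 23.18
tcp_pos: [0.4843, 0.0339, 0.2048]
eef_rot: [168.9, 90.0, 80.8]
contact_force: [1.4, -0.2, -0.4]
gripper_width: 0.069
```

```bash
python3 -c "
from p import *
show()
from plant import capture
for n in ['scene','top']:
    c=capture(n);np.savez(n+'15.npz',**c)
c=dict(np.load('scene15.npz'));crop(c['img'],120,150,360,330,3,'pics/s15.png')
c=dict(np.load('top15.npz'));crop(c['img'],155,175,250,275,6,'pics/t15.png')
show()
plan([.571,.196,.18],-105-st()[2],10)"
```

```text
t 23.18 tcp [0.4843 0.0339 0.2048] az -88.03 toolx [ 0.     0.001 -1.   ] F [ 1.4 -0.2 -0.4] M [-0.18  0.11 -0.02] w 69.0 j [ 27.3   3.4 -24.4  -0.  -62.2  64.7]
t 23.28 tcp [0.4861 0.036  0.2036] az -87.82 toolx [-0.001 -0.001 -1.   ] F [-0.9  0.4 -0.5] M [-0.2   0.22 -0.  ] w 69.8 j [ 27.4   3.7 -24.2  -0.  -62.1  64.8]
[0.0023, 0.0091, -0.0157, 0.03, 0.0023, 0.0086, -0.0159, 0.03, 0.0023, 0.0081, -0.0162, 0.03, 0.0023, 0.0077, -0.0164, 0.03, 0.0023, 0.0072, -0.0166, 0.03]
[0.0023, 0.0067, -0.0169, 0.03, 0.0023, 0.0062, -0.017, 0.03, 0.0023, 0.0056, -0.0172, 0.03, 0.0023, 0.0051, -0.0174, 0.03, 0.0023, 0.0046, -0.0175, 0.03]
```

View pics/s15.png

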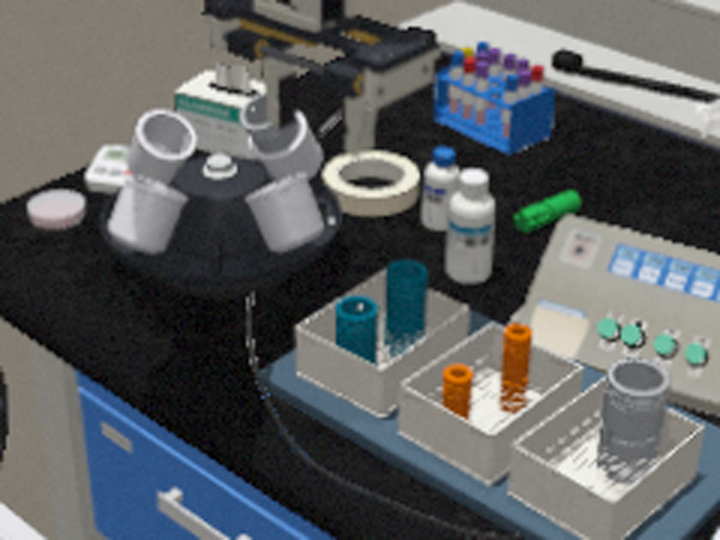

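View pics/t15.png

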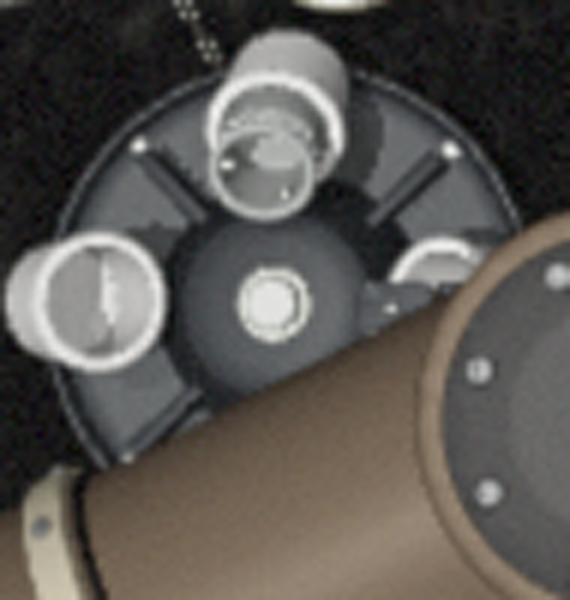

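{"name": "play_rows", "arguments": {
  "series": [0.002, 0.0091, -0.0157, 0.03, 0.002, 0.0086, -0.0159, 0.03, 0.002, 0.0081, -0.0162, 0.03, 0.002, 0.0077, -0.0164, 0.03, 0.002, 0.0072, -0.0166, 0.03],
  "jaw": 85,
  "squeeze": 60
}}

```text
time_s: 23.7
tcp_pos: [0.5264, 0.1131, 0.1932]
eef_rot: [-58.9, 89.8, -155.6]
contact_force: [-0.0, -0.4, 0.7]
gripper_width: 0.0743
```

{"name": "play_rows", "arguments": {
  "series": [0.002, 0.0067, -0.0169, 0.03, 0.002, 0.0062, -0.017, 0.03, 0.002, 0.0056, -0.0172, 0.03, 0.002, 0.0051, -0.0174, 0.03, 0.002, 0.0046, -0.0175, 0.03]
}}

```text
time_s: 24.12
tcp_pos: [0.5692, 0.1929, 0.1831]
eef_rot: [-44.8, 89.8, -150.1]
contact_force: [0.2, 0.5, 0.7]
gripper_width: 0.0747
```

```bash
python3 -c "
from p import *
t=dict(np.load('top15.npz'))
print(onz(t,[(263/6+155-.42,173/6+175-.42)],.144))
from plant import capture
c=capture('wrist');np.savez('wrist16.npz',**c)
crop(c['img'],150,40,370,280,3,'pics/w16.png')
show()
plan([.5777,.196,.1195],0,5)"
```

```text
[[0.57430786 0.19635737 0.144     ]]
t 24.17 tcp [0.5707 0.1952 0.1824] az -105.3 toolx [-0.002 -0.001 -1.   ] F [3.1 2.5 1.6] M [ 0.3  -0.39  0.03] w 74.9 j [ 37.4  15.8 -12.2  -0.  -62.2  37.3]
[0.0126, 0.0013, -0.0005, -0.0, 0.0126, 0.0013, -0.0005, -0.0, 0.0126, 0.0013, -0.0005, -0.0, 0.0126, 0.0013, -0.0005, -0.0, 0.0126, 0.0013, -0.0005, -0.0]
```

View pics/w16.png

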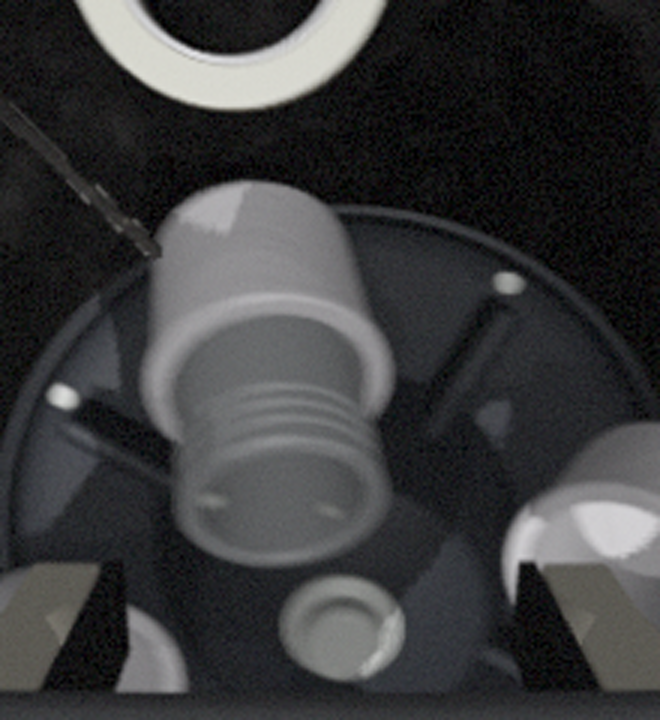

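{"name": "play_rows", "arguments": {
  "series": [0.0126, 0.0014, -0.0003, 0, 0.0126, 0.0014, -0.0003, 0, 0.0126, 0.0014, -0.0003, 0, 0.0126, 0.0014, -0.0003, 0, 0.0126, 0.0014, -0.0003, 0],
  "jaw": 66
}}

```text
time_s: 24.58
tcp_pos: [0.5778, 0.1935, 0.1211]
eef_rot: [151.8, 89.9, 46.7]
contact_force: [0.6, 6.9, 7.6]
gripper_width: 0.0582
```

```bash
python3 -c "
from p import *
show()
plan([.5777,.1963,.1195],0,5)"
```

```text
t 24.58 tcp [0.5778 0.1935 0.1211] az -105.09 toolx [ 0.002  0.002 -1.   ] F [0.6 6.9 7.6] M [ 3.13 -0.18  0.1 ] w 58.2 j [ 36.9  19.3 -15.9  -0.  -54.6  38.1]
[0.0003, -0.0002, -0.0005, -0.0, 0.0003, -0.0002, -0.0005, -0.0, 0.0003, -0.0002, -0.0005, -0.0, 0.0003, -0.0002, -0.0005, -0.0, 0.0003, -0.0002, -0.0005, -0.0]
```

{"name": "play_rows", "arguments": {
  "series": [-0.0015, -0.001, -0.003, 0, 0, 0, 0, 0, 0, 0, 0, 0, 0, 0, 0, 0, 0, 0, 0, 0],
  "jaw": 0
}}

```text
time_s: 25.0
tcp_pos: [0.5771, 0.1969, 0.1217]
eef_rot: [-174.0, 89.9, 80.9]
contact_force: [4.8, 6.2, -7.1]
gripper_width: 0.0489
```

```bash
python3 -c "
from p import *
show()"
```

```text
t 25.0 tcp [0.5771 0.1969 0.1217] az -105.11 toolx [ 0.     0.002 -1.   ] F [ 4.8  6.2 -7.1] M [ 2.4  -1.64  0.09] w 48.9 j [ 37.1  19.3 -15.7  -0.1 -54.9  37.8]
```

Closed on 48 mm. Twist.

{"name": "play_rows", "arguments": {
  "series": [0, 0, 0, 0, 0, 0, 0, -0.12, 0, 0, 0, -0.12, 0, 0, 0, -0.12, 0, 0, 0, -0.12]
}}

```text
time_s: 25.42
tcp_pos: [0.5755, 0.1934, 0.1222]
eef_rot: [-55.1, 89.7, -132.5]
contact_force: [3.9, -7.8, -1.1]
gripper_width: 0.0476
```

```bash
python3 -c "
from p import *
show()"
```

```text
t 25.42 tcp [0.5755 0.1934 0.1222] az -77.43 toolx [-0.003 -0.004 -1.   ] F [ 3.9 -7.8 -1.1] M [-4.52 -1.61 -2.03] w 47.6 j [ 37.   19.3 -15.9   0.1 -55.2  65.5]
```

{"name": "play_rows", "arguments": {
  "series": [-0.0017, -0.001, -0.0002, 0, -0.0017, -0.001, -0.0002, 0, -0.0017, -0.001, -0.0003, 0, 0, 0, 0, 0, 0, 0, 0, 0]
}}

```text
time_s: 25.83
tcp_pos: [0.5754, 0.1942, 0.1235]
eef_rot: [-17.8, 89.9, -95.6]
contact_force: [27.6, -3.0, -35.2]
gripper_width: 0.0471
```

```bash
python3 -c "
from p import *
show()"
```

```text
t 25.83 tcp [0.5754 0.1942 0.1235] az -77.75 toolx [-0.    -0.002 -1.   ] F [ 27.6  -3.  -35.2] M [-1.98 -9.51 -0.74] w 47.1 j [ 37.1  19.1 -15.9   0.1 -55.1  65.1]
```

{"name": "play_rows", "arguments": {
  "series": [0.0051, 0.003, 0.0007, 0, 0, 0, 0, -0.1, 0, 0, 0, -0.1, 0, 0, 0, 0, -0.0017, -0.0009, -0.0004, 0]
}}

```text
time_s: 26.25
tcp_pos: [0.5743, 0.1913, 0.1231]
eef_rot: [-59.9, 89.5, -126.2]
contact_force: [13.1, -12.4, -20.2]
gripper_width: 0.0482
```

```bash
python3 -c "
from p import *
show()"
```

```text
t 26.25 tcp [0.5743 0.1913 0.1231] az -66.28 toolx [-0.005 -0.006 -1.   ] F [ 13.1 -12.4 -20.2] M [-6.04 -5.35 -1.11] w 48.2 j [ 37.   19.1 -16.    0.2 -55.3  76.6]
```

{"name": "play_rows", "arguments": {
  "series": [-0.0017, -0.0009, -0.0004, 0, -0.0017, -0.0009, -0.0004, 0, 0, 0, 0, 0, 0, 0, 0, 0, 0, 0, 0, 0]
}}

```text
time_s: 26.67
tcp_pos: [0.5739, 0.1914, 0.1241]
eef_rot: [-52.5, 89.6, -118.8]
contact_force: [19.8, -11.4, -24.9]
gripper_width: 0.0482
```

```bash
python3 -c "
from p import *
show()"
```

```text
t 26.67 tcp [0.5739 0.1914 0.1241] az -66.29 toolx [-0.004 -0.007 -1.   ] F [ 19.8 -11.4 -24.9] M [-5.46 -7.25 -0.5 ] w 48.2 j [ 37.   19.  -16.    0.2 -55.4  76.5]
```

{"name": "play_rows", "arguments": {
  "series": [0.003, 0.0025, 0.001, 0, 0, 0, 0, 0, 0, 0, 0, 0.12, 0, 0, 0, 0.12, 0, 0, 0, 0.12],
  "jaw": 66
}}

```text
time_s: 27.08
tcp_pos: [0.576, 0.1957, 0.1248]
eef_rot: [-80.7, 89.9, -167.8]
contact_force: [-0.3, -0.1, -0.4]
gripper_width: 0.058
```

{"name": "play_rows", "arguments": {
  "series": [0, 0, 0, 0.12, 0, 0, 0, 0.12, 0, 0, 0, 0.05, 0, 0, 0, 0, 0, 0, 0, 0]
}}

```text
time_s: 27.5
tcp_pos: [0.5762, 0.1959, 0.125]
eef_rot: [-70.6, 90.0, -173.9]
contact_force: [0.0, -0.1, -0.2]
gripper_width: 0.0578
```

```bash
python3 -c "
from p import *
show();plan([.577,.1965,.1225],0,5)"
```

```text
t 27.5 tcp [0.5762 0.1959 0.125 ] az -103.27 toolx [-0. -0. -1.] F [ 0.  -0.1 -0.2] M [-0.06  0.13  0.01] w 57.8 j [ 37.1  19.1 -15.6  -0.  -55.3  39.6]
[0.0005, 0.0001, -0.0002, -0.0, 0.0005, 0.0001, -0.0002, -0.0, 0.0005, 0.0001, -0.0002, -0.0, 0.0005, 0.0001, -0.0002, -0.0, 0.0005, 0.0001, -0.0002, -0.0]
```

{"name": "play_rows", "arguments": {
  "series": [0.002, 0, -0.0005, 0, 0, 0, 0, 0, 0, 0, 0, 0, 0, 0, 0, 0, 0, 0, 0, 0],
  "jaw": 0
}}

```text
time_s: 27.92
tcp_pos: [0.5771, 0.1972, 0.123]
eef_rot: [156.4, 89.9, 53.1]
contact_force: [1.7, 4.6, -1.2]
gripper_width: 0.0484
```

{"name": "play_rows", "arguments": {
  "series": [0, 0, 0, -0.08, 0, 0, 0, -0.1, 0, 0, 0, -0.1, 0, 0, 0, 0, 0, 0, 0, 0]
}}

```text
time_s: 28.33
tcp_pos: [0.5752, 0.1939, 0.1236]
eef_rot: [-39.4, 89.7, -126.7]
contact_force: [-6.5, -4.3, 10.6]
gripper_width: 0.0473
```

```bash
python3 -c "
from p import *
show()"
```

```text
t 28.33 tcp [0.5752 0.1939 0.1236] az -87.31 toolx [-0.003 -0.004 -1.   ] F [-6.5 -4.3 10.6] M [-2.41  2.14 -0.12] w 47.3 j [ 37.1  19.2 -15.8   0.1 -55.3  55.5]
```

{"name": "play_rows", "arguments": {
  "series": [-0.0017, -0.001, 0, 0, -0.0017, -0.001, 0, 0, -0.0017, -0.001, 0, 0, 0, 0, 0, 0, 0, 0, 0, 0]
}}

```text
time_s: 28.75
tcp_pos: [0.573, 0.1939, 0.1273]
eef_rot: [-36.4, 89.7, -123.8]
contact_force: [3.1, -4.4, -2.6]
gripper_width: 0.0473
```

```bash
python3 -c "
from p import *
show()"
```

```text
t 28.75 tcp [0.573  0.1939 0.1273] az -87.4 toolx [-0.002 -0.004 -1.   ] F [ 3.1 -4.4 -2.6] M [-2.5  -0.86 -0.29] w 47.3 j [ 37.2  18.8 -15.9   0.1 -55.6  55.3]
```

{"name": "play_rows", "arguments": {
  "series": [-0.0034, -0.0021, -0.0001, 0, -0.0034, -0.0021, -0.0001, 0, -0.0051, -0.0032, -0.0002, 0, -0.0051, -0.0032, -0.0002, 0, -0.0051, -0.0032, -0.0002, 0]
}}

```text
time_s: 29.17
tcp_pos: [0.559, 0.1938, 0.1492]
eef_rot: [-37.5, 89.7, -124.9]
contact_force: [3.7, -5.4, -4.9]
gripper_width: 0.0474
```

```bash
python3 -c "
from p import *
show()
from plant import capture
c=capture('scene');np.savez('scene17.npz',**c)
crop(c['img'],160,130,240,230,6,'pics/s17.png')
"
```

```text
t 29.17 tcp [0.559  0.1938 0.1492] az -87.41 toolx [-0.003 -0.004 -1.   ] F [ 3.7 -5.4 -4.9] M [-2.66 -1.39 -0.3 ] w 47.4 j [ 38.1  16.4 -16.1   0.1 -57.8  54.4]
```

View pics/s17.png

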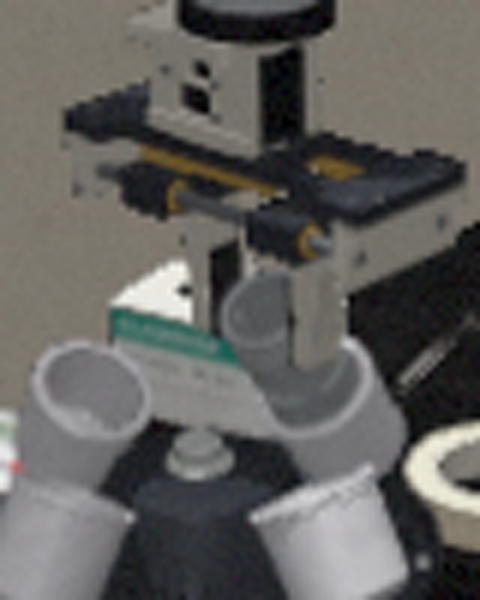

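{"name": "play_rows", "arguments": {
  "series": [-0.0085, -0.0053, -0.0003, 0, -0.0085, -0.0053, -0.0003, 0, -0.0085, -0.0053, -0.0003, 0, -0.0085, -0.0053, -0.0003, 0, -0.0085, -0.0053, -0.0003, 0]
}}

```text
time_s: 29.63
tcp_pos: [0.5325, 0.1966, 0.1931]
eef_rot: [-74.3, 89.9, -161.7]
contact_force: [-0.9, -0.4, -3.0]
gripper_width: 0.0474
```

{"name": "play_rows", "arguments": {
  "series": [-0.01, -0.004, 0, 0, -0.012, 0, 0, 0, -0.012, 0, 0, 0, -0.01, 0, 0, 0, -0.006, 0, 0, 0]
}}

```text
time_s: 30.05
tcp_pos: [0.5296, 0.1969, 0.2446]
eef_rot: [120.3, 89.9, 33.0]
contact_force: [0.1, -0.7, -3.1]
gripper_width: 0.0471
```

```bash
python3 -c "
from p import *
show()
from plant import capture
c=capture('scene');np.savez('scene18.npz',**c)
crop(c['img'],150,110,250,230,5,'pics/s18.png')
plan([.494,-.28,.235],-177.3,25)
"
```

```text
t 30.05 tcp [0.5296 0.1969 0.2446] az -87.32 toolx [ 0.002  0.001 -1.   ] F [ 0.1 -0.7 -3.1] M [-0.05  0.17  0.02] w 47.1 j [ 40.3   9.5 -12.    0.  -68.4  52.4]
[0.0004, -0.0023, 0.019, 0.1238, 0.0004, 0.0, 0.0191, 0.1238, 0.0004, 0.0024, 0.019, 0.1238, 0.0004, 0.0047, 0.0185, 0.1238, 0.0004, 0.007, 0.0178, 0.1238]
[0.0004, 0.0091, 0.0168, 0.1238, 0.0004, 0.0111, 0.0156, 0.1238, 0.0004, 0.013, 0.0141, 0.1238, 0.0004, 0.0146, 0.0124, 0.1238, 0.0004, 0.016, 0.0105, 0.1238]
[0.0004, 0.0172, 0.0084, 0.1238, 0.0004, 0.0181, 0.0062, 0.1238, 0.0004, 0.0187, 0.0039, 0.1238, 0.0004, 0.0191, 0.0016, 0.1238, 0.0004, 0.0191, -0.0008, 0.1238]
[0.0004, 0.0189, -0.0031, 0.1238, 0.0004, 0.0183, -0.0054, 0.1238, 0.0004, 0.0175, -0.0077, 0.1238, 0.0004, 0.0165, -0.0098, 0.1238, 0.0004, 0.0151, -0.0117, 0.1238]
[0.0004, 0.0136, -0.0135, 0.1238, 0.0004, 0.0118, -0.0151, 0.1238, 0.0004, 0.0098, -0.0164, 0.1238, 0.0004, 0.0077, -0.0175, 0.1238, 0.0004, 0.0055, -0.0183, 0.1238]
```

View pics/s18.png

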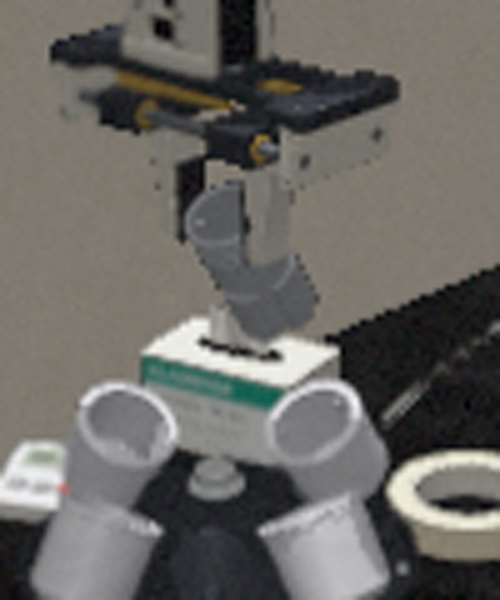

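{"name": "play_rows", "arguments": {
  "series": [0, -0.0023, 0.019, 0.124, 0, 0, 0.019, 0.124, 0, 0.0024, 0.019, 0.124, 0, 0.0047, 0.0185, 0.124, 0, 0.007, 0.0178, 0.124]
}}

```text
time_s: 30.52
tcp_pos: [0.5216, 0.1005, 0.2422]
eef_rot: [-44.0, 90.0, -167.3]
contact_force: [0.1, 0.1, -3.6]
gripper_width: 0.0472
```

{"name": "play_rows", "arguments": {
  "series": [0, 0.0091, 0.0168, 0.124, 0, 0.0111, 0.0156, 0.124, 0, 0.013, 0.0141, 0.124, 0, 0.0146, 0.0124, 0.124, 0, 0.016, 0.0105, 0.124]
}}

```text
time_s: 30.93
tcp_pos: [0.5141, 0.005, 0.2423]
eef_rot: [-26.7, 90.0, 174.6]
contact_force: [-0.3, 0.1, -3.0]
gripper_width: 0.0473
```

{"name": "play_rows", "arguments": {
  "series": [0, 0.0172, 0.0084, 0.124, 0, 0.0181, 0.0062, 0.124, 0, 0.0187, 0.0039, 0.124, 0, 0.019, 0.0016, 0.124, 0, 0.019, -0.0008, 0.124]
}}

```text
time_s: 31.35
tcp_pos: [0.5068, -0.0901, 0.2423]
eef_rot: [-6.2, 90.0, 159.6]
contact_force: [0.1, 0.6, -2.6]
gripper_width: 0.0474
```

{"name": "play_rows", "arguments": {
  "series": [0, 0.0189, -0.0031, 0.124, 0, 0.0183, -0.0054, 0.124, 0, 0.0175, -0.0077, 0.124, 0, 0.0165, -0.0098, 0.124, 0, 0.0151, -0.0117, 0.124]
}}

```text
time_s: 31.77
tcp_pos: [0.4993, -0.1854, 0.2423]
eef_rot: [17.9, 90.0, 148.1]
contact_force: [0.4, 0.9, -3.3]
gripper_width: 0.0474
```

{"name": "play_rows", "arguments": {
  "series": [0.006, 0.0136, -0.0135, 0.124, 0.01, 0.0118, -0.0151, 0.124, 0.012, 0.0098, -0.0164, 0.124, 0.012, 0.0077, -0.0175, 0.124, 0.012, 0.0055, -0.0183, 0.124]
}}

```text
time_s: 32.18
tcp_pos: [0.4917, -0.2808, 0.1898]
eef_rot: [31.4, 90.0, 126.0]
contact_force: [-0.5, 0.4, -3.1]
gripper_width: 0.0472
```

{"name": "play_rows", "arguments": {
  "series": [0, 0.002, 0, 0.07, 0, 0.002, 0, 0.06, 0, 0, 0, 0, 0, 0, 0, 0, 0, 0, 0, 0]
}}

```text
time_s: 32.6
tcp_pos: [0.4882, -0.2801, 0.1907]
eef_rot: [-87.3, 90.0, 0.5]
contact_force: [-0.2, -0.6, -2.5]
gripper_width: 0.0473
```

```bash
python3 -c "
from p import *
show()
from plant import capture
for n in ['scene','wrist']:
    c=capture(n);np.savez(n+'19.npz',**c)
    cv2.imwrite('pics/%s19.png'%n,c['img'])
c=dict(np.load('scene19.npz'));crop(c['img'],220,130,400,340,3.5,'pics/s19.png')
show()
plan([.478,-.282,.115],0,5)"
```

```text
t 32.6 tcp [ 0.4882 -0.2801  0.1907] az 87.72 toolx [ 0.  0. -1.] F [-0.2 -0.6 -2.5] M [ 0.01 -0.07  0.01] w 47.3 j [ -9.9  11.6 -16.7  -0.  -61.7 -82.4]
t 32.7 tcp [ 0.4883 -0.28    0.1908] az 87.68 toolx [ 0. -0. -1.] F [-0.1 -0.6 -3. ] M [ 0.01 -0.15 -0.02] w 47.2 j [ -9.9  11.6 -16.7  -0.  -61.7 -82.4]
[0.0152, 0.002, -0.0005, -0.0, 0.0152, 0.002, -0.0005, -0.0, 0.0152, 0.002, -0.0005, -0.0, 0.0152, 0.002, -0.0005, -0.0, 0.0152, 0.002, -0.0005, -0.0]
```

View pics/s19.png

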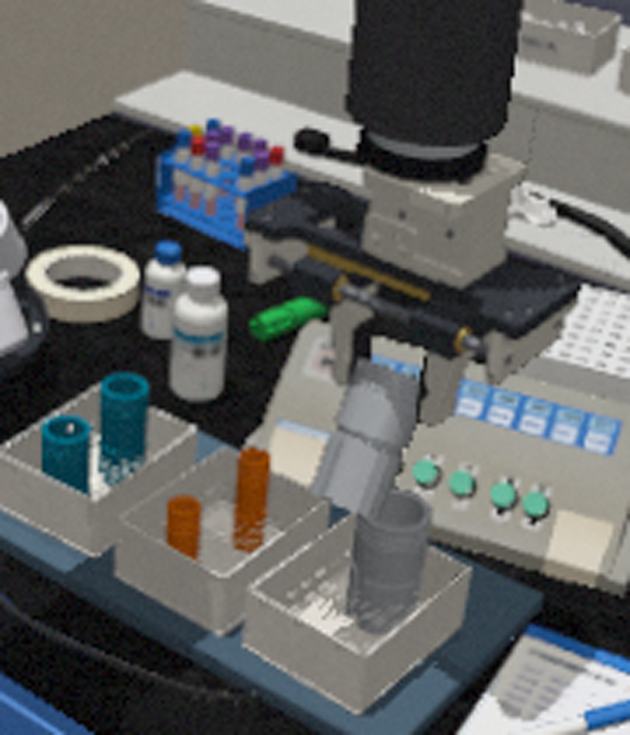

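View pics/wrist19.png

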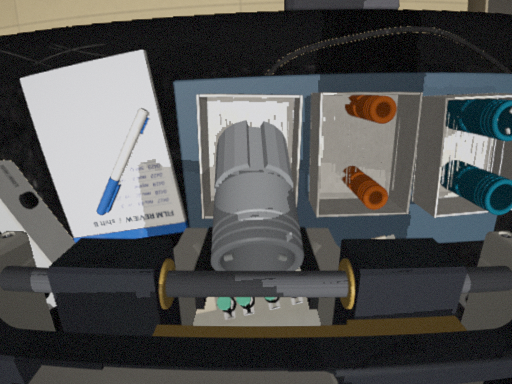

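```bash
python3 -c "
from p import *
w=dict(np.load('wrist19.npz'))
print(onz(w,[(199,97),(299,96),(205,218)],.0655).round(4))
g=np.array([.4883,-.28,.2098]);u=np.array([.53,0,.848]);v=np.array([-.848,0,.53])
for L in (74,79,84): print(L,proj(w,[g-u*L/1000+v*.024,g-u*L/1000-v*.024]).round(1).tolist())
for L in (0,4,8,12): print(L,proj(w,[g+u*L/1000+v*.024,g+u*L/1000-v*.024]).round(1).tolist())
s=dict(np.load('scene19.npz'))
for L in (74,79,84): print(L,((proj(s,g-u*L/1000)-[220,130])*3.5).round(0))
for L in (0,4,8,12): print(L,((proj(s,g+u*L/1000)-[220,130])*3.5).round(0))
"
```

```text
[[ 0.4091 -0.3289  0.0655]
 [ 0.4119 -0.239   0.0655]
 [ 0.527  -0.334   0.0655]]
74 [[253.1, 129.4], [255.8, 180.9]]
79 [[253.0, 124.4], [255.7, 175.8]]
84 [[252.9, 119.5], [255.6, 170.9]]
0 [[255.3, 232.5], [258.4, 276.0]]
4 [[255.5, 240.1], [258.5, 282.5]]
8 [[255.7, 247.9], [258.7, 289.2]]
12 [[255.9, 256.0], [258.9, 296.0]]
74 [[350. 483.]]
79 [[347. 490.]]
84 [[344. 498.]]
0 [[394. 372.]]
4 [[397. 366.]]
8 [[399. 360.]]
12 [[402. 354.]]
```

{"name": "play_rows", "arguments": {
  "series": [0.0152, 0.0016, -0.0006, 0, 0.0152, 0.0016, -0.0006, 0, 0.0152, 0.0016, -0.0006, 0, 0.0152, 0.0016, -0.0006, 0, 0.0152, 0.0016, -0.0006, 0]
}}

```text
time_s: 33.12
tcp_pos: [0.4842, -0.2851, 0.12]
eef_rot: [-122.9, 89.4, -35.1]
contact_force: [-2.1, 0.8, 18.5]
gripper_width: 0.0468
```

{"name": "play_rows", "arguments": {
  "series": [0.005, 0.002, 0, 0, 0.005, 0.002, 0, 0, 0.005, 0.001, 0, 0, 0, 0.003, 0, 0, 0, 0.003, 0, 0]
}}

```text
time_s: 33.53
tcp_pos: [0.4786, -0.2863, 0.1106]
eef_rot: [-114.9, 88.7, -26.9]
contact_force: [-2.7, 3.5, 55.5]
gripper_width: 0.0466
```

```bash
python3 -c "
from p import *
show()
from plant import capture
for n in ['scene']:
    c=capture(n);np.savez(n+'20.npz',**c)
crop(c['img'],240,180,400,340,4,'pics/s20.png')
"
```

```text
t 33.53 tcp [ 0.4786 -0.2863  0.1106] az 87.98 toolx [ 0.02 -0.01 -1.  ] F [-2.7  3.5 55.5] M [ 0.85  0.98 -0.01] w 46.6 j [-10.5  14.9 -24.3   0.5 -49.6 -81.8]
```

View pics/s20.png

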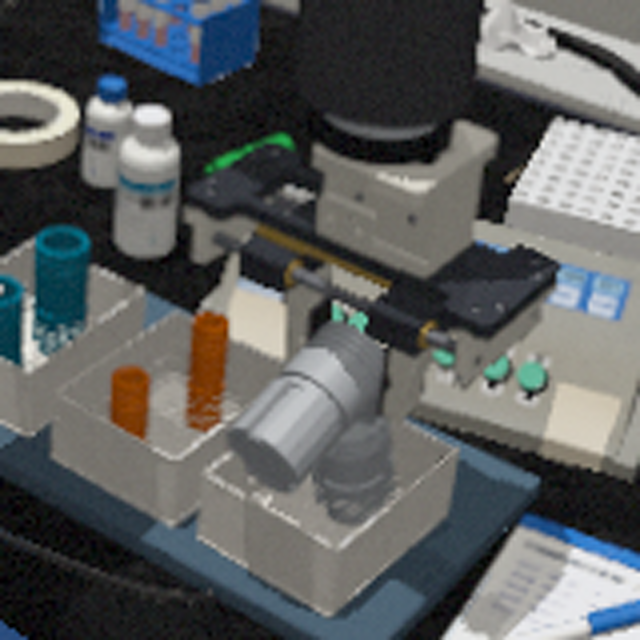

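{"name": "play_rows", "arguments": {
  "series": [-0.01, 0, 0, 0, -0.02, 0, 0, 0, -0.03, 0, 0, 0, -0.03, 0, 0, 0, -0.01, 0, 0, 0]
}}

```text
time_s: 34.0
tcp_pos: [0.4711, -0.2831, 0.2046]
eef_rot: [-111.0, 89.6, -23.3]
contact_force: [1.8, -0.5, -2.3]
gripper_width: 0.047
```

```bash
python3 -c "
from p import *
show()
from plant import capture
for n in ['scene','wrist']:
    c=capture(n);np.savez(n+'21.npz',**c)
    cv2.imwrite('pics/%s21.png'%n,c['img'])
c=dict(np.load('scene21.npz'));crop(c['img'],240,150,400,340,4,'pics/s21.png')
"
```

```text
t 34.0 tcp [ 0.4711 -0.2831  0.2046] az 87.7 toolx [ 0.006 -0.003 -1.   ] F [ 1.8 -0.5 -2.3] M [-0.14 -0.44  0.04] w 47.0 j [-10.5   9.5 -17.5   0.1 -62.7 -81.8]
```

View pics/s21.png

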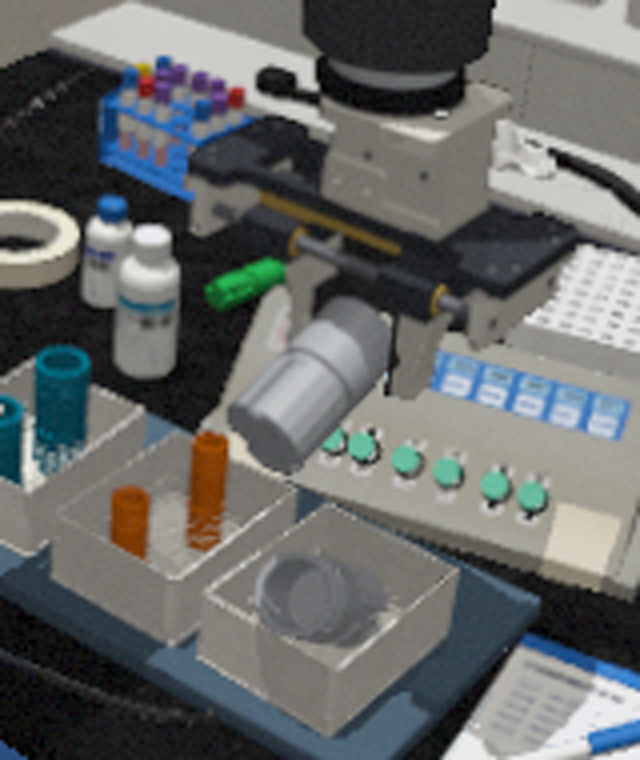

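View pics/wrist21.png

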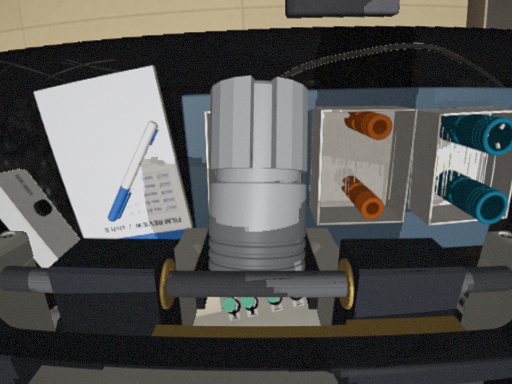

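{"name": "play_rows", "arguments": {
  "series": [0.008, -0.0188, 0, 0, 0.01, -0.0188, 0, 0, 0.012, -0.0188, -0.001, 0, 0.014, -0.0188, -0.001, 0, 0.014, -0.0188, -0.001, 0]
}}

```text
time_s: 34.52
tcp_pos: [0.5627, -0.2889, 0.1388]
eef_rot: [67.7, 89.9, 155.3]
contact_force: [0.9, -0.1, -3.7]
gripper_width: 0.0468
```

```bash
python3 -c "
from p import *
show()
from plant import capture
for n in ['scene','top','wrist']:
    c=capture(n);np.savez(n+'22.npz',**c)
c=dict(np.load('scene22.npz'));crop(c['img'],240,150,400,340,4,'pics/s22.png')
c=dict(np.load('top22.npz'));crop(c['img'],270,130,430,280,4.5,'pics/t22.png')
c=dict(np.load('wrist22.npz'));cv2.imwrite('pics/w22.png',c['img'])
"
```

```text
t 34.52 tcp [ 0.5627 -0.2889  0.1388] az 87.61 toolx [-0.002  0.001 -1.   ] F [ 0.9 -0.1 -3.7] M [-0.06 -0.15  0.03] w 46.8 j [ -9.5  20.5 -11.5  -0.  -58.2 -82.8]
```

View pics/s22.png

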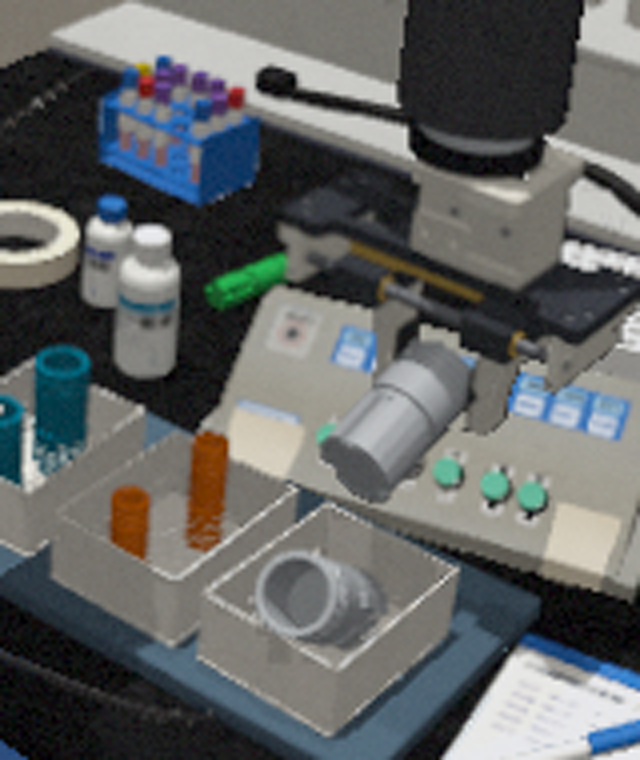

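View pics/t22.png

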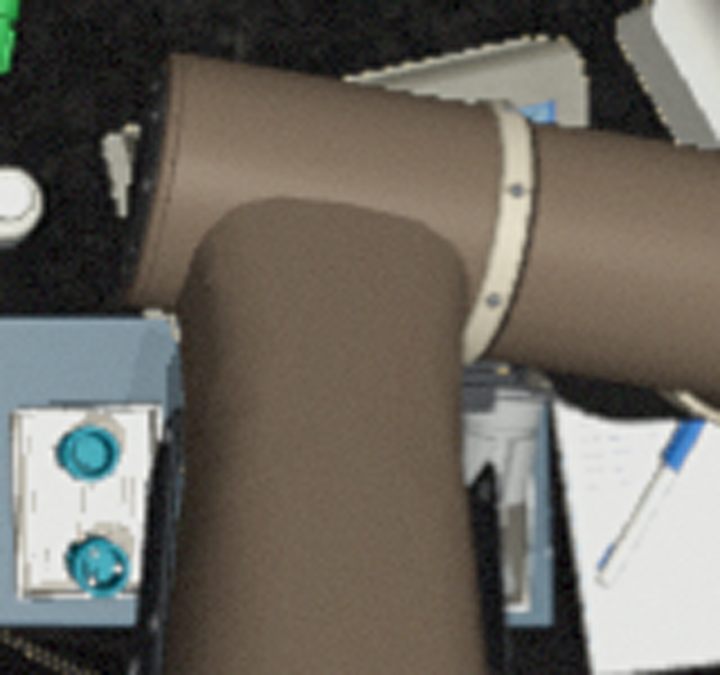

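View pics/w22.png

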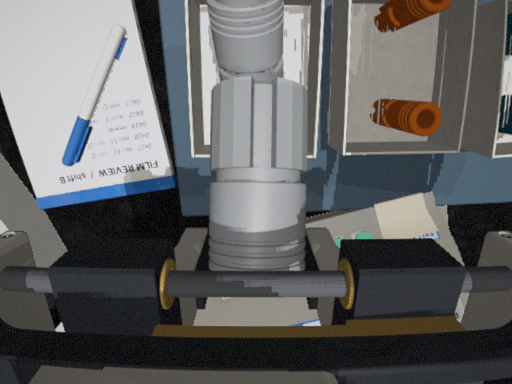

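```bash
python3 -c "
from p import *
s=dict(np.load('scene22.npz'))
crop(s['img'],285,265,360,335,8,'pics/s22b.png')
for z in (.0405,.05,.06): print(onz(s,[(300/4+240,597/4+150)],z).round(4))
w=dict(np.load('wrist22.npz'));print(onz(w,[(248,38),(205,10)],.06))
"
```

```text
[[ 0.468  -0.2663  0.0405]]
[[ 0.4578 -0.2721  0.05  ]]
[[ 0.447  -0.2782  0.06  ]]
[[ 0.44286608 -0.28970948  0.06      ]
 [ 0.42270037 -0.31898921  0.06      ]]
```

View pics/s22b.png

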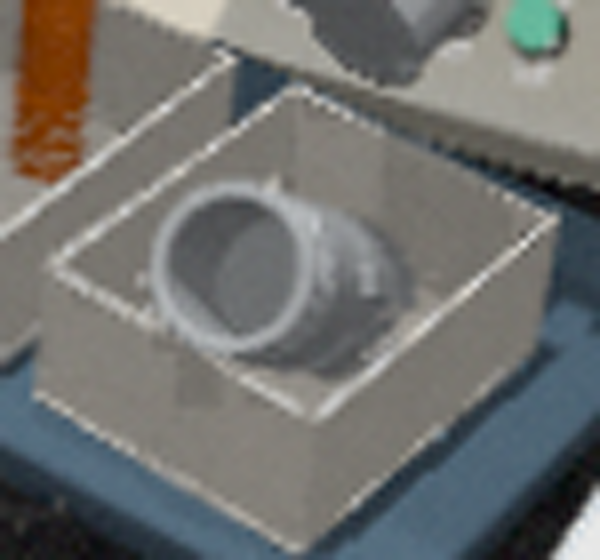

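{"name": "play_rows", "arguments": {
  "series": [0, 0, 0, 0, 0, 0, 0, 0, 0, 0, 0, 0, 0, 0, 0, 0, 0, 0, 0, 0],
  "squeeze": 10
}}

```text
time_s: 35.08
tcp_pos: [0.5626, -0.2894, 0.1424]
eef_rot: [-94.9, 89.9, -7.3]
contact_force: [-0.2, 0.3, -3.1]
gripper_width: 0.0483
```

```bash
python3 -c "
from p import *
show()
from plant import capture
c=capture('scene');crop(c['img'],240,170,400,340,4,'pics/s23.png')
"
```

```text
t 35.08 tcp [ 0.5626 -0.2894  0.1424] az 87.58 toolx [ 0.001 -0.    -1.   ] F [-0.2  0.3 -3.1] M [ 0.    0.03 -0.01] w 48.3 j [ -9.6  20.2 -11.4  -0.  -58.3 -82.8]
```

View pics/s23.png

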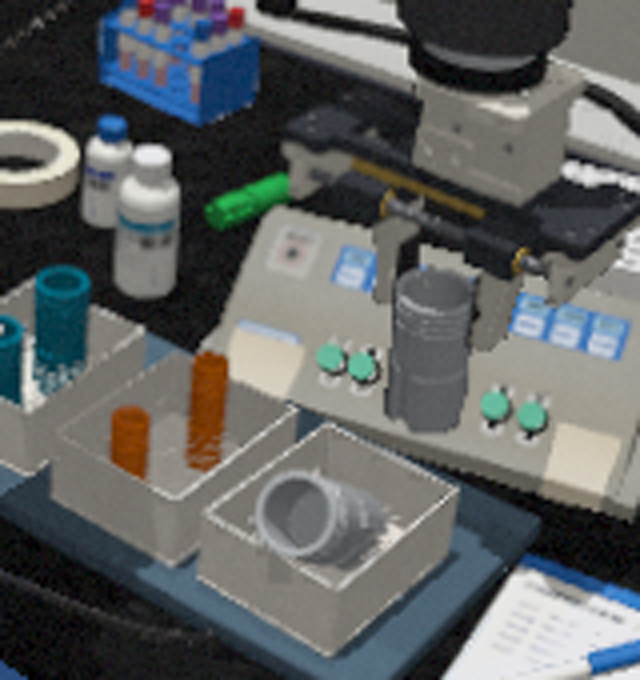

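```bash
python3 -c "
from p import *
t=dict(np.load('top0.npz'))
crop(t['img'],280,130,420,275,5,'pics/t0b.png')
for z in (0,.03):print(onz(t,[(312,205),(358,190),(403,180),(264,201),(392,201),(392,268)],z).round(3).tolist())
"
```

```text
[[0.58, -0.13, 0.0], [0.627, -0.271, 0.0], [0.659, -0.411, 0.0], [0.592, 0.017, 0.0], [0.594, -0.375, 0.0], [0.39, -0.37, 0.0]]
[[0.578, -0.125, 0.03], [0.624, -0.263, 0.03], [0.655, -0.399, 0.03], [0.59, 0.018, 0.03], [0.591, -0.364, 0.03], [0.394, -0.36, 0.03]]
```

View pics/t0b.png

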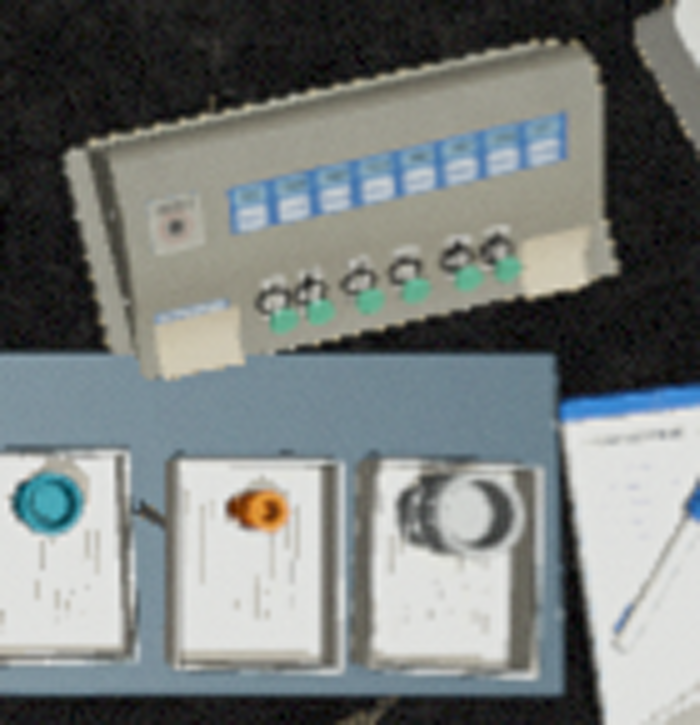

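{"name": "play_rows", "arguments": {
  "series": [0.014, 0, 0, 0, 0.014, 0, 0, 0, 0.014, 0, 0, 0, 0.012, 0, 0, 0, 0.006, 0, 0, 0]
}}

```text
time_s: 35.55
tcp_pos: [0.5618, -0.2892, 0.0802]
eef_rot: [72.4, 89.9, 159.9]
contact_force: [-0.1, -0.6, -3.8]
gripper_width: 0.0477
```

```bash
python3 -c "
from p import *
show()"
```

```text
t 35.55 tcp [ 0.5618 -0.2892  0.0802] az 87.56 toolx [-0.002  0.001 -1.   ] F [-0.1 -0.6 -3.8] M [ 0.08  0.07 -0.01] w 47.7 j [ -9.6  23.7 -15.2  -0.  -51.2 -82.8]
```

{"name": "play_rows", "arguments": {
  "series": [0.003, 0, 0, 0, 0.003, 0, 0, 0, 0.003, 0, 0, 0, 0, 0, 0, 0, 0, 0, 0, 0]
}}

```text
time_s: 35.97
tcp_pos: [0.5662, -0.2898, 0.0757]
eef_rot: [-103.7, 89.6, -16.0]
contact_force: [3.0, 2.3, 5.1]
gripper_width: 0.0483
```

```bash
python3 -c "
from p import *
show()"
```

```text
t 35.97 tcp [ 0.5662 -0.2898  0.0757] az 87.66 toolx [ 0.007 -0.002 -1.   ] F [3.  2.3 5.1] M [ 0.84 -1.18 -0.03] w 48.3 j [ -9.5  24.1 -15.4   0.1 -50.1 -82.8]
```

{"name": "play_rows", "arguments": {
  "series": [0, 0, 0, 0, 0, 0, 0, 0, 0, 0, 0, 0, 0, 0, 0, 0, 0, 0, 0, 0],
  "jaw": 66
}}

```text
time_s: 36.38
tcp_pos: [0.5625, -0.2894, 0.0726]
eef_rot: [87.7, 90.0, 175.3]
contact_force: [-0.4, -0.1, 0.1]
gripper_width: 0.0575
```

```bash
python3 -c "
from p import *
show()
from plant import capture
c=capture('scene');crop(c['img'],240,170,400,340,4,'pics/s24.png')
"
```

```text
t 36.38 tcp [ 0.5625 -0.2894  0.0726] az 87.57 toolx [-0.  0. -1.] F [-0.4 -0.1  0.1] M [-0.03 -0.01  0.01] w 57.5 j [ -9.6  24.2 -15.6   0.  -50.2 -82.8]
```

View pics/s24.png

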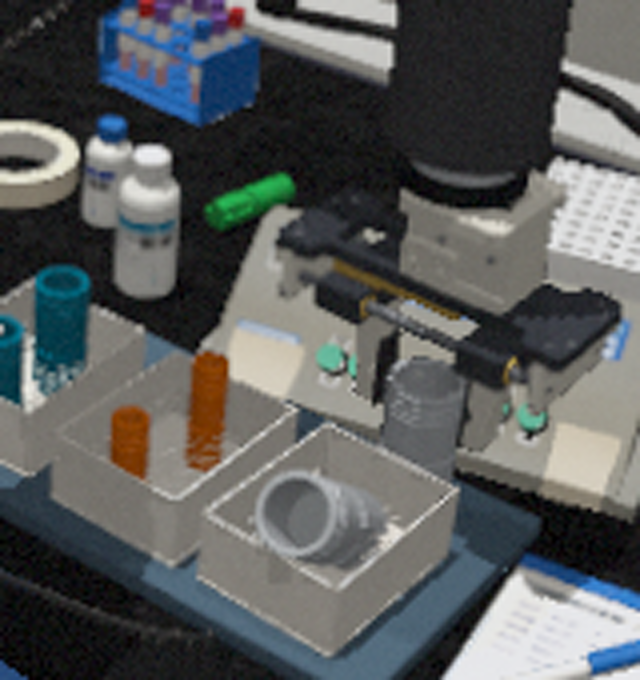

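{"name": "play_rows", "arguments": {
  "series": [-0.02, 0, 0, 0, -0.035, 0, 0, 0, -0.04, 0, 0, 0, -0.02, 0.03, 0, 0, 0, 0.035, 0, 0]
}}

```text
time_s: 36.85
tcp_pos: [0.501, -0.2878, 0.1924]
eef_rot: [-111.9, 89.5, -24.2]
contact_force: [0.5, 0.4, 0.1]
gripper_width: 0.0576
```

{"name": "play_rows", "arguments": {
  "series": [0, 0.025, 0, 0, 0, 0, 0, 0, 0, 0, 0, 0, 0, 0, 0, 0, 0, 0, 0, 0]
}}

```text
time_s: 37.27
tcp_pos: [0.4735, -0.2857, 0.1875]
eef_rot: [158.0, 90.0, -114.4]
contact_force: [0.2, -0.7, 0.2]
gripper_width: 0.0579
```

```bash
python3 -c "
from p import *
show()
from plant import capture
for n in ['scene','wrist']:
    c=capture(n);np.savez(n+'25.npz',**c)
crop(c['img'],120,0,420,260,2.6,'pics/w25.png')
c=dict(np.load('scene25.npz'));crop(c['img'],270,230,380,340,6,'pics/s25.png')
"
```

```text
t 37.27 tcp [ 0.4735 -0.2857  0.1875] az 87.59 toolx [-0. -0. -1.] F [ 0.2 -0.7  0.2] M [ 0.01 -0.07  0.03] w 57.9 j [-10.8  10.8 -18.1   0.  -61.1 -81.6]
```

View pics/w25.png

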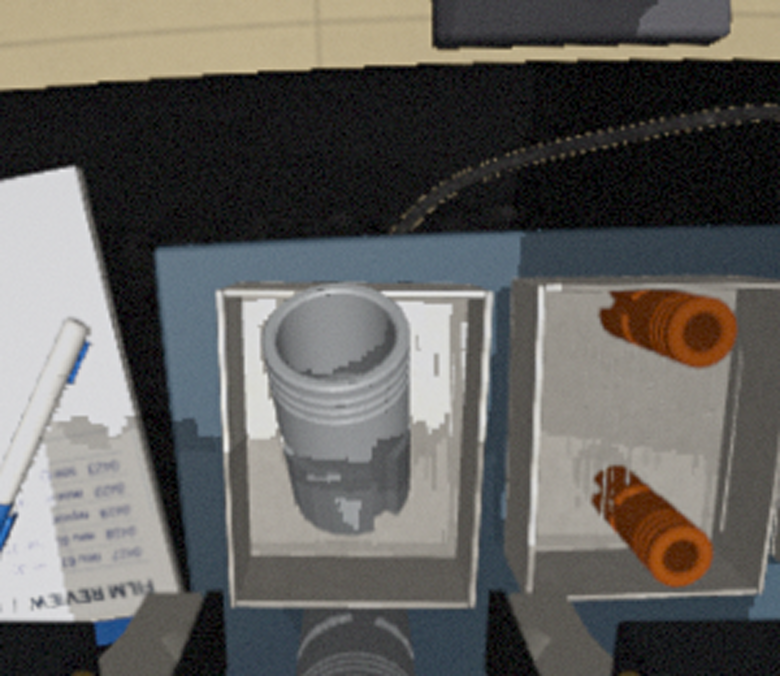

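View pics/s25.png

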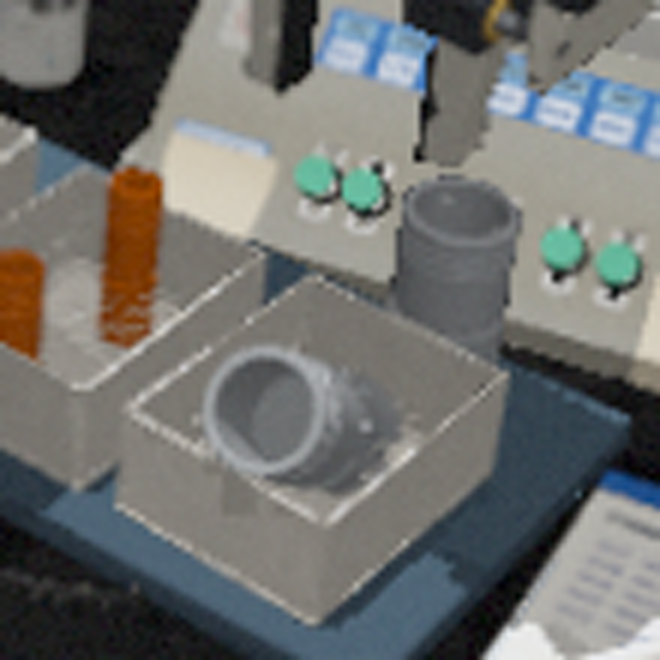

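```bash
python3 -c "
from p import *
s=dict(np.load('scene25.npz'));w=dict(np.load('wrist25.npz'))
m,e=tri(s,(265/6+270-.4,411/6+230-.4),w,(337/2.6+120-.3,335/2.6-.3));print(m,e)
print('walls',onz(w,[(218/2.6+120,293/2.6),(489/2.6+120,293/2.6),(233/2.6+120,605/2.6),(474/2.6+120,605/2.6)],.0655).round(4))
print('bottom edge on floor',onz(w,[(350/2.6+120,533/2.6)],.0165))
p=tri(s,(460/6+270-.4,210/6+230-.4),w,(356/2.6+120,650/2.6));print('parked',p)
"
```

```text
[ 0.42155209 -0.28954503  0.08523713] 0.0006085594230433842
walls [[ 0.408  -0.3306  0.0655]
 [ 0.412  -0.2368  0.0655]
 [ 0.5269 -0.3358  0.0655]
 [ 0.5309 -0.2416  0.0655]]
bottom edge on floor [[ 0.5175077  -0.28986929  0.0165    ]]
parked (array([ 0.5266945 , -0.29421301,  0.11819279]), np.float64(0.01889268768246731))
```

{"name": "play_rows", "arguments": {
  "series": [0.018, 0.011, -0.0011, -0.008, 0.024, 0.0108, -0.0011, -0.008, 0.025, 0.0108, -0.0011, -0.008, 0.025, 0.0108, -0.0011, -0.008, 0.022, 0, -0.0011, -0.008],
  "jaw": 70
}}

```text
time_s: 37.78
tcp_pos: [0.4274, -0.2894, 0.0719]
eef_rot: [64.3, 89.9, 154.1]
contact_force: [0.1, 0.2, -0.4]
gripper_width: 0.0616
```

```bash
python3 -c "
from p import *
show()
plan([.430,-.2895,.07],0,5)"
```

```text
t 37.78 tcp [ 0.4274 -0.2894  0.0719] az 89.87 toolx [-0.002  0.001 -1.   ] F [ 0.1  0.2 -0.4] M [0.04 0.01 0.01] w 61.6 j [-12.3  14.9 -30.5  -0.  -44.7 -77.8]
[0.0004, -0.0005, -0.0, -0.0, 0.0004, -0.0005, -0.0, -0.0, 0.0004, -0.0005, -0.0, -0.0, 0.0004, -0.0005, -0.0, -0.0, 0.0004, -0.0005, -0.0, -0.0]
```

Close with a firm-ish 20 N first.

{"name": "play_rows", "arguments": {
  "series": [0.001, -0.002, 0, 0, 0, 0, 0, 0, 0, 0, 0, 0, 0, 0, 0, 0, 0, 0, 0, 0],
  "jaw": 0,
  "squeeze": 15
}}

```text
time_s: 38.2
tcp_pos: [0.4322, -0.2898, 0.0737]
eef_rot: [-103.1, 89.9, -13.2]
contact_force: [0.0, 0.9, -1.9]
gripper_width: 0.048
```

{"name": "play_rows", "arguments": {
  "series": [-0.004, 0, 0, 0, -0.006, 0, 0, 0, -0.006, 0, 0, 0, -0.006, 0, 0, 0, -0.006, 0, 0, 0]
}}

```text
time_s: 38.62
tcp_pos: [0.4315, -0.2898, 0.1017]
eef_rot: [-104.1, 90.0, -14.2]
contact_force: [-0.1, 0.5, -2.1]
gripper_width: 0.0473
```

```bash
python3 -c "
from p import *
show()
from plant import capture
for n in ['scene']:
    c=capture(n);np.savez(n+'26.npz',**c)
crop(c['img'],260,200,380,340,5,'pics/s26.png')
"
```

```text
t 38.62 tcp [ 0.4315 -0.2898  0.1017] az 89.87 toolx [ 0.001 -0.    -1.   ] F [-0.1  0.5 -2.1] M [0.   0.05 0.02] w 47.3 j [-12.2  12.9 -28.3   0.  -48.7 -77.9]
```

View pics/s26.png

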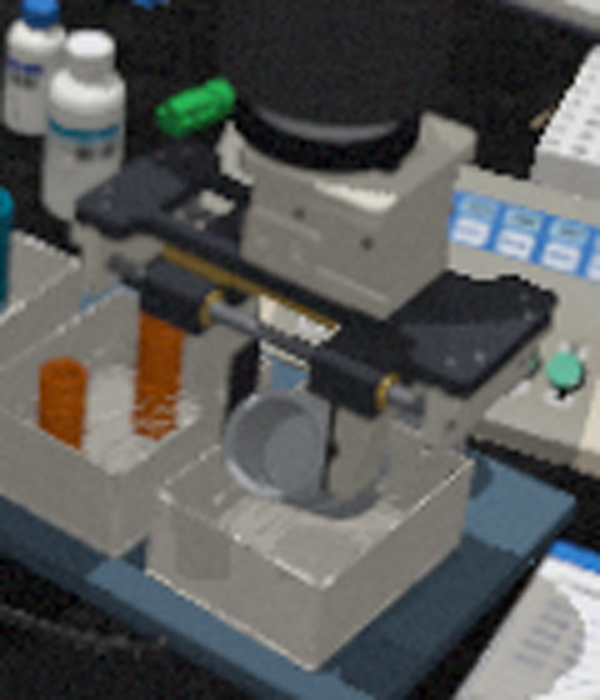

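{"name": "play_rows", "arguments": {
  "series": [-0.005, 0, 0, 0, -0.008, 0, 0, 0, -0.008, 0, 0, 0, 0, 0, 0, 0, 0, 0, 0, 0],
  "squeeze": 10
}}

```text
time_s: 39.08
tcp_pos: [0.4317, -0.2898, 0.1223]
eef_rot: [-100.8, 89.9, -10.9]
contact_force: [-0.1, -0.4, -3.5]
gripper_width: 0.0479
```

```bash
python3 -c "
from p import *
show()
from plant import capture
for n in ['scene']:
    c=capture(n);np.savez(n+'27.npz',**c)
crop(c['img'],260,200,380,340,5,'pics/s27.png')
"
```

```text
t 39.08 tcp [ 0.4317 -0.2898  0.1223] az 89.87 toolx [ 0.001 -0.    -1.   ] F [-0.1 -0.4 -3.5] M [-0.01  0.04  0.01] w 47.9 j [-12.2  11.5 -27.   -0.  -51.5 -77.9]
```

View pics/s27.png

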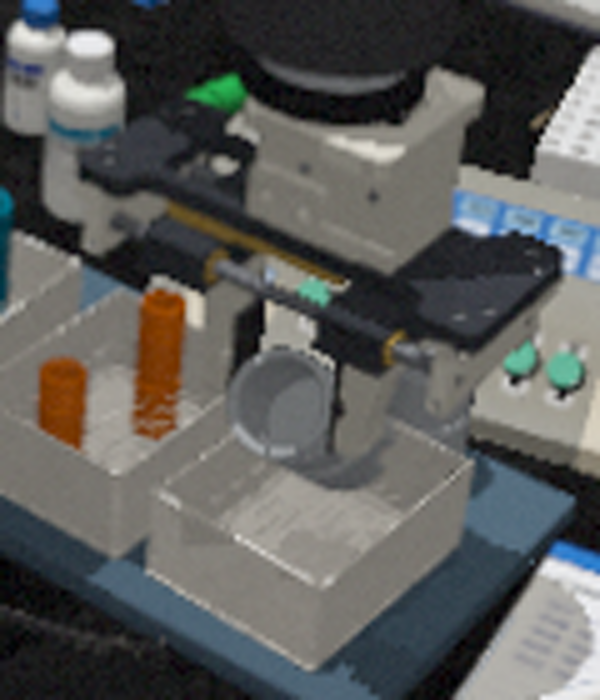

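{"name": "play_rows", "arguments": {
  "series": [0, 0, 0, 0, 0, 0, 0, 0, -0.003, 0, 0, 0, 0, 0, 0, 0, 0, 0, 0, 0],
  "squeeze": 7
}}

```text
time_s: 39.55
tcp_pos: [0.4314, -0.2898, 0.1247]
eef_rot: [-119.2, 90.0, -29.3]
contact_force: [0.1, -0.1, -2.8]
gripper_width: 0.0475
```

```bash
python3 -c "
from p import *
show()
from plant import capture
for n in ['scene']:
    c=capture(n);np.savez(n+'28.npz',**c)
crop(c['img'],260,200,380,340,5,'pics/s28.png')
"
```

```text
t 39.55 tcp [ 0.4314 -0.2898  0.1247] az 89.88 toolx [ 0. -0. -1.] F [ 0.1 -0.1 -2.8] M [-0.06  0.06 -0.  ] w 47.5 j [-12.2  11.3 -26.8   0.  -51.9 -77.9]
```

View pics/s28.png

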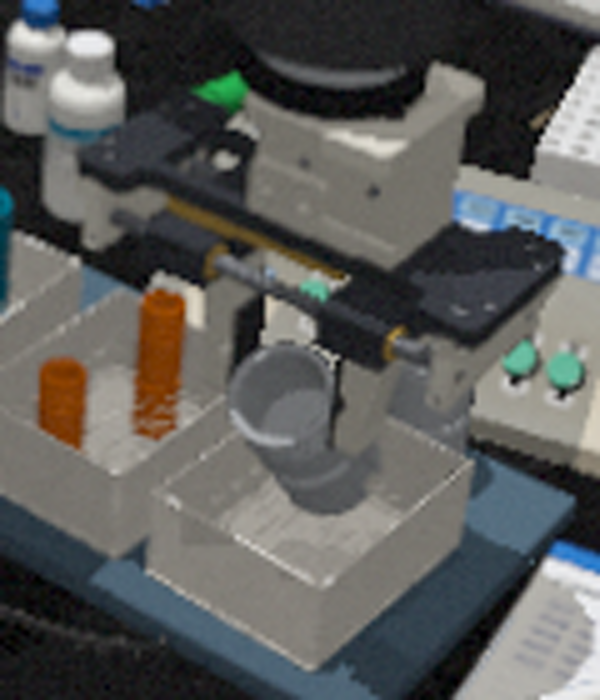

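{"name": "play_rows", "arguments": {
  "series": [0, 0, 0, 0, 0, 0, 0, 0, -0.002, 0, 0, 0, 0, 0, 0, 0, 0, 0, 0, 0],
  "squeeze": 6
}}

```text
time_s: 40.02
tcp_pos: [0.4314, -0.2898, 0.1268]
eef_rot: [-102.5, 90.0, -12.6]
contact_force: [1.0, 0.3, -2.5]
gripper_width: 0.0479
```

```bash
python3 -c "
from p import *
show()
from plant import capture
for n in ['scene']:
    c=capture(n);np.savez(n+'29.npz',**c)
crop(c['img'],260,200,380,340,5,'pics/s29.png')
"
```

```text
t 40.02 tcp [ 0.4314 -0.2898  0.1268] az 89.88 toolx [ 0. -0. -1.] F [ 1.   0.3 -2.5] M [-0.03 -0.03  0.01] w 47.9 j [-12.2  11.2 -26.6   0.  -52.2 -77.9]
```

View pics/s29.png

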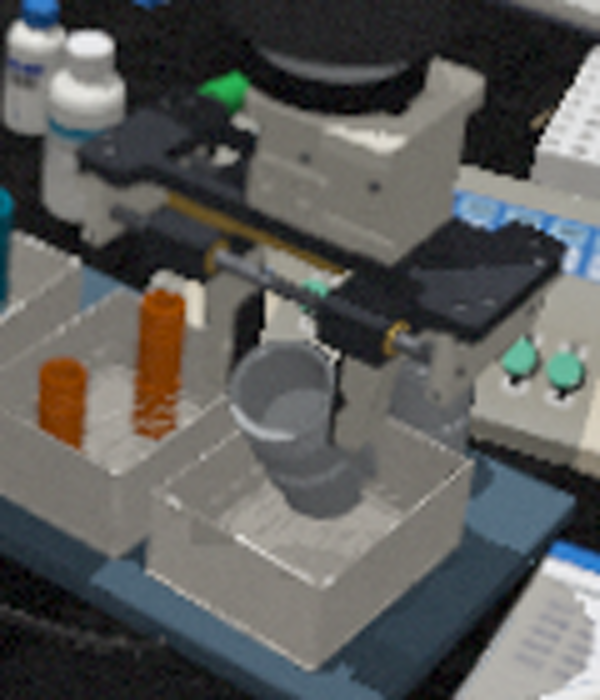

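{"name": "play_rows", "arguments": {
  "series": [0.012, 0, 0, 0, 0.012, -0.004, 0, 0, 0.011, -0.01, 0, 0, 0, -0.012, 0, 0, 0, -0.012, 0, 0],
  "squeeze": 12
}}

```text
time_s: 40.48
tcp_pos: [0.4698, -0.2899, 0.0915]
eef_rot: [88.7, 89.9, 178.6]
contact_force: [1.1, 0.0, -2.3]
gripper_width: 0.0479
```

```bash
python3 -c "
from p import *
show()
from plant import capture
for n in ['scene']:
    c=capture(n);np.savez(n+'30.npz',**c)
crop(c['img'],260,200,380,340,5,'pics/s30.png')
"
```

```text
t 40.48 tcp [ 0.4698 -0.2899  0.0915] az 89.87 toolx [-0.001  0.    -1.   ] F [ 1.1  0.  -2.3] M [-0.12 -0.14  0.01] w 47.9 j [-11.3  16.4 -24.9   0.  -48.7 -78.8]
```

View pics/s30.png

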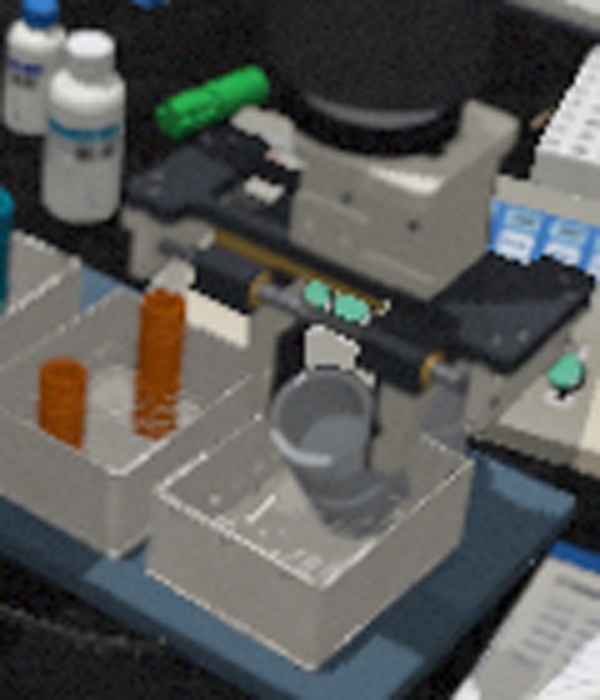

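{"name": "play_rows", "arguments": {
  "series": [0, -0.007, 0, 0, 0, -0.007, 0, 0, 0, -0.007, 0, 0, 0, -0.007, 0, 0, 0, -0.006, 0, 0]
}}

```text
time_s: 40.95
tcp_pos: [0.5042, -0.29, 0.0919]
eef_rot: [-106.8, 90.0, -16.9]
contact_force: [-1.1, -0.5, -1.6]
gripper_width: 0.0476
```

```bash
python3 -c "
from p import *
show()
from plant import capture
for n in ['scene']:
    c=capture(n);np.savez(n+'31.npz',**c)
crop(c['img'],260,200,380,340,5,'pics/s31.png')
"
```

```text
t 40.95 tcp [ 0.5042 -0.29    0.0919] az 89.88 toolx [ 0. -0. -1.] F [-1.1 -0.5 -1.6] M [ 0.    0.67 -0.03] w 47.6 j [-10.6  18.8 -21.2   0.  -49.9 -79.5]
```

View pics/s31.png

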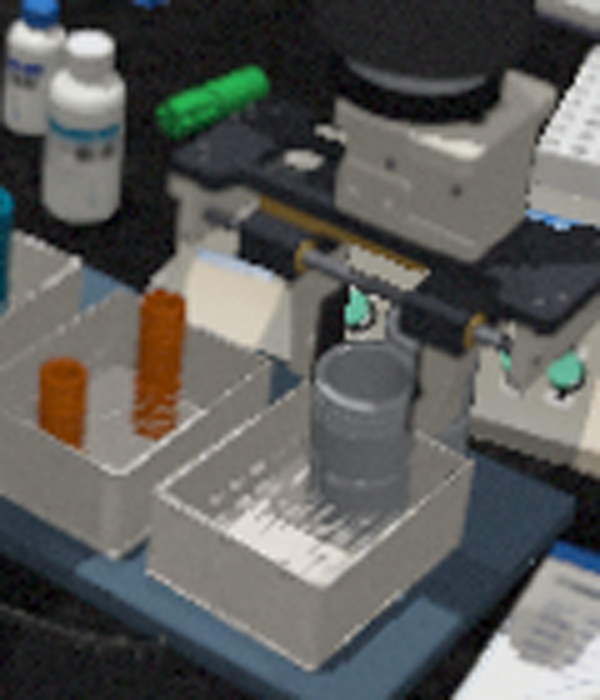

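{"name": "play_rows", "arguments": {
  "series": [0.005, 0, 0, 0, 0.005, 0, 0, 0, 0.004, 0, 0, 0, 0.002, 0, 0, 0, 0.002, 0, 0, 0]
}}

```text
time_s: 41.42
tcp_pos: [0.5065, -0.2905, 0.0767]
eef_rot: [-107.9, 89.6, -17.9]
contact_force: [-1.0, 4.4, 17.9]
gripper_width: 0.0479
```

```bash
python3 -c "
from p import *
show()"
```

```text
t 41.42 tcp [ 0.5065 -0.2905  0.0767] az 89.96 toolx [ 0.007 -0.002 -1.   ] F [-1.   4.4 17.9] M [2.03 0.15 0.03] w 47.9 j [-10.6  19.8 -22.2   0.1 -47.6 -79.5]
```

{"name": "play_rows", "arguments": {
  "series": [-0.001, 0, 0, 0, 0, 0, 0, 0, 0, 0, 0, 0, 0, 0, 0, 0, -0.02, 0, 0, 0],
  "jaw": 64
}}

```text
time_s: 41.83
tcp_pos: [0.5008, -0.2891, 0.0912]
eef_rot: [70.3, 89.6, 160.2]
contact_force: [-0.4, -0.2, -0.2]
gripper_width: 0.0562
```

{"name": "play_rows", "arguments": {
  "series": [-0.035, 0, 0, 0, -0.04, 0, 0, 0, -0.02, 0.012, 0, 0, 0, 0.012, 0, 0, 0, 0, 0, 0]
}}

```text
time_s: 42.25
tcp_pos: [0.4782, -0.2899, 0.191]
eef_rot: [-91.5, 89.9, -1.7]
contact_force: [-1.7, -0.2, -0.8]
gripper_width: 0.0561
```

```bash
python3 -c "
from p import *
show()
from plant import capture
for n in ['scene','wrist']:
    c=capture(n);np.savez(n+'32.npz',**c)
crop(c['img'],120,0,420,260,2.6,'pics/w32.png')
c=dict(np.load('scene32.npz'));crop(c['img'],260,200,380,340,5,'pics/s32.png')
show()
"
```

```text
t 42.25 tcp [ 0.4782 -0.2899  0.191 ] az 89.83 toolx [ 0.002 -0.    -1.   ] F [-1.7 -0.2 -0.8] M [ 0.    0.14 -0.04] w 56.1 j [-11.2  11.2 -17.2  -0.  -61.5 -79. ]
t 42.35 tcp [ 0.4788 -0.2898  0.1892] az 89.85 toolx [-0.  0. -1.] F [-0.8 -0.4  0. ] M [-0.01 -0.02 -0.06] w 56.2 j [-11.2  11.4 -17.1  -0.  -61.5 -79. ]
```

View pics/s32.png

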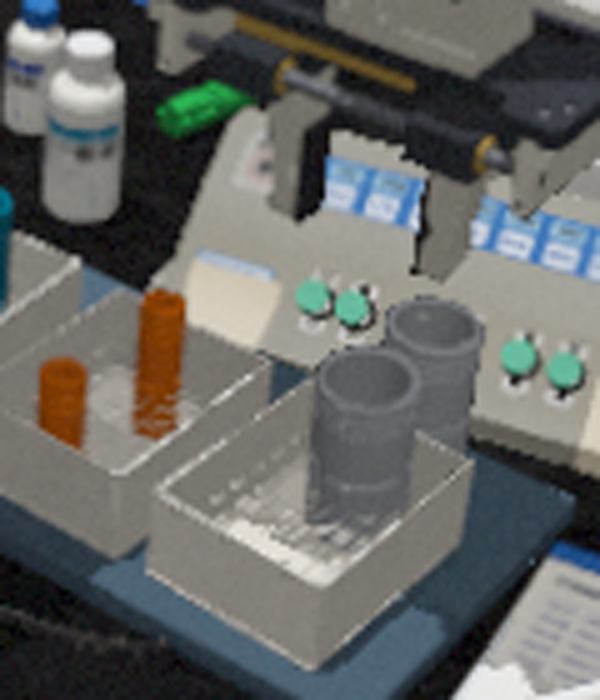

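View pics/w32.png

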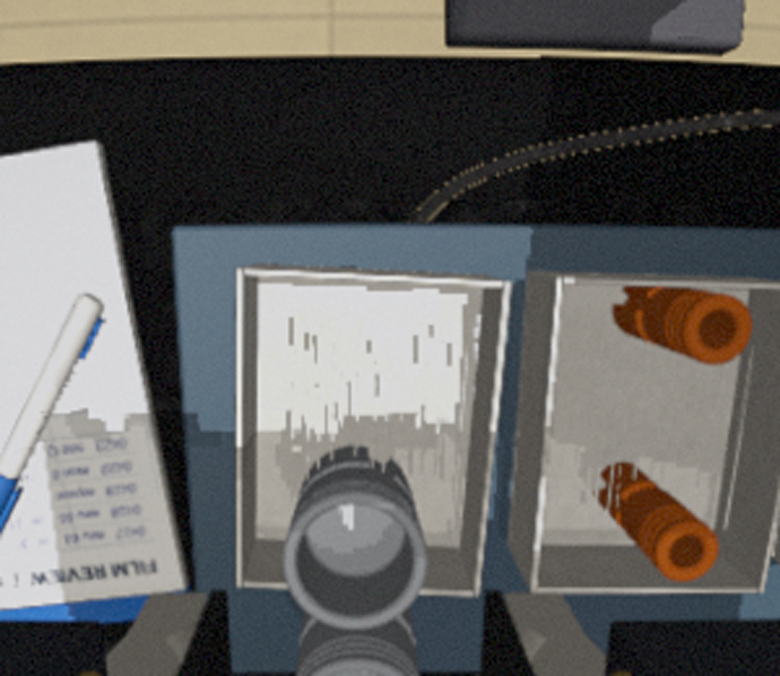

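```bash
python3 -c "
from p import *
s=dict(np.load('scene32.npz'))
for z in (.093,.097): print(onz(s,[(434/5+260-.4,328/5+200-.4)],z))
print(onz(s,[(367/5+260-.4,378/5+200-.4)],.1045))
w=dict(np.load('wrist32.npz'));print(onz(w,[(355/2.6+120,545/2.6)],.1045))
plan([.563,-.29,.16],0,5)"
```

```text
[[ 0.56844764 -0.284363    0.093     ]]
[[ 0.56313745 -0.28688797  0.097     ]]
[[ 0.49790898 -0.28855989  0.1045    ]]
[[ 0.49413995 -0.29007237  0.1045    ]]
[0.0058, -0.0169, -0.0, -0.0, 0.0058, -0.0169, -0.0, -0.0, 0.0058, -0.0169, -0.0, -0.0, 0.0058, -0.0169, -0.0, -0.0, 0.0058, -0.0169, -0.0, -0.0]
```

{"name": "play_rows", "arguments": {
  "series": [0, -0.017, -0.0002, 0, 0, -0.017, -0.0002, 0, 0, -0.017, 0, 0, 0.008, -0.017, 0, 0, 0.015, -0.017, 0, 0],
  "jaw": 72
}}

```text
time_s: 42.77
tcp_pos: [0.5661, -0.2907, 0.1665]
eef_rot: [-125.0, 89.9, -35.1]
contact_force: [0.5, -0.4, -0.6]
gripper_width: 0.0628
```

{"name": "play_rows", "arguments": {
  "series": [0.022, 0, 0, 0, 0.022, 0, 0, 0, 0.022, 0, 0, 0, 0.02, 0, 0, 0, 0.012, 0, 0, 0]
}}

```text
time_s: 43.18
tcp_pos: [0.5627, -0.2899, 0.0645]
eef_rot: [75.5, 89.7, 165.4]
contact_force: [-0.2, -0.2, 0.4]
gripper_width: 0.0632
```

```bash
python3 -c "
from p import *
show()"
```

```text
t 43.18 tcp [ 0.5627 -0.2899  0.0645] az 89.86 toolx [-0.005  0.001 -1.   ] F [-0.2 -0.2  0.4] M [-0.01  0.01 -0.05] w 63.2 j [ -9.6  24.9 -15.7  -0.  -49.7 -80.5]
```

{"name": "play_rows", "arguments": {
  "series": [0, 0, 0, 0, 0, 0, 0, 0, 0, 0, 0, 0, 0, 0, 0, 0, 0, 0, 0, 0],
  "jaw": 0,
  "squeeze": 30
}}

```text
time_s: 43.6
tcp_pos: [0.5646, -0.2905, 0.0695]
eef_rot: [-95.1, 89.9, -5.2]
contact_force: [0.1, -0.1, -3.6]
gripper_width: 0.0476
```

{"name": "play_rows", "arguments": {
  "series": [-0.01, 0, 0, 0, -0.025, 0, 0, 0, -0.035, 0, 0, 0, -0.035, 0, 0, 0, -0.025, 0, 0, 0]
}}

```text
time_s: 44.02
tcp_pos: [0.5649, -0.2909, 0.2033]
eef_rot: [-112.2, 89.8, -22.3]
contact_force: [1.3, -0.5, -2.4]
gripper_width: 0.0478
```

```bash
python3 -c "
from p import *
show()
plan([.4385,-.284,.195],0,5)
from plant import capture
for n in ['scene']:
    c=capture(n);np.savez(n+'33.npz',**c)
crop(c['img'],240,140,380,340,4,'pics/s33.png')
"
```

```text
t 44.02 tcp [ 0.5649 -0.2909  0.2033] az 89.9 toolx [ 0.004 -0.001 -1.   ] F [ 1.3 -0.5 -2.4] M [-0.07 -0.29 -0.01] w 47.8 j [ -9.6  17.6  -6.8   0.1 -65.4 -80.5]
[0.0016, 0.0253, 0.0013, -0.0, 0.0016, 0.0253, 0.0013, -0.0, 0.0016, 0.0253, 0.0013, -0.0, 0.0016, 0.0253, 0.0013, -0.0, 0.0016, 0.0253, 0.0013, -0.0]
```

View pics/s33.png

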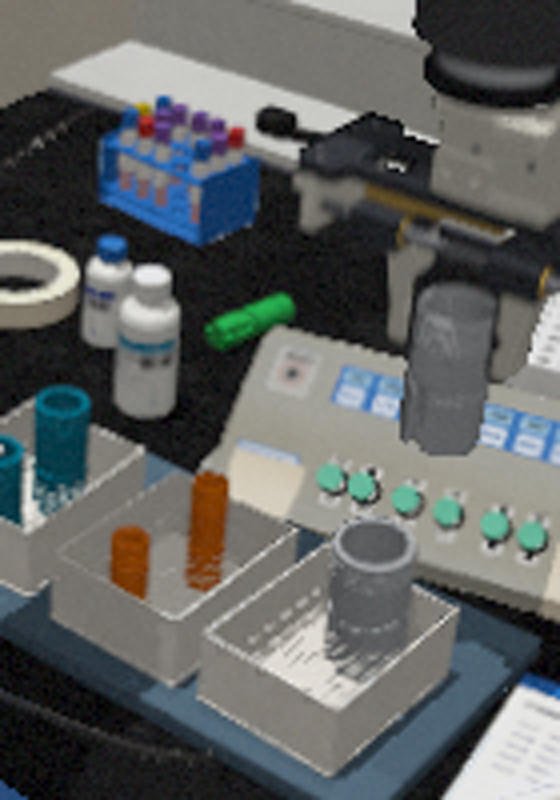

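{"name": "play_rows", "arguments": {
  "series": [0, 0.025, 0.0013, 0, 0, 0.025, 0.0013, 0, 0, 0.025, 0.0013, 0, 0, 0.025, 0.0013, 0, 0, 0.0245, 0.0013, 0]
}}

```text
time_s: 44.48
tcp_pos: [0.4383, -0.2835, 0.1994]
eef_rot: [-91.1, 90.0, -1.2]
contact_force: [0.3, 0.5, -1.9]
gripper_width: 0.0477
```

{"name": "play_rows", "arguments": {
  "series": [0.01, 0, 0, 0, 0.01, 0, 0, 0, 0.005, 0, 0, 0, 0, 0, 0, 0, 0, 0, 0, 0]
}}

```text
time_s: 44.9
tcp_pos: [0.4402, -0.2837, 0.1732]
eef_rot: [86.3, 89.9, 176.2]
contact_force: [0.5, -0.6, -3.8]
gripper_width: 0.0475
```

```bash
python3 -c "
from p import *
show()
from plant import capture
for n in ['scene','wrist']:
    c=capture(n);np.savez(n+'34.npz',**c)
crop(c['img'],120,0,420,260,2.6,'pics/w34.png')
c=dict(np.load('scene34.npz'));crop(c['img'],260,180,380,340,4.5,'pics/s34.png')
show()
"
```

```text
t 44.9 tcp [ 0.4402 -0.2837  0.1732] az 89.89 toolx [-0.001  0.    -1.   ] F [ 0.5 -0.6 -3.8] M [-0.04 -0.05 -0.  ] w 47.5 j [-11.3   8.8 -22.6   0.  -58.6 -78.8]
t 45.0 tcp [ 0.4405 -0.2838  0.1737] az 89.89 toolx [-0. -0. -1.] F [ 0.8 -0.1 -2.4] M [-0.06 -0.05  0.03] w 47.5 j [-11.3   8.8 -22.6   0.  -58.6 -78.8]
```

View pics/s34.png

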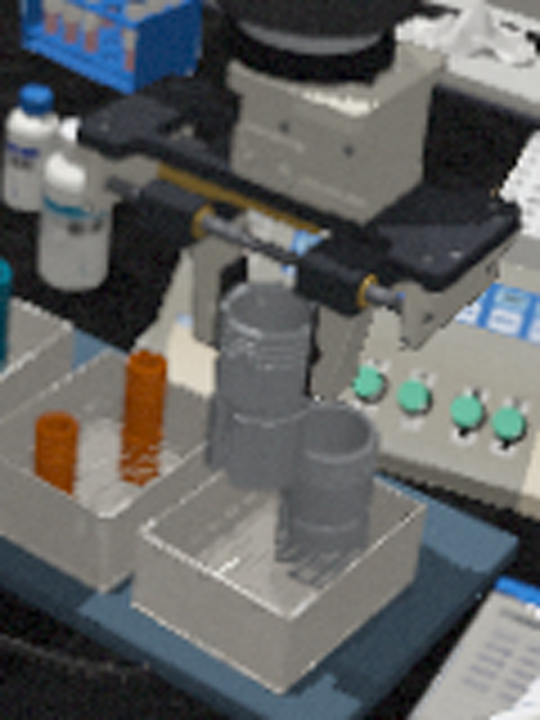

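View pics/w34.png

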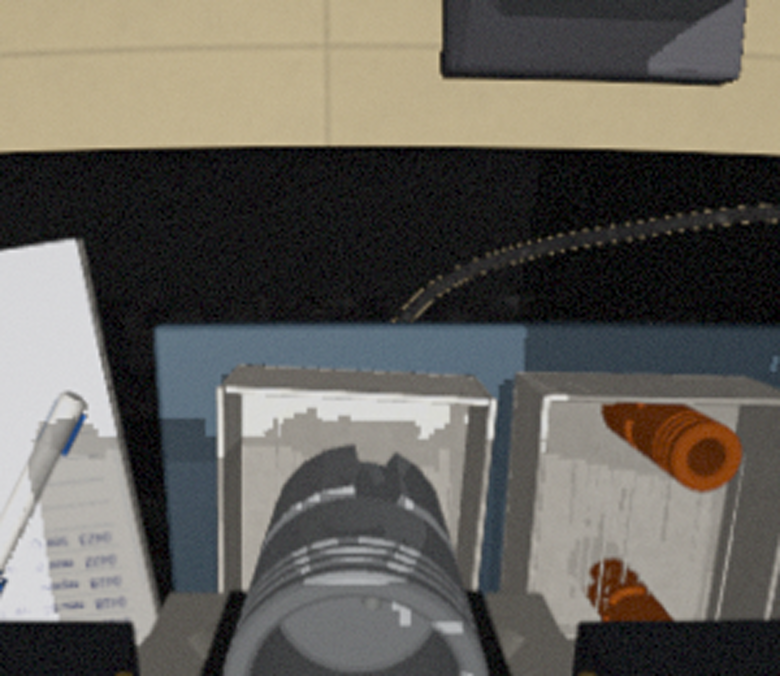

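```bash
python3 -c "
from p import *
s=dict(np.load('scene34.npz'))
print(onz(s,[(266/4.5+260-.4,311/4.5+180-.4)],.2015))
print(proj(s,[[.4405,-.2838,.2015],[.4405,-.2838,.1135],[.496,-.289,.1045]])*4.5-np.array([260,180])*4.5)
print(onz(s,[(332/4.5+260-.4,432/4.5+180-.4)],.1045))
"
```

```text
[[ 0.43756959 -0.27804726  0.2015    ]]
[[277.98843435 311.18066639]
 [259.97802843 462.48527543]
 [327.24918552 430.43566239]]
[[ 0.49717423 -0.29003247  0.1045    ]]
```

{"name": "play_rows", "arguments": {
  "series": [0.015, 0, 0, 0, 0.018, 0, 0, 0, 0.018, 0, 0, 0, 0.015, 0, 0, 0, 0.012, 0, 0, 0]
}}

```text
time_s: 45.42
tcp_pos: [0.44, -0.2836, 0.0946]
eef_rot: [77.4, 90.0, 167.3]
contact_force: [0.6, 0.3, -3.4]
gripper_width: 0.0478
```

```bash
python3 -c "
from p import *
show()"
```

```text
t 45.42 tcp [ 0.44   -0.2836  0.0946] az 89.88 toolx [-0.001  0.    -1.   ] F [ 0.6  0.3 -3.4] M [0.02 0.01 0.06] w 47.8 j [-11.3  13.8 -28.3  -0.  -48.  -78.8]
```

{"name": "play_rows", "arguments": {
  "series": [0.005, 0, 0, 0, 0.004, 0, 0, 0, 0.003, 0, 0, 0, 0.003, 0, 0, 0, 0.002, 0, 0, 0],
  "squeeze": 15
}}

```text
time_s: 45.83
tcp_pos: [0.4402, -0.2838, 0.0789]
eef_rot: [-106.0, 89.9, -16.1]
contact_force: [0.4, -0.1, -3.0]
gripper_width: 0.0482
```

```bash
python3 -c "
from p import *
show()"
```

```text
t 45.83 tcp [ 0.4402 -0.2838  0.0789] az 89.88 toolx [ 0.001 -0.    -1.   ] F [ 0.4 -0.1 -3. ] M [ 0.    0.03 -0.01] w 48.2 j [-11.3  14.9 -29.3   0.  -45.7 -78.8]
```

{"name": "play_rows", "arguments": {
  "series": [0.002, 0, 0, 0, 0.002, 0, 0, 0, 0.001, 0, 0, 0, 0, 0, 0, 0, 0, 0, 0, 0]
}}

```text
time_s: 46.25
tcp_pos: [0.4398, -0.2837, 0.0738]
eef_rot: [-134.0, 90.0, -44.1]
contact_force: [-0.1, 0.4, -2.7]
gripper_width: 0.0478
```

```bash
python3 -c "
from p import *
show()"
```

```text
t 46.25 tcp [ 0.4398 -0.2837  0.0738] az 89.88 toolx [ 0. -0. -1.] F [-0.1  0.4 -2.7] M [ 0.   -0.    0.01] w 47.8 j [-11.3  15.3 -29.6   0.  -45.1 -78.8]
```

{"name": "play_rows", "arguments": {
  "series": [0.002, 0, 0, 0, 0.002, 0, 0, 0, 0.001, 0, 0, 0, 0, 0, 0, 0, 0, 0, 0, 0]
}}

```text
time_s: 46.67
tcp_pos: [0.4409, -0.2835, 0.0704]
eef_rot: [-101.9, 89.9, -12.0]
contact_force: [-2.7, 6.7, 14.0]
gripper_width: 0.048
```

```bash
python3 -c "
from p import *
show()
from plant import capture
for n in ['scene']:
    c=capture(n)
crop(c['img'],260,180,380,340,4.5,'pics/s35.png')
"
```

```text
t 46.67 tcp [ 0.4409 -0.2835  0.0704] az 89.92 toolx [ 0.002 -0.001 -1.   ] F [-2.7  6.7 14. ] M [2.75 0.94 0.  ] w 48.0 j [-11.3  15.6 -29.8   0.  -44.5 -78.8]
```

View pics/s35.png

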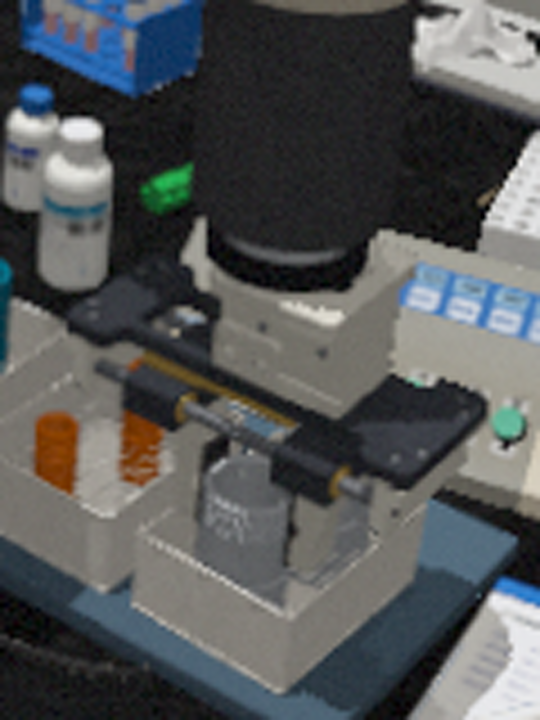

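{"name": "play_rows", "arguments": {
  "series": [-0.001, 0, 0, 0, 0, 0, 0, 0, 0, 0, 0, 0, 0, 0, 0, 0, -0.01, 0, 0, 0],
  "jaw": 62
}}

```text
time_s: 47.13
tcp_pos: [0.4385, -0.2834, 0.0782]
eef_rot: [73.0, 89.8, 162.9]
contact_force: [-0.2, 0.4, -0.2]
gripper_width: 0.0546
```

{"name": "play_rows", "arguments": {
  "series": [-0.03, 0, 0, 0, -0.04, 0, 0, 0, -0.04, 0, 0, 0, -0.02, 0, 0, 0, 0, 0, 0, 0]
}}

```text
time_s: 47.55
tcp_pos: [0.4423, -0.2849, 0.2161]
eef_rot: [-112.1, 89.5, -22.2]
contact_force: [0.8, -0.4, 0.3]
gripper_width: 0.0543
```

{"name": "play_rows", "arguments": {
  "series": [0, 0, -0.035, 0, 0, 0, -0.04, 0, 0, 0, -0.04, 0, 0, 0, -0.04, 0, 0, 0, -0.02, 0]
}}

```text
time_s: 47.97
tcp_pos: [0.4387, -0.4622, 0.2094]
eef_rot: [111.2, 89.9, -159.0]
contact_force: [0.5, 0.3, 0.5]
gripper_width: 0.0543
```

```bash
python3 -c "
from p import *
show()
from plant import capture
for n in ['scene','top']:
    c=capture(n);np.savez(n+'36.npz',**c)
crop(c['img'],120,190,420,285,2.6,'pics/t36.png')
c=dict(np.load('scene36.npz'));crop(c['img'],120,150,380,340,3,'pics/s36.png')
show()
"
```

```text
t 47.97 tcp [ 0.4387 -0.4622  0.2094] az 89.8 toolx [-0.001 -0.    -1.   ] F [0.5 0.3 0.5] M [ 0.01 -0.11  0.  ] w 54.3 j [-29.   17.7  -5.8   0.  -66.6 -61.3]
t 48.07 tcp [ 0.4385 -0.4617  0.2086] az 89.68 toolx [-0.002  0.    -1.   ] F [-0.1  0.2 -0.6] M [0.04 0.05 0.05] w 54.3 j [-28.9  17.7  -5.9   0.  -66.5 -61.4]
```

View pics/s36.png

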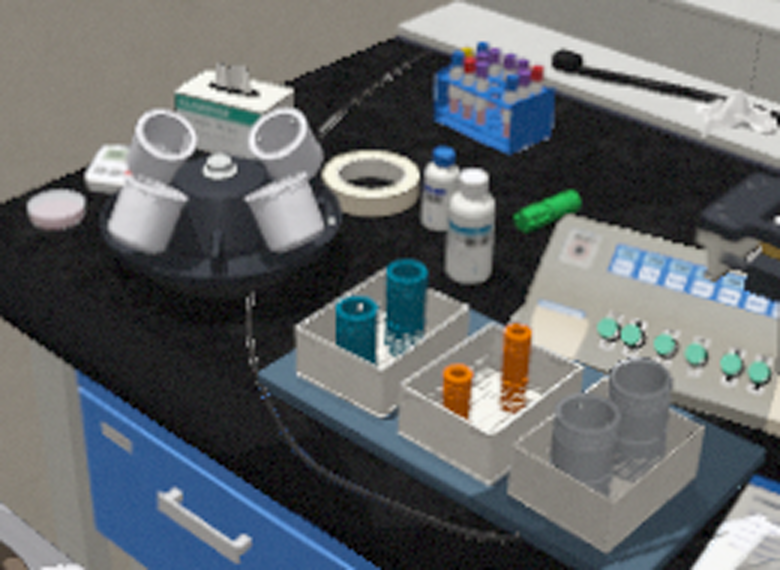

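View pics/t36.png

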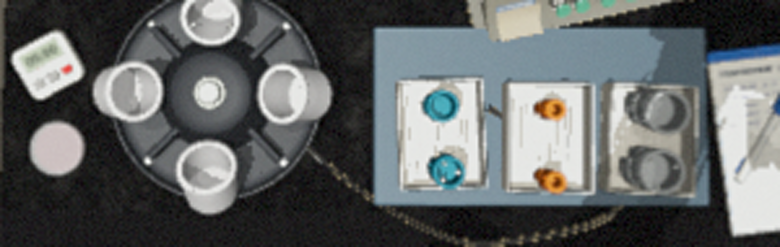

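```bash
python3 -c "
from p import *
s=dict(np.load('scene36.npz'));t=dict(np.load('top36.npz'))
crop(s['img'],210,230,360,335,5,'pics/s37.png');crop(t['img'],265,210,395,275,6,'pics/t37.png')
"
```

```text
(no output)
```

View pics/s37.png

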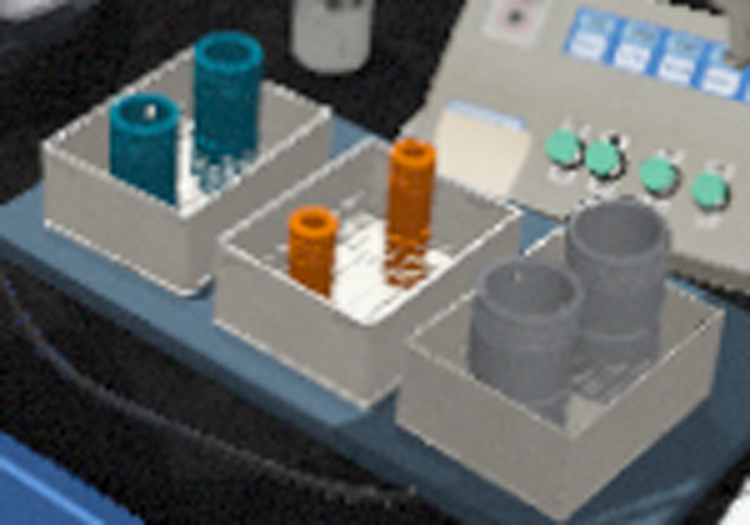

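View pics/t37.png

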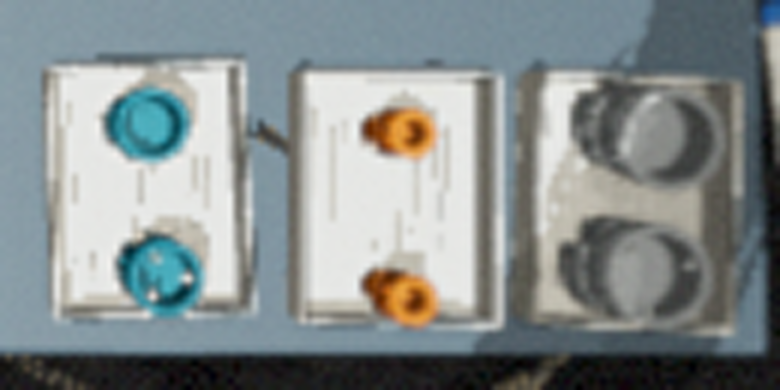

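```bash
python3 -c "
from p import *
s=dict(np.load('scene36.npz'));t=dict(np.load('top36.npz'))
for n,a,b in (('m nest',(145,117),(163,280)),('m st',(229,56),(150,123)),('s nest',(313,222),(410,299)),('s st',(413,153),(411,131)),('l nest',(526,293),(658,272)),('l st',(617,230),(671,136))):
    print(n,tri(s,(a[0]/5+210-.4,a[1]/5+230-.4),t,(b[0]/6+265-.42,b[1]/6+210-.42)))
# bases
f=lambda x,y:(x/6+265-.42,y/6+210-.42)
show()
"
```

```text
m nest (array([ 0.43159712, -0.05841252,  0.09444253]), np.float64(0.00039042557132243166))
m st (array([ 0.50373288, -0.05223034,  0.09388508]), np.float64(0.0006894871976619207))
s nest (array([ 0.42265144, -0.17249794,  0.09226032]), np.float64(0.00131467666516258))
s st (array([ 0.50009053, -0.17357938,  0.09187186]), np.float64(0.002108942738421047))
l nest (array([ 0.4352329 , -0.28351424,  0.1018061 ]), np.float64(0.004509195429046792))
l st (array([ 0.49805201, -0.29036659,  0.10448917]), np.float64(0.0032400735553427475))
t 48.07 tcp [ 0.4385 -0.4617  0.2086] az 89.68 toolx [-0.002  0.    -1.   ] F [-0.1  0.2 -0.6] M [0.04 0.05 0.05] w 54.3 j [-28.9  17.7  -5.9   0.  -66.5 -61.4]
```

{"name": "play_rows", "arguments": {
  "series": [0, 0, 0, 0, 0, 0, 0, 0, 0, 0, 0, 0, 0, 0, 0, 0, 0, 0, 0, 0]
}}

```text
time_s: 48.48
tcp_pos: [0.4398, -0.4579, 0.2102]
eef_rot: [-116.8, 90.0, -26.8]
contact_force: [1.0, 0.5, 0.1]
gripper_width: 0.0542
```

```bash
python3 -c "
from plant import close_job
print(close_job())"
```

```text
the job is handed in; nothing more can be done
None
```

I handed the job in at about 48.5 s of the 72 s allowed. All three nest sleeves stand upright in the trays for their sizes, but I knocked over the stored large sleeve on the way and had to stand it up again.

**Unlocking and drawing out:** I twisted the small, medium and large sleeves free in that order, gripping at 60 N. The small and large ones needed a second grip before their catches let go. Pictures during each draw showed the outer sleeves still seated.

**Standing them up:** The tool could only point straight down, so the sleeves came out canted. I stood the small and medium ones upright by pushing their lower ends against the tray wall.

**What went wrong:** While I lowered the large sleeve, it pressed on the stored large sleeve and tipped it over, with about 55 N read at the wrist.
- **Parking:** I stood the nest's large sleeve behind its tray for the moment.
- **Restoring:** I picked up the fallen stored sleeve and stood it back in its half of the tray.
- **Finishing:** I then placed the large one in the empty half.

**Last checks:** Scene and top views showed all six sleeves upright in the right trays. Their rims triangulated at 92 mm (small), 94 mm (medium) and 102–104 mm (large). These agree with about 92, 96 and 104 mm expected, though the two views of the large ones disagreed by 3–5 mm. The bottles and dish looked unmoved in the last views, but I did not measure them. The gripper was clear of everything, with force near zero.

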